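# Find the stamped parts tray and push it to the line

## Task

Two identical empty parts trays stand on the lipped work board, and one of them carries a round ink stamp on its underside. Touching the trays with the fingers only and never lifting one off the board, tip up first the tray on the robot's left and then the one on its right, each against the board's near lip until almost upright (about 75 degrees), with its underside facing away from the robot, keep it there for a moment to see whether it is stamped, and let it down gently without letting it drop. Push the stamped tray, flat and square, away from the robot until its far edge lies on the tape line; leave the other tray flat behind the line, and disturb nothing else.

Things in the scene. Friction and masses are not known exactly. Their poses are not given: they have to be found in the camera images.
- tray_a: an empty open-topped white plastic parts tray, 130 mm front to back (its x) x 110 mm wide (its y) x 40 mm tall, walls 3 mm thick, floor 3 mm with a 3 mm dark rubber liner, 3 mm outward rim along the top 5 mm of the walls; about 0.2 kg; it falls over backwards if tipped past about 80 degrees; loose. Origin: centre of its underside; x points to its far side (away from the robot), z up
- tray_b: an empty open-topped white plastic parts tray, 130 mm front to back (its x) x 110 mm wide (its y) x 40 mm tall, walls 3 mm thick, floor 3 mm with a 3 mm dark rubber liner, 3 mm outward rim along the top 5 mm of the walls; about 0.2 kg; it falls over backwards if tipped past about 80 degrees; loose. Origin: centre of its underside; x points to its far side (away from the robot), z up
- tray_a_near (a point): middle of the bottom edge on the near side (towards the robot) of tray_a
- tray_a_far_l (a point): bottom far corner of tray_a, at the robot's left (+y of the tray)
- tray_a_far_r (a point): bottom far corner of tray_a, at the robot's right (-y of the tray)
- tray_b_near (a point): middle of the bottom edge on the near side (towards the robot) of tray_b
- tray_b_far_l (a point): bottom far corner of tray_b, at the robot's left (+y of the tray)
- tray_b_far_r (a point): bottom far corner of tray_b, at the robot's right (-y of the tray)
- stamp (a point): centre of the round black ink stamp (a 74 mm ring with a solid dot) on the underside of one of the two trays; its position shows under which tray it is; it cannot be seen while that tray stands flat
- board: fixed plywood work board, 10 mm thick, 470 mm wide (its y), with a low aluminium lip along its near edge. Origin: on the table below the middle of the lip's inner face; x points away from the robot across the board, which reaches 360 mm from there. Both trays start on it, their nearest corner up to about 40 mm clear of the lip and a little askew; a tray drawn against the lip tips up over it
- lip (a point): middle of the lip's inner (far) face, at the level of the board's upper surface (10 mm above the table). The lip runs along y over the board's whole width, is 15 mm thick and stands 3 mm above the board's surface; axes as the board's
- line (a point): centre of the tape line: flat masking tape, 38 mm wide (along its x) and 420 mm long (along its y), stuck across the board parallel to the lip, some 24 to 26 cm beyond it. x points away from the robot
- dropper_1: small dropper bottle, 25 mm diameter, 71 mm tall, standing on the board beyond the tape; bystander. Origin: centre of its underside
- dropper_2: the other dropper bottle, same size, also beyond the tape; bystander. Origin: centre of its underside
- wheel_block: white foam block 180 x 120 x 40 mm with model wheels drying on sticks (up to 90 mm high), on the table at the right of the board; bystander. Origin: centre of its underside
- model: finished model tank, 150 x 80 x 58 mm, on a white foam base 50 mm high at the left of the board; bystander. Origin: centre of its underside
Not all that is in view belongs to the job. What is shaped like the tray_b but green or yellow is not meant.

How it is judged:
By the outcome, as a careful person would: the job done as asked, in the order asked, and still so for the second after the job is handed in, with the robot touching nothing.
It also fails if it takes over 67 s, if anything falls off the work surface, if the arm or the gripper's body presses on something with over 40 N, if the wrist force passes 120 N, or if a joint passes its speed limit or range.

## Robot

A 6-joint arm with a two-finger parallel gripper is mounted at the origin on the work surface. World frame = base frame: x ahead of the robot, y to its left, z up, the work surface at z = 0. Lengths are in m, angles in rad, forces in N, time in s.
With the tool pointing down it reaches from about 0.3 to 0.775 m from the base axis. Payload 14.6 kg.
Tool frame: the origin (TCP) lies on the front face of the gripper's body, between the roots of the fingers; the fingertips stand 97 mm ahead of it and the grasp point (between the pads) lies 78 mm ahead of it; z points along the fingers, y is the direction in which the jaws open and shut (so a half turn about z gives the same grasp; the last joint's range is limited). The gripper opens to 94 mm and grips with 3 to 60 N. Pads are 16 mm wide; open, the fingers measure 119 mm over their backs; the gripper's body (75 mm by 177 mm) begins 78 mm behind the grasp point.
Start: joints at [1.268, 0.3, 1.521, -0, 1.321, -0.067], TCP at [0.128, 0.535, 0.303] pointing down, gripper open.
Joint ranges: [-3.03, 3.03], [-0.79, 2.21], [0.23, 2.52], [-1.04, 4.18], [0, 3.07], [-2.55, 2.55]. Speed limits (rad/s): [2.22, 2.22, 2.57, 3.14, 3.14, 3.14].

## Interface

Orientations are given as [roll, pitch, yaw] about the fixed x, y, z axes, in that order (R = Rz(yaw) Ry(pitch) Rx(roll)).
In Python, from station import ctrl gives the robot as it stands. The module is installed in compiled form; this text tells all that it offers.
- The arm moves only by the shell command python3 -m pendant 'ROWS' [FORCE]. ROWS is JSON, a list of rows, each an object of numbers: "rx", "ry", "rz": the turn, a rotation vector about the tool's x, y, z each as a share of 4 degrees, from -1 to 1; "tx", "ty", "tz": the shift along the tool's x, y, z each as a share of 0.04 m, from -1 to 1; "grip": the gripper command: -1 is fully open, 1 is shut, values between are in proportion. A call has 1 to 8 rows; each row shifts and turns the pose as measured when the row begins, along the tool's axes as they then stand; what a row does not reach is not made up. A row lasts 1/12 s, in which the tool goes at most 41.7 mm and 7.16 degrees, less where a joint would pass 70% of its speed; a pose out of reach is approached as far as the arm can. A call with a number of a shift or a turn outside -1 to 1 is refused whole. A call with a gripper value outside its range is refused whole. The fingers move at their own pace and stop on an object; FORCE is the grip in N (left out, the last holds). Time passes only in rows, so rows that do not move let the fingers close. It gives the time, the measured TCP pose, the force and the opening at its end, in the units of the state.
- ctrl.get_obs(): the state, without advancing time (a new reading comes with each control period).
- ctrl.camera(name): name is "side" or "top"; returns a dict with "pixels" (480x640x3 uint8, blue, green, red), "fx", "fy", "cx", "cy" (pixels), "k1" (the pictures are not rectified: a ray, as slopes to the right and down, at radius r is drawn at 1 + k1 r^2 times it, then the intrinsics apply), "world_from_camera" (4x4, takes a point from camera to world coordinates). Camera axes: x right, y up, looking along -z (the intrinsics and any distortion apply to the point x, -y, -z); pixel columns grow to the right and rows downward; lengths in m; the calibration is good to about 2 mm. A picture is of the moment at which its call begins. There is no depth.
- ctrl.hand_in(): hands the job in, once; it reports no verdict.
The state is a dict: "time_s": time; "qpos": joint angles; "joint_vel": joint speeds; "tau": joint torques, N m; "ee_pos": TCP position; "eef_rot": TCP orientation; "force": force on the tool from outside, world axes, zero at the start; "moment": the same for the moment, N m; "grip_width": finger opening in m.
Only numpy, scipy, OpenCV 4.12 (cv2) and the standard library are available. Lean on these libraries where they do the work, as an engineer would, in place of code of your own. Each camera call takes 0.05 s, during which the arm holds its last target.

## Working session

There is one attempt and no reset: what is moved stays moved. The work goes in short steps, Python scripts to look and compute and a shell command to move; the robot and the scene stay as the last step left them, time stands still between calls to the robot, and variables do not carry over. Pictures are saved under pics/ and viewed, and the job is handed in when it is done.

```bash
mkdir -p pics; cat > h.py <<'E'
import numpy as np, cv2
from station import ctrl
from scipy.spatial.transform import Rotation as R
def snap(name,fn):
    c=ctrl.camera(name); cv2.imwrite('pics/'+fn,c['pixels']); return c
def ray(c,u,v):
    x=(u-c['cx'])/c['fx'];y=(v-c['cy'])/c['fy']
    # undistort
    rd=np.hypot(x,y);r=rd
    for _ in range(30): r=rd/(1+c['k1']*r*r)
    s=r/rd if rd>0 else 1
    T=np.array(c['world_from_camera']);d=T[:3,:3]@np.array([x*s,-y*s,-1]);return T[:3,3],d
def atz(c,u,v,z):
    o,d=ray(c,u,v);return o+d*(z-o[2])/d[2]
def proj(c,p):
    T=np.array(c['world_from_camera']);q=T[:3,:3].T@(np.array(p)-T[:3,3])
    x=q[0]/-q[2];y=-q[1]/-q[2];k=1+c['k1']*(x*x+y*y)
    return np.array([c['cx']+c['fx']*x*k,c['cy']+c['fy']*y*k])
E
python3 - <<'E'
from h import *
for n in('top','side'):
    c=snap(n,n+'0.png');print({k:np.round(v,4).tolist() for k,v in c.items() if k!='pixels'})
print(ctrl.get_obs())
E
```

```text
{'fx': 609.8204, 'fy': 609.8204, 'cx': 314.2373, 'cy': 235.1293, 'k1': -0.1231, 'world_from_camera': [[-0.0049, 0.9891, -0.1474, 0.2617], [-1.0, -0.0051, -0.001, 0.0287], [-0.0017, 0.1474, 0.9891, 1.7941], [0.0, 0.0, 0.0, 1.0]]}
{'fx': 522.8842, 'fy': 522.8842, 'cx': 327.1277, 'cy': 236.973, 'k1': -0.0371, 'world_from_camera': [[0.9402, 0.1714, -0.2942, 0.1334], [-0.3405, 0.4854, -0.8053, -0.9379], [0.0048, 0.8574, 0.5147, 0.6772], [0.0, 0.0, 0.0, 1.0]]}
{'time_s': 0.1, 'qpos': array([ 1.26840895e+00,  3.00388615e-01,  1.52148979e+00,  1.40420191e-05,
        1.32072695e+00, -6.66006247e-02]), 'joint_vel': array([ 3.74504805e-05,  7.40340300e-04, -2.28229867e-03,  1.66519491e-03,
       -1.29379669e-03, -7.87927030e-04]), 'tau': array([ 1.25610241e-03, -5.32648838e+01, -3.53285909e+01,  7.09965988e-02,
        2.34872400e-02, -7.58294777e-05]), 'ee_pos': array([0.12844581, 0.53465513, 0.30217015]), 'eef_rot': array([-3.14058311e+00, -8.09680281e-05,  2.90580238e+00]), 'force': array([-1.07198795,  0.92033185, -0.17880144]), 'moment': array([ 0.01193249,  0.01502907, -0.01412005]), 'grip_width': 0.09399541792564241}
```

View pics/top0.png

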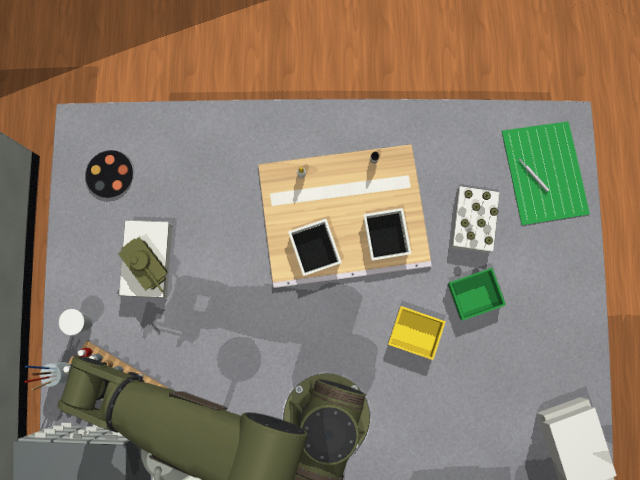

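View pics/side0.png

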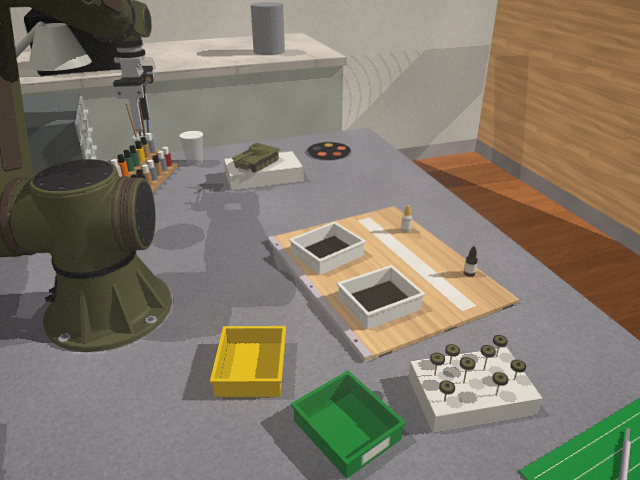

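Candidates: white trays with dark liners at top px (315,246) and (387,234). The yellow bin (417,332) and green bin (476,293) match in shape but have the wrong colour and are off the board. So the two white ones are meant. I'll confirm that in an enlarged crop.

```bash
python3 - <<'E'
import cv2
a=cv2.imread('pics/top0.png')[135:300,250:440]
cv2.imwrite('pics/crop0.png',cv2.resize(a,None,fx=4,fy=3.6 and 4 if False else 3.6,interpolation=cv2.INTER_CUBIC) if False else cv2.resize(a,(760,594)if False else (684,594),interpolation=cv2.INTER_CUBIC))
E
```

```text
(no output)
```

View pics/crop0.png

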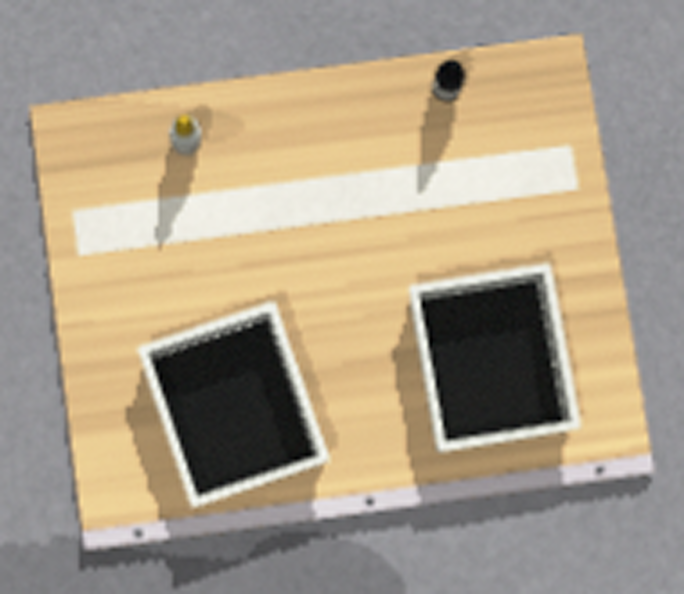

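```bash
cat > m0.py <<'E'
from h import *
c=ctrl.camera('top')
def P(l,z): return np.array([atz(c,250+(x+.0)/3.6,135+y/3.6,z)[:2] for x,y in l])
b=P([(31,107),(581,36),(653,470),(85,548)],.01)
t=P([(73,211),(572,147),(578,188),(80,254)],.01)
a=P([(139,351),(274,302),(328,459),(196,506)],.05)
r=P([(410,287),(549,263),(579,428),(439,451)],.05)
d=P([(185,150)],.01);e=P([(450,97)],.01)
for n,q in(('board',b),('tape',t),('L',a),('R',r)):
    print(n,q.round(4).tolist(),'c',q.mean(0).round(4))
    print('  sides',[round(float(np.linalg.norm(q[i]-q[(i+1)%4])),4) for i in range(4)],'yaw',[round(float(np.degrees(np.arctan2(*(v)[::-1]))),2) for v in (q[0]-q[3],q[1]-q[2])],[round(float(np.degrees(np.arctan2(-(v)[0],v[1]))),2) for v in (q[0]-q[1],q[3]-q[2])])
print(d,e)
E
python3 m0.py
```

```text
board [[0.7434, 0.1974], [0.8033, -0.2664], [0.4351, -0.3145], [0.3742, 0.1501]] c [ 0.589  -0.0584]
  sides [0.4676, 0.3713, 0.4687, 0.3722] yaw [7.29, 7.46] [7.36, 7.47]
tape [[0.6539, 0.1615], [0.7068, -0.2556], [0.6717, -0.2595], [0.6175, 0.1554]] c [ 0.6625 -0.0496]
  sides [0.4204, 0.0354, 0.4184, 0.037] yaw [9.42, 6.39] [7.23, 7.44]
L [[0.5298, 0.1046], [0.5692, -0.0042], [0.4418, -0.0463], [0.4047, 0.0591]] c [0.4864 0.0283]
  sides [0.1158, 0.1342, 0.1118, 0.1331] yaw [20.0, 18.29] [19.91, 19.35]
R [[0.581, -0.1142], [0.6002, -0.2275], [0.4655, -0.2481], [0.4477, -0.1352]] c [ 0.5236 -0.1812]
  sides [0.1149, 0.1363, 0.1143, 0.1349] yaw [8.94, 8.69] [9.66, 8.97]
[[0.70545279 0.06826075]] [[ 0.75020661 -0.15410127]]
```

The crop confirms the two white trays with dark liners. The undersides will face away from both cameras when tipped, so I'm checking the scene for a mirror.

```bash
python3 - <<'E'
import cv2
a=cv2.imread('pics/side0.png')[0:240,320:640]
cv2.imwrite('pics/crop1.png',cv2.resize(a,(800,600),interpolation=cv2.INTER_CUBIC))
a=cv2.imread('pics/top0.png')[60:135,140:600]
cv2.imwrite('pics/crop2.png',cv2.resize(a,(800,130)))
E
```

```text
(no output)
```

View pics/crop1.png

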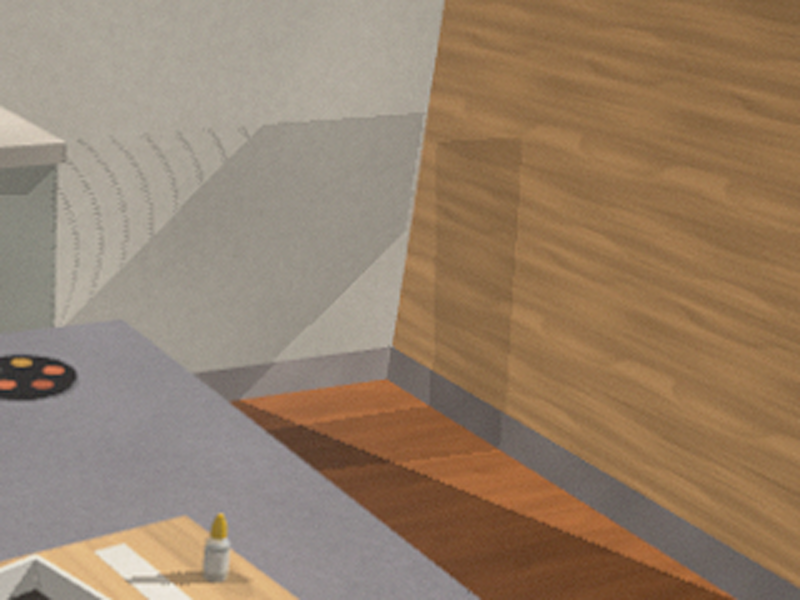

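View pics/crop2.png

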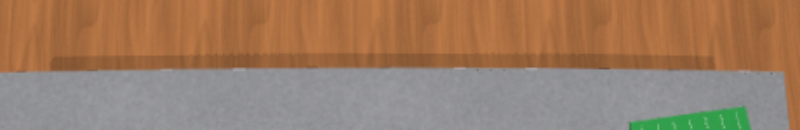

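No mirror is visible, so I'll look again once a tray is tipped. Next is a helper that turns a target (board frame, tip position, tilt) into tool-axis rows. I'll first test whether the tilted pose is reachable in free air.

```bash
cat >> h.py <<'E'
BY=np.radians(7.4); LIP=np.array([0.418,-0.081,0.010])
RB=R.from_euler('z',BY).as_matrix()
def tool_rot(t,yawd=0):  # t tilt deg, body leaning to robot; tool x toward robot
    zt=np.array([np.sin(np.radians(t)),0,-np.cos(np.radians(t))]); xt=np.array([-np.cos(np.radians(t)),0,-np.sin(np.radians(t))])
    yt=np.cross(zt,xt); M=np.column_stack([xt,yt,zt]); return RB@R.from_euler('z',yawd,degrees=True).as_matrix()@M
def state():
    o=ctrl.get_obs();M=R.from_euler('xyz',o['eef_rot']).as_matrix();return o,np.array(o['ee_pos']),M
def now():
    o,p,M=state();tip=p+M[:,2]*.097;b=RB.T@(tip-LIP);zb=RB.T@M[:,2];xb=RB.T@M[:,0]
    print('t%.2f tip_b(mm)'%o['time_s'],(b*1000).round(1),'tilt %.1f yaw %.2f roll %.2f'%(np.degrees(np.arctan2(zb[0],-zb[2])),np.degrees(np.arctan2(-xb[1],-xb[0])),np.degrees(np.arcsin(zb[1]))),'F',(RB.T@o['force']).round(1),'w',round(o['grip_width']*1000,1),'q',np.round(o['qpos'],2))
def plan(xb,yb,zb,t=0,n=None,yawd=0,step=.038,rot=3.9):
    "target of tip centre in board frame, mm above board"
    o,p,M=state();Mt=tool_rot(t,yawd);tip=LIP+RB@np.array([xb,yb,zb])/1000;pt=tip-Mt[:,2]*.097
    rv=R.from_matrix(M.T@Mt).as_rotvec();d=pt-p
    m=max(np.abs(M.T@d).max()/step, np.abs(np.degrees(rv)).max()/rot, np.linalg.norm(d)/.041,np.degrees(np.linalg.norm(rv))/7)
    n=n or max(1,int(np.ceil(m)))
    print('rows',n,'dist',d.round(4))
    for i in range(n):
        Mi=M@R.from_rotvec(rv*i/n).as_matrix();s=Mi.T@d/n/.04;r=np.degrees(rv)/n/4
        print('{"tx":%.3f,"ty":%.3f,"tz":%.3f,"rx":%.3f,"ry":%.3f,"rz":%.3f}'%(*s,*r))
    return
E
python3 - <<'E'
from h import *
now(); plan(-45,95,60,20)
E
```

```text
t0.15 tip_b(mm) [-207.8  647.8  195.2] tilt -0.0 yaw -20.91 roll -0.04 F [ 0.4  0.3 -0.1] w 93.9 q [ 1.27  0.3   1.52 -0.    1.32 -0.07]
rows 15 dist [ 0.1998 -0.5315 -0.1411]
{"tx":-0.531,"ty":-0.783,"tz":0.236,"rx":-0.062,"ry":-0.330,"rz":-0.345}
{"tx":-0.506,"ty":-0.797,"tz":0.244,"rx":-0.062,"ry":-0.330,"rz":-0.345}
{"tx":-0.481,"ty":-0.810,"tz":0.252,"rx":-0.062,"ry":-0.330,"rz":-0.345}
{"tx":-0.456,"ty":-0.822,"tz":0.259,"rx":-0.062,"ry":-0.330,"rz":-0.345}
{"tx":-0.430,"ty":-0.834,"tz":0.266,"rx":-0.062,"ry":-0.330,"rz":-0.345}
{"tx":-0.403,"ty":-0.845,"tz":0.272,"rx":-0.062,"ry":-0.330,"rz":-0.345}
{"tx":-0.376,"ty":-0.856,"tz":0.277,"rx":-0.062,"ry":-0.330,"rz":-0.345}
{"tx":-0.349,"ty":-0.866,"tz":0.282,"rx":-0.062,"ry":-0.330,"rz":-0.345}
{"tx":-0.322,"ty":-0.875,"tz":0.286,"rx":-0.062,"ry":-0.330,"rz":-0.345}
{"tx":-0.294,"ty":-0.884,"tz":0.289,"rx":-0.062,"ry":-0.330,"rz":-0.345}
{"tx":-0.266,"ty":-0.892,"tz":0.292,"rx":-0.062,"ry":-0.330,"rz":-0.345}
{"tx":-0.238,"ty":-0.899,"tz":0.294,"rx":-0.062,"ry":-0.330,"rz":-0.345}
{"tx":-0.209,"ty":-0.906,"tz":0.295,"rx":-0.062,"ry":-0.330,"rz":-0.345}
{"tx":-0.180,"ty":-0.912,"tz":0.296,"rx":-0.062,"ry":-0.330,"rz":-0.345}
{"tx":-0.152,"ty":-0.917,"tz":0.296,"rx":-0.062,"ry":-0.330,"rz":-0.345}
```

```bash
python3 -m pendant '[{"tx":-0.53,"ty":-0.78,"rz":-0.35,"grip":-0.17},{"tx":-0.5,"ty":-0.8,"rz":-0.35,"grip":-0.17},{"tx":-0.48,"ty":-0.81,"rz":-0.35,"grip":-0.17},{"tx":-0.46,"ty":-0.82,"rz":-0.35,"grip":-0.17},{"tx":-0.43,"ty":-0.83,"rz":-0.35,"grip":-0.17},{"tx":-0.4,"ty":-0.84,"rz":-0.35,"grip":-0.17},{"tx":-0.38,"ty":-0.85,"rz":-0.35,"grip":-0.17},{"tx":-0.35,"ty":-0.87,"rz":-0.35,"grip":-0.17}]' 30; python3 -c "
from h import *
now();plan(-45,95,100,20)"
```

```text
t0.15 tip_b(mm) [-207.8  647.8  195.2] tilt -0.0 yaw -20.91 roll -0.04 F [ 0.4  0.3 -0.1] w 93.9 q [ 1.27  0.3   1.52 -0.    1.32 -0.07]
rows 15 dist [ 0.1998 -0.5315 -0.1011]
{"tx":-0.531,"ty":-0.783,"tz":0.169,"rx":-0.062,"ry":-0.330,"rz":-0.345}
{"tx":-0.508,"ty":-0.797,"tz":0.178,"rx":-0.062,"ry":-0.330,"rz":-0.345}
{"tx":-0.484,"ty":-0.809,"tz":0.186,"rx":-0.062,"ry":-0.330,"rz":-0.345}
{"tx":-0.460,"ty":-0.822,"tz":0.193,"rx":-0.062,"ry":-0.330,"rz":-0.345}
{"tx":-0.436,"ty":-0.833,"tz":0.200,"rx":-0.062,"ry":-0.330,"rz":-0.345}
{"tx":-0.411,"ty":-0.844,"tz":0.206,"rx":-0.062,"ry":-0.330,"rz":-0.345}
{"tx":-0.386,"ty":-0.855,"tz":0.211,"rx":-0.062,"ry":-0.330,"rz":-0.345}
{"tx":-0.360,"ty":-0.865,"tz":0.216,"rx":-0.062,"ry":-0.330,"rz":-0.345}
{"tx":-0.334,"ty":-0.874,"tz":0.221,"rx":-0.062,"ry":-0.330,"rz":-0.345}
{"tx":-0.308,"ty":-0.883,"tz":0.224,"rx":-0.062,"ry":-0.330,"rz":-0.345}
{"tx":-0.281,"ty":-0.891,"tz":0.227,"rx":-0.062,"ry":-0.330,"rz":-0.345}
{"tx":-0.254,"ty":-0.898,"tz":0.229,"rx":-0.062,"ry":-0.330,"rz":-0.345}
{"tx":-0.227,"ty":-0.905,"tz":0.231,"rx":-0.062,"ry":-0.330,"rz":-0.345}
{"tx":-0.200,"ty":-0.911,"tz":0.232,"rx":-0.062,"ry":-0.330,"rz":-0.345}
{"tx":-0.173,"ty":-0.917,"tz":0.232,"rx":-0.062,"ry":-0.330,"rz":-0.345}$[0]: bad value
```

```bash
python3 -m pendant '[{"rx":0,"ry":0,"rz":-0.35,"tx":-0.53,"ty":-0.78,"tz":0,"grip":-0.17},{"rx":0,"ry":0,"rz":-0.35,"tx":-0.5,"ty":-0.8,"tz":0,"grip":-0.17},{"rx":0,"ry":0,"rz":-0.35,"tx":-0.48,"ty":-0.81,"tz":0,"grip":-0.17},{"rx":0,"ry":0,"rz":-0.35,"tx":-0.46,"ty":-0.82,"tz":0,"grip":-0.17},{"rx":0,"ry":0,"rz":-0.35,"tx":-0.43,"ty":-0.83,"tz":0,"grip":-0.17},{"rx":0,"ry":0,"rz":-0.35,"tx":-0.4,"ty":-0.84,"tz":0,"grip":-0.17},{"rx":0,"ry":0,"rz":-0.35,"tx":-0.38,"ty":-0.85,"tz":0,"grip":-0.17},{"rx":0,"ry":0,"rz":-0.35,"tx":-0.35,"ty":-0.87,"tz":0,"grip":-0.17}]' 30; python3 -c "
from h import *
now();plan(-45,95,100,20)"
```

```text
time_s: 0.82
ee_pos: [0.2295, 0.2443, 0.2986]
eef_rot: [-3.136, -0.003, 3.118]
force: [1.0, -0.8, 0.5]
grip_width: 0.055
t0.82 tip_b(mm) [-145.4  346.4  191.6] tilt -0.2 yaw -8.77 roll -0.29 F [ 0.8 -1.   0.5] w 55.0 q [ 0.71 -0.2   2.05 -0.    1.29 -0.84]
rows 7 dist [ 0.0988 -0.2412 -0.0974]
{"tx":-0.374,"ty":-0.851,"tz":0.352,"rx":-0.065,"ry":-0.719,"rz":-0.308}
{"tx":-0.338,"ty":-0.860,"tz":0.366,"rx":-0.065,"ry":-0.719,"rz":-0.308}
{"tx":-0.300,"ty":-0.869,"tz":0.378,"rx":-0.065,"ry":-0.719,"rz":-0.308}
{"tx":-0.262,"ty":-0.876,"tz":0.388,"rx":-0.065,"ry":-0.719,"rz":-0.308}
{"tx":-0.224,"ty":-0.883,"tz":0.396,"rx":-0.065,"ry":-0.719,"rz":-0.308}
{"tx":-0.185,"ty":-0.890,"tz":0.402,"rx":-0.065,"ry":-0.719,"rz":-0.308}
{"tx":-0.145,"ty":-0.895,"tz":0.406,"rx":-0.065,"ry":-0.719,"rz":-0.308}
```

```bash
python3 -m pendant '[{"rx":-0.06,"ry":-0.72,"rz":-0.31,"tx":-0.37,"ty":-0.85,"tz":0.35,"grip":-0.17},{"rx":-0.06,"ry":-0.72,"rz":-0.31,"tx":-0.34,"ty":-0.86,"tz":0.37,"grip":-0.17},{"rx":-0.06,"ry":-0.72,"rz":-0.31,"tx":-0.3,"ty":-0.87,"tz":0.38,"grip":-0.17},{"rx":-0.06,"ry":-0.72,"rz":-0.31,"tx":-0.26,"ty":-0.88,"tz":0.39,"grip":-0.17},{"rx":-0.06,"ry":-0.72,"rz":-0.31,"tx":-0.22,"ty":-0.88,"tz":0.4,"grip":-0.17},{"rx":-0.06,"ry":-0.72,"rz":-0.31,"tx":-0.18,"ty":-0.89,"tz":0.4,"grip":-0.17},{"rx":-0.06,"ry":-0.72,"rz":-0.31,"tx":-0.15,"ty":-0.9,"tz":0.41,"grip":-0.17}]'; python3 -c "
from h import *
now();plan(-12,95,55,20)"
```

```text
time_s: 1.4
ee_pos: [0.3246, 0.009, 0.2077]
eef_rot: [-3.138, 0.347, -3.011]
force: [1.5, 1.4, -0.1]
grip_width: 0.0549
t1.40 tip_b(mm) [-48.  101.  106.5] tilt 19.9 yaw 0.11 roll -0.18 F [ 1.6  1.2 -0.1] w 54.9 q [-0.13 -0.24  2.34  0.13  0.71 -1.92]
rows 2 dist [ 0.0364 -0.0016 -0.0515]
{"tx":-0.202,"ty":-0.077,"tz":0.758,"rx":-0.023,"ry":-0.011,"rz":0.013}
{"tx":-0.201,"ty":-0.078,"tz":0.758,"rx":-0.023,"ry":-0.011,"rz":0.013}
```

```bash
python3 -c "
from h import *
plan(68,95,100,20)"
```

```text
rows 3 dist [ 0.1157  0.0087 -0.0065]
{"tx":-0.889,"ty":-0.053,"tz":0.380,"rx":-0.015,"ry":-0.008,"rz":0.008}
{"tx":-0.889,"ty":-0.053,"tz":0.380,"rx":-0.015,"ry":-0.008,"rz":0.008}
{"tx":-0.889,"ty":-0.053,"tz":0.381,"rx":-0.015,"ry":-0.008,"rz":0.008}
```

```bash
python3 -m pendant '[{"rx":-0.02,"ry":0,"rz":0,"tx":-0.89,"ty":-0.05,"tz":0.38,"grip":-0.17},{"rx":-0.02,"ry":0,"rz":0,"tx":-0.89,"ty":-0.05,"tz":0.38,"grip":-0.17},{"rx":0,"ry":0,"rz":0,"tx":-0.89,"ty":-0.05,"tz":0.38,"grip":-0.17},{"rx":0,"ry":0,"rz":0,"tx":0,"ty":0,"tz":0,"grip":-0.17}]'; python3 -c "
from h import *
now();plan(68,95,16,20)
snap('top','top1.png');c=snap('side','side1.png')"
```

```text
time_s: 1.73
ee_pos: [0.4439, 0.0077, 0.1967]
eef_rot: [-3.137, 0.347, -3.022]
force: [0.1, 0.0, -1.3]
grip_width: 0.0551
t1.73 tip_b(mm) [70.1 83.9 95.5] tilt 19.9 yaw -0.55 roll -0.43 F [ 0.1 -0.  -1.3] w 55.1 q [-0.09  0.08  2.08  0.11  0.64 -1.86]
rows 2 dist [-0.0036  0.01   -0.0796]
{"tx":0.366,"ty":0.133,"tz":0.925,"rx":-0.053,"ry":-0.017,"rz":-0.064}
{"tx":0.367,"ty":0.131,"tz":0.925,"rx":-0.053,"ry":-0.017,"rz":-0.064}
```

View pics/side1.png

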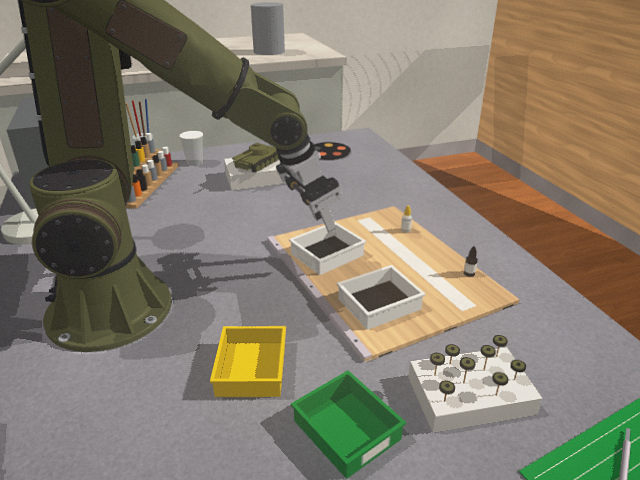

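```bash
python3 - <<'E'
import cv2
a=cv2.imread('pics/side1.png')[110:290,250:430]
b=cv2.imread('pics/top1.png')[160:300,240:440]
cv2.imwrite('pics/crop3.png',cv2.resize(a,(600,600),interpolation=cv2.INTER_CUBIC))
cv2.imwrite('pics/crop4.png',cv2.resize(b,(800,560),interpolation=cv2.INTER_CUBIC))
E
```

```text
(no output)
```

View pics/crop3.png

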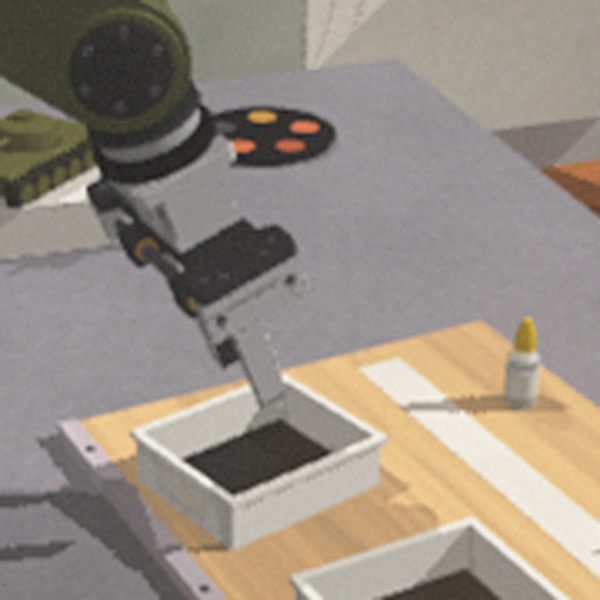

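View pics/crop4.png

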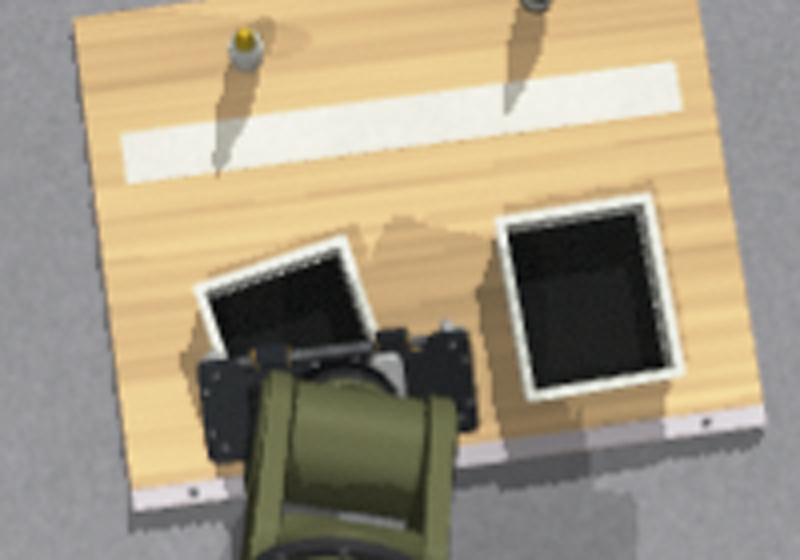

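```bash
python3 -m pendant '[{"rx":-0.05,"ry":0,"rz":-0.06,"tx":0.27,"ty":0.2,"tz":0.63,"grip":-0.17},{"rx":-0.05,"ry":0,"rz":-0.06,"tx":0.23,"ty":0.15,"tz":0.63,"grip":-0.17},{"rx":0,"ry":0,"rz":0,"tx":0.23,"ty":0,"tz":0.6,"grip":-0.17},{"rx":0,"ry":0,"rz":0,"tx":0,"ty":0,"tz":0,"grip":-0.17}]'; python3 -c "
from h import *
now();plan(30,97,16,20,n=6)"
```

```text
time_s: 2.17
ee_pos: [0.4332, 0.0226, 0.1174]
eef_rot: [-3.14, 0.35, -3.01]
force: [-0.3, 0.2, -0.9]
grip_width: 0.0548
t2.17 tip_b(mm) [ 61.7 100.8  16.3] tilt 20.1 yaw 0.16 roll -0.02 F [-0.2  0.2 -0.9] w 54.8 q [-0.06  0.23  2.16  0.16  0.41 -1.89]
rows 6 dist [-0.0308 -0.0079 -0.0003]
{"tx":0.124,"ty":-0.016,"tz":-0.044,"rx":-0.001,"ry":0.003,"rz":0.006}
{"tx":0.124,"ty":-0.016,"tz":-0.044,"rx":-0.001,"ry":0.003,"rz":0.006}
{"tx":0.124,"ty":-0.016,"tz":-0.044,"rx":-0.001,"ry":0.003,"rz":0.006}
{"tx":0.124,"ty":-0.016,"tz":-0.044,"rx":-0.001,"ry":0.003,"rz":0.006}
{"tx":0.124,"ty":-0.016,"tz":-0.044,"rx":-0.001,"ry":0.003,"rz":0.006}
{"tx":0.124,"ty":-0.016,"tz":-0.044,"rx":-0.001,"ry":0.003,"rz":0.006}
```

```bash
python3 -m pendant '[{"rx":0,"ry":0,"rz":0,"tx":0,"ty":-0.18,"tz":0,"grip":-0.17},{"rx":0,"ry":0,"rz":0,"tx":0.12,"ty":0,"tz":-0.04,"grip":-0.17},{"rx":0,"ry":0,"rz":0,"tx":0.12,"ty":0,"tz":-0.04,"grip":-0.17},{"rx":0,"ry":0,"rz":0,"tx":0.12,"ty":0,"tz":-0.04,"grip":-0.17},{"rx":0,"ry":0,"rz":0,"tx":0.12,"ty":0,"tz":-0.04,"grip":-0.17},{"rx":0,"ry":0,"rz":0,"tx":0.12,"ty":0,"tz":-0.04,"grip":-0.17},{"rx":0,"ry":0,"rz":0,"tx":0.12,"ty":0,"tz":-0.04,"grip":-0.17}]'; python3 -c "
from h import *
now()
snap('top','top2.png');c=snap('side','side2.png')
import cv2
a=cv2.imread('pics/side2.png')[160:290,250:430]
b=cv2.imread('pics/top2.png')[160:300,240:440]
cv2.imwrite('pics/crop5.png',np.vstack([cv2.resize(a,(415,300),interpolation=cv2.INTER_CUBIC),cv2.resize(b,(415,290),interpolation=cv2.INTER_CUBIC)]))"
```

```text
time_s: 2.75
ee_pos: [0.4001, 0.0121, 0.1224]
eef_rot: [-3.139, 0.356, -3.008]
force: [0.9, -0.0, -1.1]
grip_width: 0.0549
t2.75 tip_b(mm) [28.1 94.5 21.5] tilt 20.4 yaw 0.27 roll -0.03 F [ 0.9 -0.1 -1.1] w 54.9 q [-0.09  0.15  2.24  0.2   0.41 -1.97]
```

View pics/crop5.png

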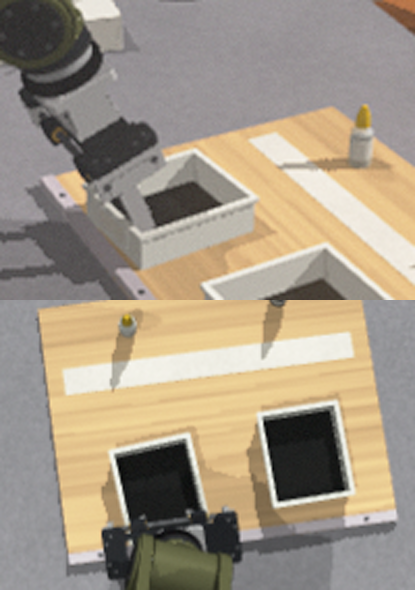

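```bash
python3 -m pendant '[{"rx":0,"ry":0,"rz":0,"tx":0.09,"ty":0,"tz":0,"grip":-0.17},{"rx":0,"ry":0,"rz":0,"tx":0.09,"ty":0,"tz":0,"grip":-0.17}]'; python3 -c "
from h import *
now()
c=snap('top','top3.png');c2=snap('side','side3.png')
import cv2
b=cv2.imread('pics/top3.png')[200:300,270:380]
cv2.imwrite('pics/crop6.png',cv2.resize(b,(660,600),interpolation=cv2.INTER_CUBIC))
b=cv2.imread('pics/side3.png')[200:300,260:380]
cv2.imwrite('pics/crop7.png',cv2.resize(b,(720,600),interpolation=cv2.INTER_CUBIC))
"
```

```text
time_s: 3.02
ee_pos: [0.3942, 0.011, 0.1206]
eef_rot: [-3.138, 0.359, -3.007]
force: [3.5, 0.6, 4.2]
grip_width: 0.0545
t3.02 tip_b(mm) [22.4 94.1 19.8] tilt 20.6 yaw 0.29 roll -0.09 F [3.6 0.2 4.2] w 54.5 q [-0.1   0.14  2.26  0.2   0.4  -1.98]
```

View pics/crop6.png

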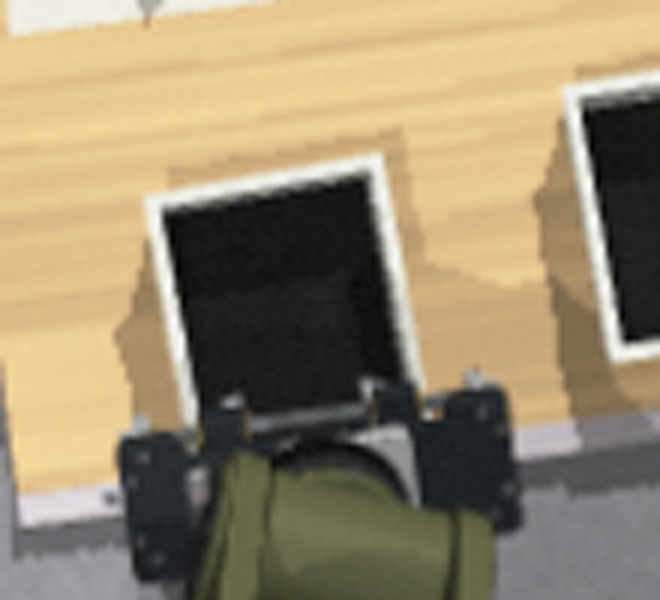

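View pics/crop7.png

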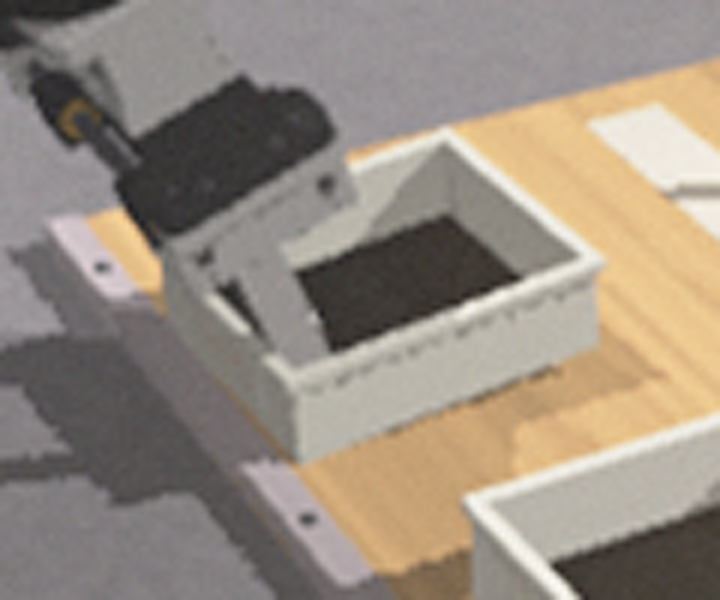

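```bash
cat >> h.py <<'E'
def bf(p): return (RB.T@(np.array(p)-LIP)*1000).round(1)
def tri(ct,ut,cs,us):
    "triangulate from two cams -> board mm"
    o1,d1=ray(ct,*ut);o2,d2=ray(cs,*us)
    A=np.column_stack([d1,-d2]);x=np.linalg.lstsq(A,o2-o1,rcond=None)[0]
    a=o1+d1*x[0];b=o2+d2*x[1];return bf((a+b)/2),np.linalg.norm(a-b)*1000
E
python3 - <<'E'
from h import *
c=ctrl.camera('top');s=ctrl.camera('side')
for x,y in((148,200),(380,157)): print(bf(atz(c,270+x/6,200+y/6,.05)))
print(tri(c,(270+380/6,200+157/6),s,(260+600/6,200+262/6)))
print(tri(c,(270+148/6,200+200/6),s,(260+447/6,200+132/6)))
for x,y in((300,460),(595,350)): print(bf(atz(s,260+x/6,200+y/6,.01)))
E
```

```text
[130.  152.6  40. ]
[135.8  38.9  40. ]
(array([134.1,  39.4,  50.2]), np.float64(0.2127657473456053))
(array([128.7, 152.3,  50.6]), np.float64(0.7696574244752488))
[ 8.6 39.1  0. ]
[142.2  53.6   0. ]
```

```bash
python3 - <<'E'
from h import *
s=ctrl.camera('side');c=ctrl.camera('top')
for x,y in((290,465),(375,570),(135,295),(85,215)): print(bf(atz(s,260+x/6,200+y/6,.013)))
print('outer top')
for x,y in((50,222),(240,465),(335,588)): print(bf(atz(s,260+x/6,200+y/6,.013)))
im=c['pixels'][255:300,260:440]
cv2.imwrite('pics/c8.png',cv2.resize(im,(800,200),interpolation=cv2.INTER_CUBIC))
im=s['pixels'][225:365,260:380]
cv2.imwrite('pics/c9.png',cv2.resize(im,(514,600),interpolation=cv2.INTER_CUBIC))
E
```

```text
[ 2.2 34.1  3. ]
[  1.4 -35.9   3. ]
[ -2.6 166.3   3. ]
[  3.3 232.5   3. ]
outer top
[-11.7 233.8   3. ]
[-14.1  42.3   3. ]
[-15.5 -38.7   3. ]
```

View pics/c9.png

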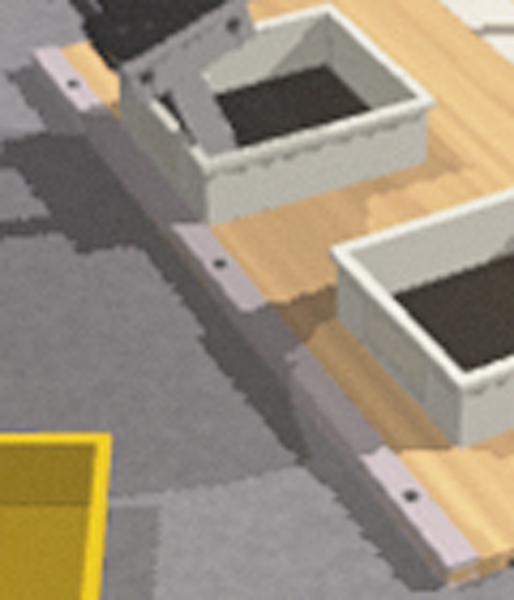

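View pics/c8.png

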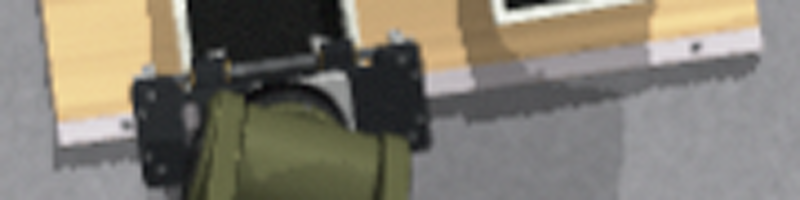

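```bash
python3 -c "
from h import *
plan(30,94,13,0,n=6)"
```

```text
rows 6 dist [ 0.0417  0.0051 -0.0002]
{"tx":-0.164,"ty":-0.002,"tz":0.062,"rx":-0.004,"ry":0.853,"rz":0.009}
{"tx":-0.167,"ty":-0.002,"tz":0.052,"rx":-0.004,"ry":0.853,"rz":0.009}
{"tx":-0.170,"ty":-0.002,"tz":0.042,"rx":-0.004,"ry":0.853,"rz":0.009}
{"tx":-0.172,"ty":-0.002,"tz":0.032,"rx":-0.004,"ry":0.853,"rz":0.009}
{"tx":-0.174,"ty":-0.002,"tz":0.022,"rx":-0.004,"ry":0.853,"rz":0.009}
{"tx":-0.175,"ty":-0.002,"tz":0.011,"rx":-0.004,"ry":0.853,"rz":0.009}
```

```bash
python3 -m pendant '[{"rx":0,"ry":0.85,"rz":0.01,"tx":-0.2,"ty":0,"tz":0.04,"grip":-0.17},{"rx":0,"ry":0.85,"rz":0.01,"tx":-0.18,"ty":0,"tz":0.04,"grip":-0.17},{"rx":0,"ry":0.85,"rz":0.01,"tx":-0.17,"ty":0,"tz":0.04,"grip":-0.17},{"rx":0,"ry":0.85,"rz":0.01,"tx":-0.17,"ty":0,"tz":0.03,"grip":-0.17},{"rx":0,"ry":0.85,"rz":0.01,"tx":-0.17,"ty":0,"tz":0.02,"grip":-0.17},{"rx":0,"ry":0.85,"rz":0.01,"tx":-0.17,"ty":0,"tz":0.01,"grip":-0.17}]'; python3 -c "
from h import *
now();plan(14,94,12,0,n=4)"
```

```text
time_s: 3.82
ee_pos: [0.4339, 0.0165, 0.1194]
eef_rot: [-3.14, -0.024, -3.016]
force: [0.3, 0.1, 0.0]
grip_width: 0.0548
t3.82 tip_b(mm) [26.  94.5 12.5] tilt -1.4 yaw -0.18 roll -0.11 F [0.3 0.1 0. ] w 54.8 q [-0.04  0.32  1.99 -0.01  0.86 -1.74]
rows 4 dist [-0.0141 -0.0025 -0.0004]
{"tx":0.089,"ty":-0.004,"tz":0.005,"rx":-0.007,"ry":-0.086,"rz":-0.011}
{"tx":0.089,"ty":-0.004,"tz":0.004,"rx":-0.007,"ry":-0.086,"rz":-0.011}
{"tx":0.089,"ty":-0.004,"tz":0.004,"rx":-0.007,"ry":-0.086,"rz":-0.011}
{"tx":0.089,"ty":-0.004,"tz":0.003,"rx":-0.007,"ry":-0.086,"rz":-0.011}
```

```bash
python3 -m pendant '[{"rx":0,"ry":-0.08,"rz":0,"tx":0.1,"ty":0,"tz":0,"grip":-0.17},{"rx":0,"ry":-0.08,"rz":0,"tx":0.1,"ty":0,"tz":0,"grip":-0.17},{"rx":0,"ry":-0.08,"rz":0,"tx":0.1,"ty":0,"tz":0,"grip":-0.17},{"rx":0,"ry":-0.08,"rz":0,"tx":0.1,"ty":0,"tz":0,"grip":-0.17}]'; python3 -c "
from h import *
now()
c=ctrl.camera('top');s=ctrl.camera('side')
a=cv2.resize(c['pixels'][200:300,270:380],(440,400),interpolation=cv2.INTER_CUBIC)
b=cv2.resize(s['pixels'][205:305,265:355],(360,400),interpolation=cv2.INTER_CUBIC)
cv2.imwrite('pics/c10.png',np.hstack([a,b]))
"
```

```text
time_s: 4.15
ee_pos: [0.417, 0.0147, 0.1181]
eef_rot: [-3.14, -0.002, -3.015]
force: [10.8, 1.8, 0.7]
grip_width: 0.0547
t4.15 tip_b(mm) [11.2 94.9 11.1] tilt -0.1 yaw -0.15 roll -0.08 F [10.9  0.4  0.7] w 54.7 q [-0.05  0.28  2.04 -0.    0.82 -1.75]
```

View pics/c10.png

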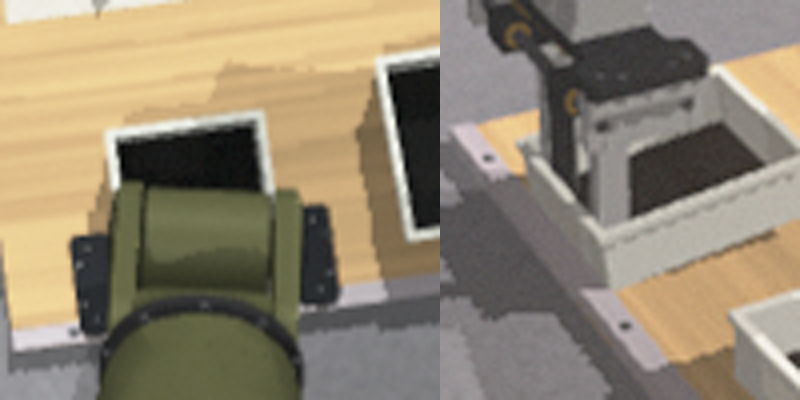

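```bash
cat >> h.py <<'E'
def tp(th,s=32,t=25,lx=0,off=0):
    a=np.radians(th);T=np.radians(t);v=np.array([np.cos(a),np.sin(a)]);u=np.array([-np.sin(a),np.cos(a)])
    C=np.array([3*np.tan(a),0])+(3)*v+s*u
    return C+8*np.array([np.cos(T),np.sin(T)])+np.array([lx,0])
E
python3 -c "
from h import *
for th in (0,8,15,30,45,60,68,72,75): print(th,tp(th).round(1))
plan(18,95,37,25,n=7)"
```

```text
0 [10.3 35.4]
8 [ 6.2 35.5]
15 [ 2.7 35.1]
30 [-4.4 32.6]
45 [-10.3  28.1]
60 [-13.8  22. ]
68 [-13.9  18.1]
72 [-13.   16.1]
75 [-11.7  14.6]
rows 7 dist [-0.0341 -0.0044  0.0164]
{"tx":0.123,"ty":-0.000,"tz":-0.059,"rx":-0.004,"ry":-0.895,"rz":-0.005}
{"tx":0.119,"ty":-0.000,"tz":-0.066,"rx":-0.004,"ry":-0.895,"rz":-0.005}
{"tx":0.115,"ty":-0.000,"tz":-0.073,"rx":-0.004,"ry":-0.895,"rz":-0.005}
{"tx":0.110,"ty":-0.000,"tz":-0.080,"rx":-0.004,"ry":-0.895,"rz":-0.005}
{"tx":0.105,"ty":-0.000,"tz":-0.087,"rx":-0.004,"ry":-0.895,"rz":-0.005}
{"tx":0.099,"ty":0.000,"tz":-0.094,"rx":-0.004,"ry":-0.895,"rz":-0.005}
{"tx":0.093,"ty":0.000,"tz":-0.100,"rx":-0.004,"ry":-0.895,"rz":-0.005}
```

```bash
python3 -m pendant '[{"rx":0,"ry":-0.5,"rz":0,"tx":-0.15,"ty":0,"tz":-0.15,"grip":-0.17},{"rx":0,"ry":-0.95,"rz":0,"tx":0.13,"ty":0,"tz":-0.1,"grip":-0.17},{"rx":0,"ry":-0.95,"rz":0,"tx":0.14,"ty":0,"tz":-0.08,"grip":-0.17},{"rx":0,"ry":-0.95,"rz":0,"tx":0.14,"ty":0,"tz":-0.08,"grip":-0.17},{"rx":0,"ry":-0.95,"rz":0,"tx":0.14,"ty":0,"tz":-0.08,"grip":-0.17},{"rx":0,"ry":-0.95,"rz":0,"tx":0.14,"ty":0,"tz":-0.09,"grip":-0.17},{"rx":0,"ry":-0.95,"rz":0,"tx":0.13,"ty":0,"tz":-0.09,"grip":-0.17}]'; python3 -c "
from h import *
now();plan(16,95,35.5,25,n=1);plan(6.2,95,35.5,25,n=3)"
```

```text
time_s: 4.83
ee_pos: [0.3846, 0.01, 0.1408]
eef_rot: [-3.134, 0.462, -3.015]
force: [0.0, 0.4, -0.2]
grip_width: 0.055
t4.83 tip_b(mm) [21.9 93.7 44. ] tilt 26.5 yaw -0.15 roll -0.48 F [ 0.1  0.4 -0.2] w 55.0 q [-0.11  0.05  2.32  0.31  0.34 -2.08]
rows 1 dist [-0.0037  0.     -0.0074]
{"tx":0.164,"ty":0.012,"tz":0.125,"rx":-0.120,"ry":0.367,"rz":-0.035}
rows 3 dist [-0.0134 -0.0013 -0.0074]
{"tx":0.128,"ty":0.004,"tz":0.005,"rx":-0.040,"ry":0.122,"rz":-0.012}
{"tx":0.128,"ty":0.004,"tz":0.006,"rx":-0.040,"ry":0.122,"rz":-0.012}
{"tx":0.128,"ty":0.004,"tz":0.008,"rx":-0.040,"ry":0.122,"rz":-0.012}
```

```bash
python3 -m pendant '[{"rx":-0.12,"ry":0.37,"rz":-0.03,"tx":0.16,"ty":0,"tz":0.12,"grip":-0.17},{"rx":0,"ry":0,"rz":0,"tx":0.1,"ty":0,"tz":-0.04,"grip":-0.17},{"rx":0,"ry":0,"rz":0,"tx":0.1,"ty":0,"tz":-0.04,"grip":-0.17},{"rx":0,"ry":0,"rz":0,"tx":0.1,"ty":0,"tz":-0.04,"grip":-0.17}]'; python3 -c "
from h import *
now();plan(*[2.7,95,35],25,n=2);plan(-4.4,95,32.6,25,n=4)
c=ctrl.camera('top');s=ctrl.camera('side')
a=cv2.resize(c['pixels'][200:300,270:380],(440,400),interpolation=cv2.INTER_CUBIC)
b=cv2.resize(s['pixels'][205:305,265:355],(360,400),interpolation=cv2.INTER_CUBIC)
cv2.imwrite('pics/c11.png',np.hstack([a,b]))
"
```

```text
time_s: 5.17
ee_pos: [0.3663, 0.0073, 0.1334]
eef_rot: [-3.141, 0.438, -3.014]
force: [3.2, 0.9, -1.0]
grip_width: 0.0549
t5.17 tip_b(mm) [ 1.2 94.1 35.5] tilt 25.1 yaw -0.07 roll -0.07 F [ 3.3  0.5 -1. ] w 54.9 q [-0.13  0.04  2.35  0.33  0.34 -2.11]
rows 2 dist [ 0.0014  0.001  -0.0005]
{"tx":-0.015,"ty":0.010,"tz":0.013,"rx":-0.009,"ry":0.009,"rz":-0.007}
{"tx":-0.015,"ty":0.010,"tz":0.013,"rx":-0.009,"ry":0.009,"rz":-0.007}
rows 4 dist [-0.0056  0.0001 -0.0029]
{"tx":0.039,"ty":0.005,"tz":0.001,"rx":-0.004,"ry":0.004,"rz":-0.004}
{"tx":0.039,"ty":0.005,"tz":0.002,"rx":-0.004,"ry":0.004,"rz":-0.004}
{"tx":0.039,"ty":0.005,"tz":0.002,"rx":-0.004,"ry":0.004,"rz":-0.004}
{"tx":0.039,"ty":0.005,"tz":0.002,"rx":-0.004,"ry":0.004,"rz":-0.004}
```

View pics/c11.png

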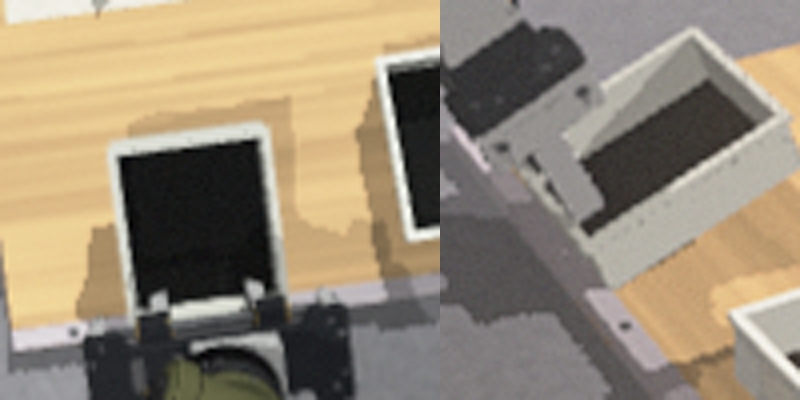

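```bash
cat >> h.py <<'E'
def ang(c,ut,s,us,E=None):
    """far rim top corner seen in both -> theta; corner is at 133 along v,40 along u from edge"""
    p,e=tri(c,ut,s,us);r=np.hypot(133,40);b=np.degrees(np.arctan2(40,133))
    best=min(np.arange(0,89,.25),key=lambda th:abs(np.arctan2(p[2],p[0]-3*np.tan(np.radians(th)))-np.radians(th+b)))
    print('corner',p,'err %.1f'%e,'theta dir %.1f'%best,'radius %.1f (exp %.1f)'%(np.hypot(p[2],p[0]-3*np.tan(np.radians(best))),r))
def over(th,yc,fn,crop=None,E=None,yaw=0,w=55,x0=0):
    c=ctrl.camera('top');s=ctrl.camera('side');a=np.radians(th)
    v=np.array([np.cos(a),0,np.sin(a)]);u=np.array([-np.sin(a),0,np.cos(a)]);E=np.array([3*np.tan(a)+x0,yc,0])
    def pt(x,y,z): return LIP+RB@(E+x*v+z*u+np.array([0,y,0]))/1000
    out=[]
    for cam,(r0,r1,c0,c1) in((c,(180,310,260,400)),(s,(140,310,230,410)))if crop is None else zip((c,s),crop):
        im=cv2.resize(cam['pixels'][r0:r1,c0:c1],None,fx=400/(c1-c0),fy=400/(c1-c0),interpolation=cv2.INTER_CUBIC);k=400/(c1-c0)
        P=lambda q:tuple(int(round(t)) for t in (proj(cam,pt(*q))+.5-np.array([c0,r0]))*k)
        rim=[(-3,-58,40),(-3,58,40),(133,58,40),(133,-58,40)];bot=[(0,-55,0),(0,55,0),(130,55,0),(130,-55,0)]
        for L,col in((rim,(0,0,255)),(bot,(255,0,0))):
            for i in range(4): cv2.line(im,P(L[i]),P(L[(i+1)%4]),col,1)
        out.append(im)
    h=max(i.shape[0] for i in out);out=[cv2.copyMakeBorder(i,0,h-i.shape[0],0,0,cv2.BORDER_CONSTANT) for i in out]
    cv2.imwrite('pics/'+fn,np.hstack(out))
E
python3 - <<'E'
from h import *
ang(ctrl.camera('top'),(336.75,231),ctrl.camera('side'),(353.25,233.25))
over(16,96,'o1.png')
E
```

```text
corner [112.9  33.9  86. ] err 1.4 theta dir 20.8 radius 141.0 (exp 138.9)
```

View pics/o1.png

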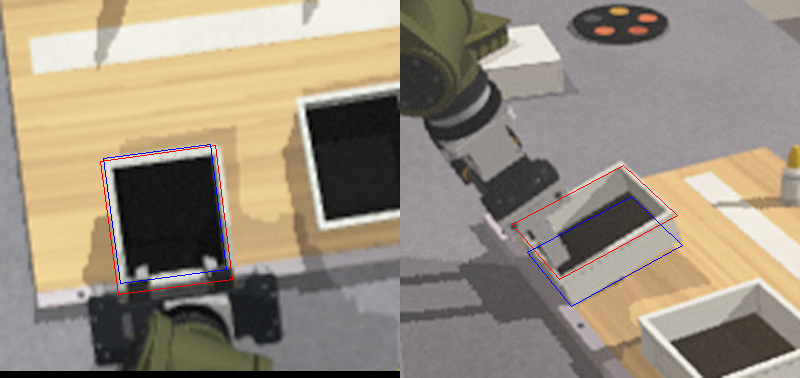

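```bash
cat >> h.py <<'E'
def seq(ths,s=32,lx=0,lz=0,y=None):
    o,p,M=state();tip=RB.T@(p+M[:,2]*.097-LIP)*1000;Q=RB.T@M;prev=tip
    for th in ths:
        x,z=tp(th,s,lx=lx);g=np.array([x,tip[1] if y is None else y,z+lz]);d=Q.T@(g-prev)/40;prev=g;print(th,g.round(1),'tx %.3f ty %.3f tz %.3f'%tuple(d))
E
python3 -c "
from h import *
now();seq([21,25,30,34,38,42,46])"
```

```text
t5.47 tip_b(mm) [ 1.7 94.2 35.6] tilt 25.1 yaw -0.06 roll -0.07 F [2.7 0.2 0.9] w 55.1 q [-0.13  0.04  2.35  0.33  0.34 -2.12]
21 [-0.3 94.2 34.3] tx 0.057 ty -0.000 tz 0.008
25 [-2.2 94.2 33.7] tx 0.050 ty -0.000 tz -0.005
30 [-4.4 94.2 32.6] tx 0.062 ty -0.000 tz -0.000
34 [-6.1 94.2 31.6] tx 0.049 ty -0.000 tz 0.005
38 [-7.7 94.2 30.4] tx 0.049 ty -0.000 tz 0.009
42 [-9.2 94.2 29.2] tx 0.047 ty -0.000 tz 0.013
46 [-10.6  94.2  27.8] tx 0.045 ty -0.000 tz 0.017
```

```bash
python3 -m pendant '[{"rx":0,"ry":0,"rz":0,"tx":0.06,"ty":0,"tz":0.01,"grip":-0.17},{"rx":0,"ry":0,"rz":0,"tx":0.05,"ty":0,"tz":0,"grip":-0.17},{"rx":0,"ry":0,"rz":0,"tx":0.06,"ty":0,"tz":0,"grip":-0.17},{"rx":0,"ry":0,"rz":0,"tx":0.05,"ty":0,"tz":0.01,"grip":-0.17},{"rx":0,"ry":0,"rz":0,"tx":0.05,"ty":0,"tz":0.01,"grip":-0.17},{"rx":0,"ry":0,"rz":0,"tx":0.05,"ty":0,"tz":0.01,"grip":-0.17}]'; python3 -c "
from h import *
now();seq([46,50,54,58,62,66,70]);over(42,94,'o2.png')"
```

```text
time_s: 5.97
ee_pos: [0.3559, 0.0059, 0.1265]
eef_rot: [-3.14, 0.44, -3.013]
force: [1.8, 0.1, 2.2]
grip_width: 0.0549
t5.97 tip_b(mm) [-9.  94.  28.8] tilt 25.2 yaw -0.03 roll -0.10 F [ 1.8 -0.2  2.2] w 54.9 q [-0.14  0.03  2.38  0.37  0.32 -2.17]
46 [-10.6  94.   27.8] tx 0.047 ty -0.000 tz 0.006
50 [-11.8  94.   26.2] tx 0.043 ty 0.000 tz 0.022
54 [-12.7  94.   24.6] tx 0.040 ty 0.000 tz 0.026
58 [-13.5  94.   22.9] tx 0.035 ty 0.000 tz 0.031
62 [-14.   94.   21.1] tx 0.030 ty 0.000 tz 0.037
66 [-14.   94.   19.1] tx 0.022 ty 0.000 tz 0.043
70 [-13.6  94.   17.1] tx 0.011 ty 0.000 tz 0.050
```

View pics/o2.png

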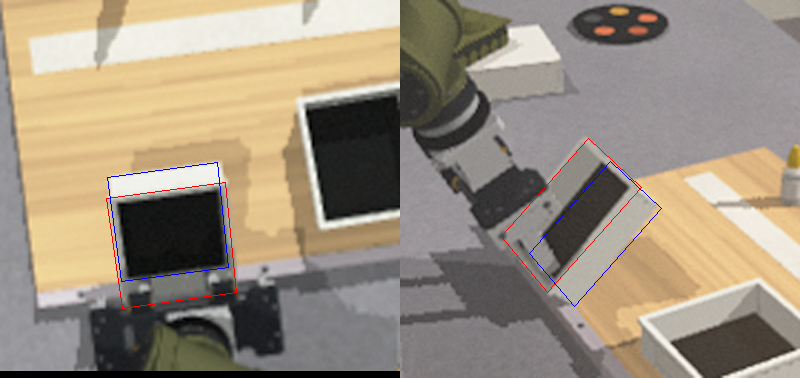

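```bash
python3 -m pendant '[{"rx":0,"ry":0,"rz":0,"tx":0.05,"ty":0,"tz":0.01,"grip":-0.17},{"rx":0,"ry":0,"rz":0,"tx":0.04,"ty":0,"tz":0.02,"grip":-0.17},{"rx":0,"ry":0,"rz":0,"tx":0.04,"ty":0,"tz":0.03,"grip":-0.17},{"rx":0,"ry":0,"rz":0,"tx":0.035,"ty":0,"tz":0.03,"grip":-0.17},{"rx":0,"ry":0,"rz":0,"tx":0.03,"ty":0,"tz":0.035,"grip":-0.17}]'; python3 -c "
from h import *
now();seq([62,64,66,68,70,72,74,75]);over(60,94,'o3.png')"
```

```text
time_s: 6.48
ee_pos: [0.35, 0.0052, 0.1177]
eef_rot: [-3.141, 0.439, -3.013]
force: [-1.5, -0.2, 1.9]
grip_width: 0.0549
t6.48 tip_b(mm) [-15.1  94.2  19.9] tilt 25.1 yaw -0.04 roll -0.07 F [-1.5  0.   1.9] w 54.9 q [-0.15  0.05  2.4   0.41  0.29 -2.22]
62 [-14.   94.2  21.1] tx -0.039 ty 0.000 tz -0.015
64 [-14.   94.2  20.1] tx 0.012 ty 0.000 tz 0.020
66 [-14.   94.2  19.1] tx 0.010 ty 0.000 tz 0.022
68 [-13.9  94.2  18.1] tx 0.007 ty 0.000 tz 0.024
70 [-13.6  94.2  17.1] tx 0.003 ty 0.000 tz 0.026
72 [-13.   94.2  16.1] tx -0.001 ty 0.000 tz 0.029
74 [-12.2  94.2  15.1] tx -0.007 ty 0.000 tz 0.032
75 [-11.7  94.2  14.6] tx -0.007 ty 0.000 tz 0.018
```

View pics/o3.png

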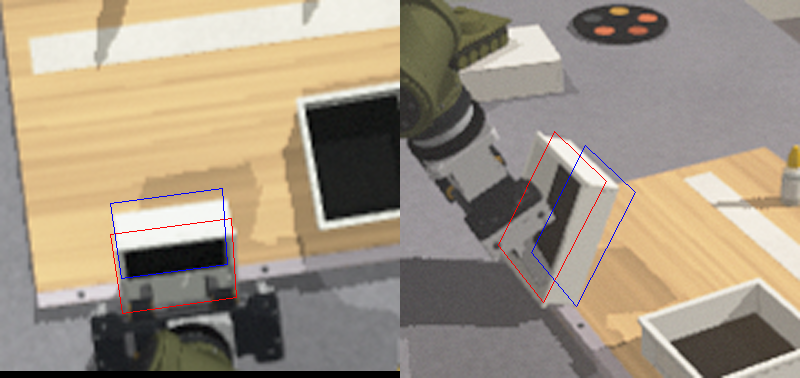

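```bash
python3 -c "
from h import *
now();over(67,94,'o4.png',crop=((220,300,280,360),(190,290,270,360)),x0=-4)"
```

```text
t6.58 tip_b(mm) [-15.4  94.2  19.6] tilt 25.1 yaw -0.04 roll -0.06 F [ 0.7 -0.2  2.2] w 54.7 q [-0.15  0.05  2.4   0.41  0.29 -2.21]
```

View pics/o4.png

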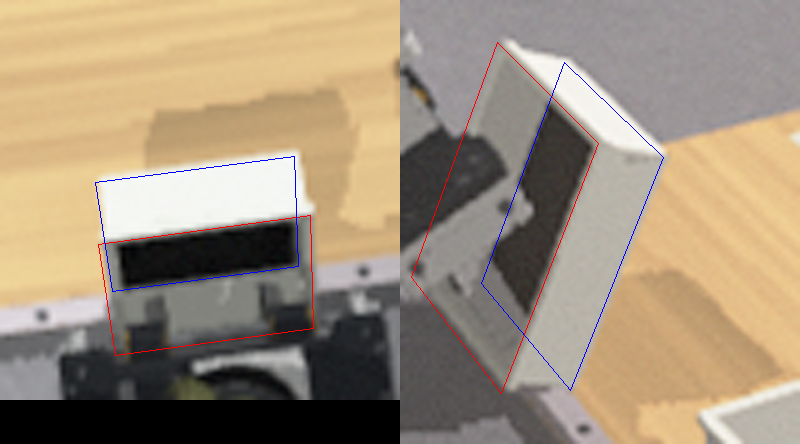

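```bash
python3 -m pendant '[{"rx":0,"ry":0,"rz":0,"tx":0.025,"ty":0,"tz":0.018,"grip":-0.17},{"rx":0,"ry":0,"rz":0,"tx":0.025,"ty":0,"tz":0.018,"grip":-0.17},{"rx":0,"ry":0,"rz":0,"tx":0,"ty":0,"tz":0,"grip":-0.17}]'; python3 -c "
from h import *
now();over(72,94,'o5.png',crop=((220,300,280,360),(190,290,270,360)),x0=-5.5)"
```

```text
time_s: 6.93
ee_pos: [0.3489, 0.0052, 0.1156]
eef_rot: [-3.141, 0.439, -3.013]
force: [0.0, -0.3, 2.0]
grip_width: 0.0552
t6.93 tip_b(mm) [-16.2  94.2  17.8] tilt 25.1 yaw -0.03 roll -0.06 F [ 0.  -0.3  2. ] w 55.2 q [-0.15  0.05  2.4   0.42  0.29 -2.23]
```

View pics/o5.png

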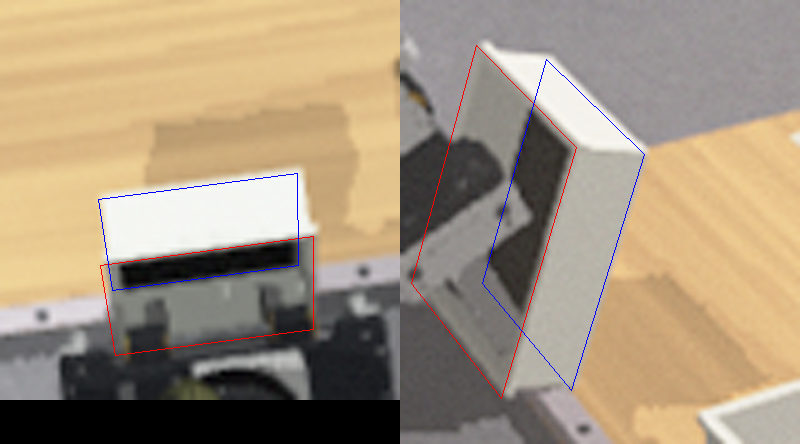

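```bash
python3 -m pendant '[{"rx":0,"ry":0,"rz":0,"tx":0.015,"ty":0,"tz":0.01,"grip":-0.17},{"rx":0,"ry":0,"rz":0,"tx":0.015,"ty":0,"tz":0.01,"grip":-0.17},{"rx":0,"ry":0,"rz":0,"tx":0,"ty":0,"tz":0,"grip":-0.17}]'; python3 -c "
from h import *
now();over(75,94,'o6.png',crop=((220,300,280,360),(190,290,270,360)),x0=-7)"
```

```text
time_s: 7.28
ee_pos: [0.3483, 0.005, 0.1144]
eef_rot: [-3.141, 0.439, -3.013]
force: [1.3, -0.4, 1.1]
grip_width: 0.0549
t7.28 tip_b(mm) [-16.8  94.2  16.6] tilt 25.1 yaw -0.03 roll -0.06 F [ 1.3 -0.5  1.1] w 54.9 q [-0.15  0.05  2.41  0.43  0.28 -2.24]
```

View pics/o6.png

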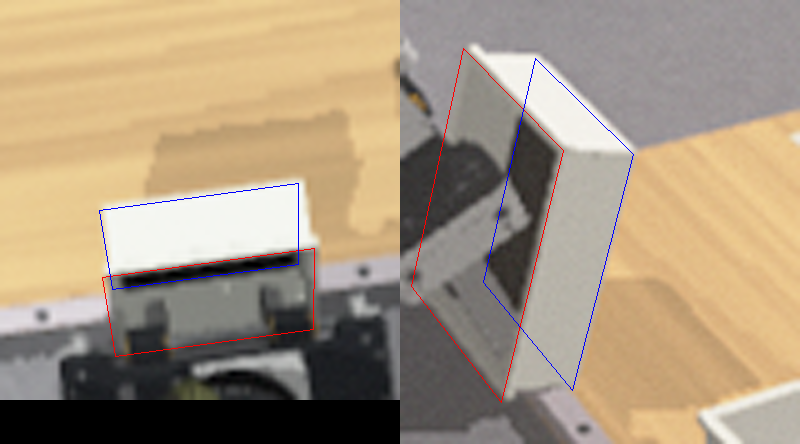

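```bash
cat >> h.py <<'E'
def aty(c,u,v,yb):
    o,d=ray(c,u,v);o=RB.T@(o-LIP)*1000;d=RB.T@d;return o+d*(yb-o[1])/d[1]
E
python3 - <<'E'
from h import *
s=ctrl.camera('side');k=400/90
f=lambda x,y,yb:aty(s,270+(x-400)/k-.5,190+y/k-.5,yb)
a=f(508,397,36);b=f(566,151,36);c=f(634,152,39);d=f(572,388,39)
for q in(a,b,c,d):print(q.round(1))
print(np.degrees(np.arctan2(b[2]-a[2],b[0]-a[0])),np.degrees(np.arctan2(c[2]-d[2],c[0]-d[0])),np.linalg.norm(b-a),np.linalg.norm(c-d))
cv2.imwrite('pics/s7.png',s['pixels'][100:400,150:550])
cv2.imwrite('pics/s7b.png',cv2.resize(s['pixels'][180:290,260:380],(720,660),interpolation=cv2.INTER_LANCZOS4)[:600])
print(ctrl.get_obs()['time_s'])
E
```

```text
[-31.6  36.    9.1]
[  1.7  36.  137.8]
[ 38.5  39.  126.3]
[ 4.1 39.   1.1]
75.47854816102009 74.65694949635699 132.8590856401273 129.80954110715217
7.4333
```

View pics/s7b.png

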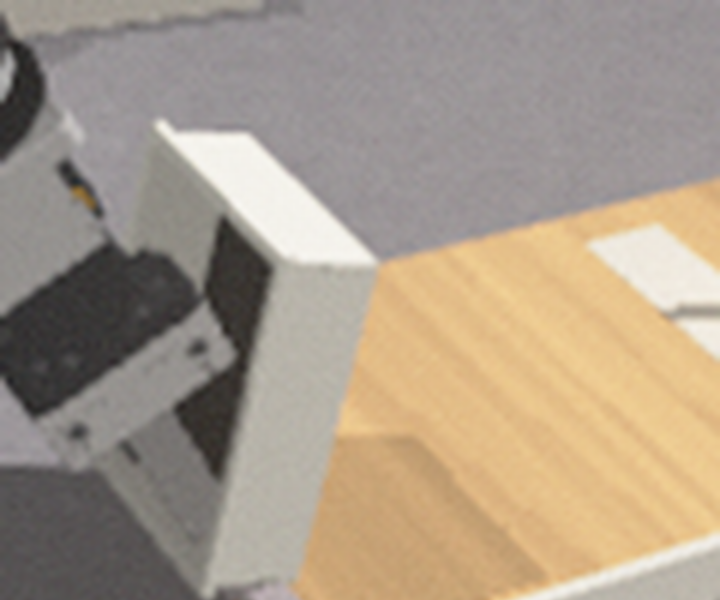

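The side-plane back-projection gives about 75°. I'll hold there for a second and look at both full views.

```bash
python3 -m pendant '[{"rx":0,"ry":0,"rz":0,"tx":0,"ty":0,"tz":0,"grip":-0.17},{"rx":0,"ry":0,"rz":0,"tx":0,"ty":0,"tz":0,"grip":-0.17},{"rx":0,"ry":0,"rz":0,"tx":0,"ty":0,"tz":0,"grip":-0.17},{"rx":0,"ry":0,"rz":0,"tx":0,"ty":0,"tz":0,"grip":-0.17},{"rx":0,"ry":0,"rz":0,"tx":0,"ty":0,"tz":0,"grip":-0.17},{"rx":0,"ry":0,"rz":0,"tx":0,"ty":0,"tz":0,"grip":-0.17}]'; python3 -c "
from h import *
now();snap('side','side7.png');snap('top','top7.png')"
```

```text
time_s: 7.93
ee_pos: [0.3485, 0.005, 0.1146]
eef_rot: [-3.141, 0.439, -3.013]
force: [-0.1, -1.8, 0.5]
grip_width: 0.0549
t7.93 tip_b(mm) [-16.6  94.2  16.8] tilt 25.2 yaw -0.02 roll -0.07 F [-0.4 -1.8  0.5] w 54.9 q [-0.15  0.05  2.41  0.43  0.28 -2.24]
```

View pics/side7.png

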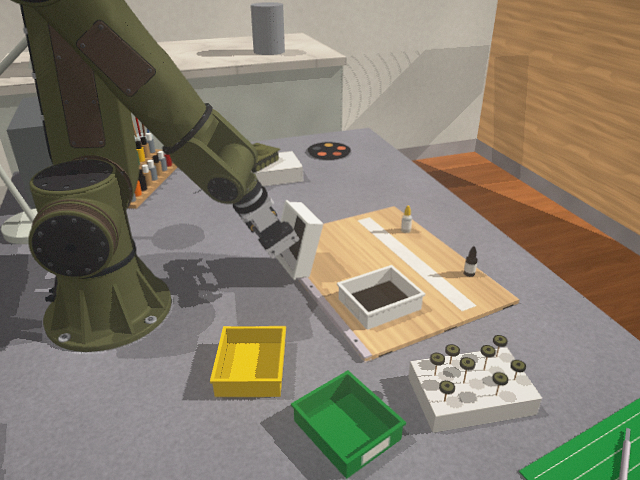

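View pics/top7.png

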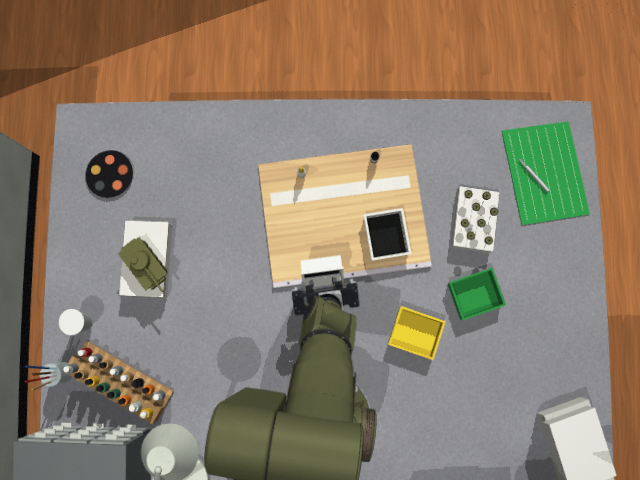

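Neither view shows the underside directly. I'll difference these against the first images in case a reflection changed somewhere.

```bash
python3 - <<'E'
import cv2,numpy as np
o=[]
for n in('side','top'):
    a=cv2.imread(f'pics/{n}1.png').astype(int);b=cv2.imread(f'pics/{n}7.png').astype(int)
    d=cv2.GaussianBlur(np.abs(a-b).max(2).astype(np.float32),(0,0),1.2)
    o.append(cv2.resize(np.clip(d*5,0,255).astype(np.uint8),(400,300)))
cv2.imwrite('pics/diff.png',np.hstack(o))
E
```

```text
(no output)
```

View pics/diff.png

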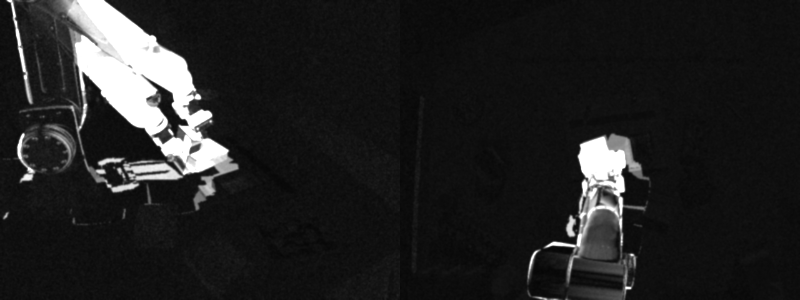

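No reflection changes either. I'll let the left tray down along the reverse path.

```bash
python3 -m pendant '[{"rx":0,"ry":0,"rz":0,"tx":-0.019,"ty":0,"tz":-0.017,"grip":-0.17},{"rx":0,"ry":0,"rz":0,"tx":-0.019,"ty":0,"tz":-0.017,"grip":-0.17},{"rx":0,"ry":0,"rz":0,"tx":-0.019,"ty":0,"tz":-0.017,"grip":-0.17},{"rx":0,"ry":0,"rz":0,"tx":-0.023,"ty":0,"tz":-0.017,"grip":-0.17},{"rx":0,"ry":0,"rz":0,"tx":-0.023,"ty":0,"tz":-0.017,"grip":-0.17},{"rx":0,"ry":0,"rz":0,"tx":-0.023,"ty":0,"tz":-0.017,"grip":-0.17},{"rx":0,"ry":0,"rz":0,"tx":-0.023,"ty":0,"tz":-0.017,"grip":-0.17},{"rx":0,"ry":0,"rz":0,"tx":-0.023,"ty":0,"tz":-0.017,"grip":-0.17}]'; python3 -c "
from h import *
now();over(54,94,'o8.png');seq([50,46,42,38,34,30,26,22,18,15,12,9,6,3,0])"
```

```text
time_s: 8.7
ee_pos: [0.3534, 0.0055, 0.1238]
eef_rot: [-3.14, 0.441, -3.013]
force: [3.0, 1.5, 1.4]
grip_width: 0.0549
t8.70 tip_b(mm) [-11.5  93.9  26.1] tilt 25.3 yaw -0.03 roll -0.11 F [3.1 1.1 1.4] w 54.9 q [-0.14  0.03  2.39  0.38  0.31 -2.18]
50 [-11.8  93.9  26.2] tx 0.007 ty -0.000 tz -0.007
46 [-10.6  93.9  27.8] tx -0.043 ty -0.000 tz -0.022
42 [-9.2 93.9 29.2] tx -0.045 ty -0.000 tz -0.017
38 [-7.7 93.9 30.4] tx -0.047 ty -0.000 tz -0.013
34 [-6.1 93.9 31.6] tx -0.049 ty 0.000 tz -0.009
30 [-4.4 93.9 32.6] tx -0.049 ty 0.000 tz -0.004
26 [-2.6 93.9 33.5] tx -0.050 ty 0.000 tz -0.000
22 [-0.7 93.9 34.2] tx -0.050 ty 0.000 tz 0.004
18 [ 1.2 93.9 34.7] tx -0.050 ty 0.000 tz 0.008
15 [ 2.7 93.9 35.1] tx -0.037 ty 0.000 tz 0.008
12 [ 4.2 93.9 35.3] tx -0.036 ty 0.000 tz 0.011
9 [ 5.7 93.9 35.5] tx -0.036 ty 0.000 tz 0.013
6 [ 7.2 93.9 35.5] tx -0.035 ty 0.000 tz 0.015
3 [ 8.7 93.9 35.5] tx -0.034 ty 0.000 tz 0.017
0 [10.3 93.9 35.4] tx -0.033 ty 0.000 tz 0.019
```

View pics/o8.png

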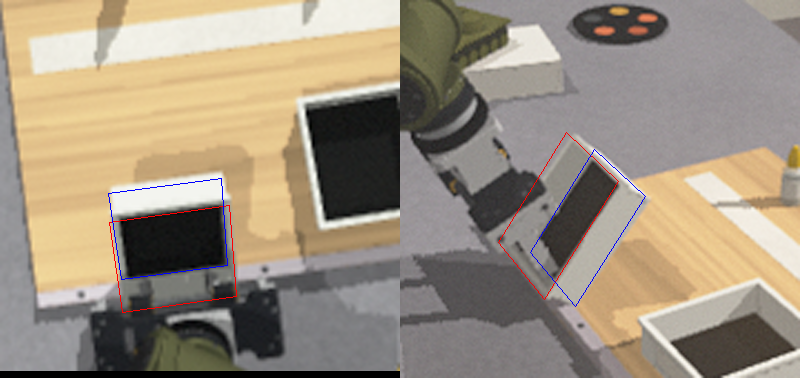

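```bash
python3 -m pendant '[{"rx":0,"ry":0,"rz":0,"tx":-0.03,"ty":0,"tz":-0.018,"grip":-0.17},{"rx":0,"ry":0,"rz":0,"tx":-0.03,"ty":0,"tz":-0.015,"grip":-0.17},{"rx":0,"ry":0,"rz":0,"tx":-0.03,"ty":0,"tz":-0.012,"grip":-0.17},{"rx":0,"ry":0,"rz":0,"tx":-0.03,"ty":0,"tz":-0.01,"grip":-0.17},{"rx":0,"ry":0,"rz":0,"tx":-0.03,"ty":0,"tz":-0.008,"grip":-0.17},{"rx":0,"ry":0,"rz":0,"tx":-0.03,"ty":0,"tz":-0.006,"grip":-0.17},{"rx":0,"ry":0,"rz":0,"tx":-0.03,"ty":0,"tz":-0.004,"grip":-0.17},{"rx":0,"ry":0,"rz":0,"tx":-0.03,"ty":0,"tz":0,"grip":-0.17}]'; python3 -c "
from h import *
now();seq([24,22,18,15,12,9,6,3,0])"
```

```text
time_s: 9.47
ee_pos: [0.3618, 0.0064, 0.1313]
eef_rot: [-3.139, 0.442, -3.013]
force: [3.9, 1.0, -0.5]
grip_width: 0.0551
t9.47 tip_b(mm) [-3.  93.7 33.6] tilt 25.3 yaw -0.03 roll -0.14 F [ 4.   0.5 -0.5] w 55.1 q [-0.14  0.03  2.37  0.34  0.33 -2.14]
24 [-1.7 93.7 33.8] tx -0.032 ty 0.000 tz 0.009
22 [-0.7 93.7 34.2] tx -0.025 ty 0.000 tz 0.002
18 [ 1.2 93.7 34.7] tx -0.050 ty 0.000 tz 0.008
15 [ 2.7 93.7 35.1] tx -0.037 ty 0.000 tz 0.008
12 [ 4.2 93.7 35.3] tx -0.036 ty 0.000 tz 0.011
9 [ 5.7 93.7 35.5] tx -0.036 ty 0.000 tz 0.013
6 [ 7.2 93.7 35.5] tx -0.035 ty 0.000 tz 0.015
3 [ 8.7 93.7 35.5] tx -0.034 ty 0.000 tz 0.017
0 [10.3 93.7 35.4] tx -0.033 ty 0.000 tz 0.019
```

```bash
python3 -m pendant '[{"rx":0,"ry":0,"rz":0,"tx":-0.028,"ty":0,"tz":0.004,"grip":-0.17},{"rx":0,"ry":0,"rz":0,"tx":-0.028,"ty":0,"tz":0.004,"grip":-0.17},{"rx":0,"ry":0,"rz":0,"tx":-0.028,"ty":0,"tz":0.006,"grip":-0.17},{"rx":0,"ry":0,"rz":0,"tx":-0.028,"ty":0,"tz":0.007,"grip":-0.17},{"rx":0,"ry":0,"rz":0,"tx":-0.028,"ty":0,"tz":0.008,"grip":-0.17},{"rx":0,"ry":0,"rz":0,"tx":-0.028,"ty":0,"tz":0.01,"grip":-0.17},{"rx":0,"ry":0,"rz":0,"tx":-0.028,"ty":0,"tz":0.011,"grip":-0.17},{"rx":0,"ry":0,"rz":0,"tx":-0.028,"ty":0,"tz":0.012,"grip":-0.17}]'; python3 -m pendant '[{"rx":0,"ry":0,"rz":0,"tx":-0.022,"ty":0,"tz":0.01,"grip":-0.17},{"rx":0,"ry":0,"rz":0,"tx":-0.022,"ty":0,"tz":0.01,"grip":-0.17},{"rx":0,"ry":0,"rz":0,"tx":-0.022,"ty":0,"tz":0.01,"grip":-0.17},{"rx":0,"ry":0,"rz":0,"tx":-0.022,"ty":0,"tz":0.01,"grip":-0.17}]'; python3 -c "
from h import *
now();over(4,94,'o9.png')"
```

```text
time_s: 10.13
ee_pos: [0.3723, 0.0077, 0.1336]
eef_rot: [-3.139, 0.444, -3.013]
force: [1.8, 1.1, 4.0]
grip_width: 0.0551
time_s: 10.47
ee_pos: [0.377, 0.0083, 0.134]
eef_rot: [-3.139, 0.445, -3.013]
force: [3.2, 0.4, 3.8]
grip_width: 0.0554
t10.47 tip_b(mm) [12.5 93.5 36.4] tilt 25.5 yaw -0.02 roll -0.17 F [3.2 0.  3.8] w 55.4 q [-0.12  0.06  2.33  0.32  0.34 -2.1 ]
```

View pics/o9.png

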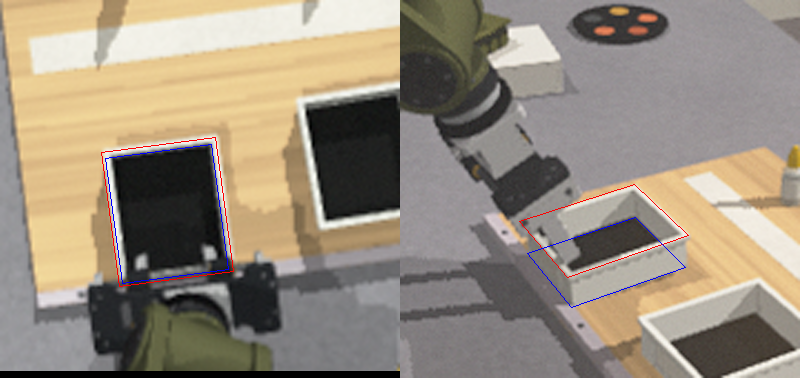

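```bash
python3 -m pendant '[{"rx":0,"ry":0,"rz":0,"tx":-0.022,"ty":0,"tz":0.01,"grip":-0.17},{"rx":0,"ry":0,"rz":0,"tx":-0.022,"ty":0,"tz":0.01,"grip":-0.17},{"rx":0,"ry":0,"rz":0,"tx":-0.022,"ty":0,"tz":0.01,"grip":-0.17},{"rx":0,"ry":0,"rz":0,"tx":-0.03,"ty":0,"tz":0.012,"grip":-0.17},{"rx":0,"ry":0,"rz":0,"tx":-0.04,"ty":0,"tz":0.016,"grip":-0.17},{"rx":0,"ry":0,"rz":0,"tx":-0.08,"ty":0,"tz":0.03,"grip":-0.17},{"rx":0,"ry":0,"rz":0,"tx":-0.1,"ty":0,"tz":0.04,"grip":-0.17}]'; python3 -c "
from h import *
now();plan(25,94,100,25)"
```

```text
time_s: 11.15
ee_pos: [0.389, 0.0103, 0.1329]
eef_rot: [-3.141, 0.438, -3.013]
force: [0.8, 0.6, 0.3]
grip_width: 0.0549
t11.15 tip_b(mm) [24.1 94.2 35. ] tilt 25.1 yaw -0.04 roll -0.07 F [0.8 0.5 0.3] w 54.9 q [-0.11  0.09  2.3   0.3   0.34 -2.08]
rows 2 dist [ 0.0011 -0.0001  0.065 ]
{"tx":-0.356,"ty":-0.004,"tz":-0.731,"rx":-0.008,"ry":0.010,"rz":-0.004}
{"tx":-0.356,"ty":-0.004,"tz":-0.731,"rx":-0.008,"ry":0.010,"rz":-0.004}
```

```bash
python3 -m pendant '[{"rx":0,"ry":0,"rz":0,"tx":-0.36,"ty":0,"tz":-0.73,"grip":-0.17},{"rx":0,"ry":0,"rz":0,"tx":-0.36,"ty":0,"tz":-0.73,"grip":-0.17},{"rx":0,"ry":0,"rz":0,"tx":0,"ty":0,"tz":0,"grip":-0.17}]'; python3 -c "
from h import *
now();plan(60,-113,80,0,n=8);c=snap('top','top9.png')"
```

```text
time_s: 11.4
ee_pos: [0.3907, 0.0105, 0.1974]
eef_rot: [3.141, 0.428, -3.015]
force: [-0.2, 0.6, 1.0]
grip_width: 0.0551
t11.40 tip_b(mm) [24.9 94.2 99.2] tilt 24.5 yaw -0.13 roll -0.02 F [-0.1  0.6  1. ] w 55.1 q [-0.11 -0.06  2.24  0.19  0.55 -1.95]
rows 8 dist [ 0.1014 -0.1958 -0.0104]
{"tx":-0.202,"ty":-0.647,"tz":0.128,"rx":0.000,"ry":0.766,"rz":-0.004}
{"tx":-0.208,"ty":-0.647,"tz":0.117,"rx":0.000,"ry":0.766,"rz":-0.004}
{"tx":-0.214,"ty":-0.647,"tz":0.105,"rx":0.000,"ry":0.766,"rz":-0.004}
{"tx":-0.219,"ty":-0.647,"tz":0.094,"rx":0.000,"ry":0.766,"rz":-0.004}
{"tx":-0.224,"ty":-0.647,"tz":0.082,"rx":0.000,"ry":0.766,"rz":-0.004}
{"tx":-0.228,"ty":-0.648,"tz":0.070,"rx":0.000,"ry":0.766,"rz":-0.004}
{"tx":-0.231,"ty":-0.648,"tz":0.057,"rx":0.000,"ry":0.766,"rz":-0.004}
{"tx":-0.233,"ty":-0.648,"tz":0.045,"rx":0.000,"ry":0.766,"rz":-0.004}
```

```bash
python3 -m pendant '[{"rx":0,"ry":0.77,"rz":0,"tx":-0.2,"ty":-0.65,"tz":0.13,"grip":-0.17},{"rx":0,"ry":0.77,"rz":0,"tx":-0.21,"ty":-0.65,"tz":0.12,"grip":-0.17},{"rx":0,"ry":0.77,"rz":0,"tx":-0.21,"ty":-0.65,"tz":0.1,"grip":-0.17},{"rx":0,"ry":0.77,"rz":0,"tx":-0.22,"ty":-0.65,"tz":0.09,"grip":-0.17},{"rx":0,"ry":0.77,"rz":0,"tx":-0.22,"ty":-0.65,"tz":0.08,"grip":-0.17},{"rx":0,"ry":0.77,"rz":0,"tx":-0.23,"ty":-0.65,"tz":0.07,"grip":-0.17},{"rx":0,"ry":0.77,"rz":0,"tx":-0.23,"ty":-0.65,"tz":0.06,"grip":-0.17},{"rx":0,"ry":0.77,"rz":0,"tx":-0.23,"ty":-0.65,"tz":0.05,"grip":-0.17}]'; python3 -c "
from h import *
now();plan(58,-112,12,0,n=3)"
```

```text
time_s: 12.12
ee_pos: [0.492, -0.1907, 0.174]
eef_rot: [3.133, -0.027, -3.008]
force: [-0.2, 0.6, 0.6]
grip_width: 0.055
t12.12 tip_b(mm) [  56.6 -117.5   67.1] tilt -1.5 yaw 0.28 roll 0.50 F [-0.1  0.7  0.6] w 55.0 q [-0.44  0.41  1.7  -0.01  1.06 -2.14]
rows 3 dist [-0.002   0.0062 -0.055 ]
{"tx":-0.003,"ty":0.049,"tz":0.459,"rx":0.042,"ry":-0.128,"rz":0.023}
{"tx":0.002,"ty":0.050,"tz":0.459,"rx":0.042,"ry":-0.128,"rz":0.023}
{"tx":0.006,"ty":0.052,"tz":0.459,"rx":0.042,"ry":-0.128,"rz":0.023}
```

View pics/top9.png

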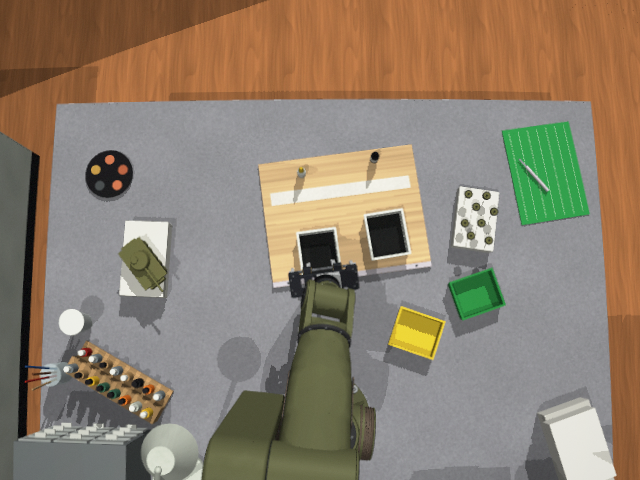

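```bash
python3 -m pendant '[{"rx":0.04,"ry":-0.13,"rz":0.02,"tx":0,"ty":0.05,"tz":0.46,"grip":-0.17},{"rx":0.04,"ry":-0.13,"rz":0.02,"tx":0,"ty":0.05,"tz":0.46,"grip":-0.17},{"rx":0.04,"ry":-0.13,"rz":0.02,"tx":0.01,"ty":0.05,"tz":0.42,"grip":-0.17},{"rx":0,"ry":0,"rz":0,"tx":0.1,"ty":0,"tz":0,"grip":-0.17},{"rx":0,"ry":0,"rz":0,"tx":0.15,"ty":0,"tz":0,"grip":-0.17},{"rx":0,"ry":0,"rz":0,"tx":0.15,"ty":0,"tz":0,"grip":-0.17}]'; python3 -c "
from h import *
now();plan(12,-112,12,0,n=6)"
```

```text
time_s: 12.62
ee_pos: [0.4805, -0.1919, 0.1134]
eef_rot: [-3.139, 0.01, -3.015]
force: [7.2, 1.1, 11.0]
grip_width: 0.0549
t12.62 tip_b(mm) [  48.7 -118.3    6.5] tilt 0.6 yaw -0.12 roll -0.14 F [ 7.2  0.1 11. ] w 54.9 q [-0.45  0.47  1.78  0.    0.88 -2.15]
rows 6 dist [-0.0362  0.0014  0.0056]
{"tx":0.149,"ty":0.025,"tz":-0.025,"rx":-0.006,"ry":0.024,"rz":-0.005}
{"tx":0.149,"ty":0.025,"tz":-0.024,"rx":-0.006,"ry":0.024,"rz":-0.005}
{"tx":0.149,"ty":0.025,"tz":-0.024,"rx":-0.006,"ry":0.024,"rz":-0.005}
{"tx":0.149,"ty":0.025,"tz":-0.024,"rx":-0.006,"ry":0.024,"rz":-0.005}
{"tx":0.149,"ty":0.025,"tz":-0.024,"rx":-0.006,"ry":0.024,"rz":-0.005}
{"tx":0.149,"ty":0.025,"tz":-0.023,"rx":-0.006,"ry":0.024,"rz":-0.005}
```

```bash
python3 -m pendant '[{"rx":0,"ry":0,"rz":0,"tx":-0.05,"ty":0.12,"tz":-0.17,"grip":-0.17},{"rx":0,"ry":0,"rz":0,"tx":0.15,"ty":0,"tz":0,"grip":-0.17},{"rx":0,"ry":0,"rz":0,"tx":0.15,"ty":0,"tz":0,"grip":-0.17},{"rx":0,"ry":0,"rz":0,"tx":0.15,"ty":0,"tz":0,"grip":-0.17},{"rx":0,"ry":0,"rz":0,"tx":0.15,"ty":0,"tz":0,"grip":-0.17},{"rx":0,"ry":0,"rz":0,"tx":0.15,"ty":0,"tz":0,"grip":-0.17}]'; python3 -c "
from h import *
now();plan(11.5,-115,12,0,n=3)"
```

```text
time_s: 13.12
ee_pos: [0.4492, -0.1897, 0.1165]
eef_rot: [3.141, 0.008, -3.013]
force: [2.8, 0.3, 1.7]
grip_width: 0.0549
t13.12 tip_b(mm) [  17.7 -111.7    9.5] tilt 0.4 yaw -0.02 roll 0.05 F [ 2.8 -0.   1.7] w 54.9 q [-0.48  0.41  1.86  0.01  0.86 -2.18]
rows 3 dist [-0.005  -0.0039  0.0025]
{"tx":0.045,"ty":-0.027,"tz":-0.021,"rx":0.004,"ry":0.037,"rz":-0.002}
{"tx":0.045,"ty":-0.027,"tz":-0.021,"rx":0.004,"ry":0.037,"rz":-0.002}
{"tx":0.045,"ty":-0.027,"tz":-0.021,"rx":0.004,"ry":0.037,"rz":-0.002}
```

```bash
python3 -m pendant '[{"rx":0,"ry":0,"rz":0,"tx":0.06,"ty":0,"tz":-0.05,"grip":-0.17},{"rx":0,"ry":0,"rz":0,"tx":0.06,"ty":0,"tz":0,"grip":-0.17},{"rx":0,"ry":0,"rz":0,"tx":0.06,"ty":0,"tz":0,"grip":-0.17},{"rx":0,"ry":0,"rz":0,"tx":0.08,"ty":0,"tz":0,"grip":-0.17}]'; python3 -c "
from h import *
now();over(0,-113,'o10.png',crop=((190,290,340,450),(240,350,310,440)))"
```

```text
time_s: 13.45
ee_pos: [0.4393, -0.191, 0.1193]
eef_rot: [-3.142, 0.015, -3.015]
force: [13.7, 4.4, -5.6]
grip_width: 0.0551
t13.45 tip_b(mm) [   8.5 -111.9   12.3] tilt 0.9 yaw -0.14 roll -0.01 F [14.2  2.6 -5.6] w 55.1 q [-0.49  0.39  1.89  0.01  0.85 -2.2 ]
```

View pics/o10.png

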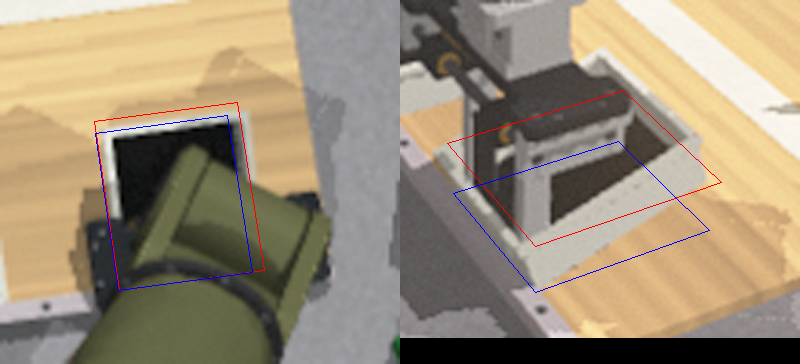

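```bash
python3 -m pendant '[{"rx":0,"ry":0,"rz":0,"tx":-0.02,"ty":0,"tz":0.02,"grip":-0.17},{"rx":0,"ry":0,"rz":0,"tx":-0.02,"ty":0,"tz":0.02,"grip":-0.17},{"rx":0,"ry":0,"rz":0,"tx":-0.02,"ty":0,"tz":0.02,"grip":-0.17}]'; python3 -c "
from h import *
now();over(0,-113,'o11.png',crop=((190,290,340,450),(240,350,310,440)))"
```

```text
time_s: 13.8
ee_pos: [0.4436, -0.1904, 0.118]
eef_rot: [-3.14, 0.022, -3.015]
force: [-0.2, -0.4, 0.2]
grip_width: 0.0552
t13.80 tip_b(mm) [  13.4 -112.    11. ] tilt 1.3 yaw -0.15 roll -0.09 F [-0.2 -0.4  0.2] w 55.2 q [-0.49  0.4   1.88  0.02  0.85 -2.19]
```

View pics/o11.png

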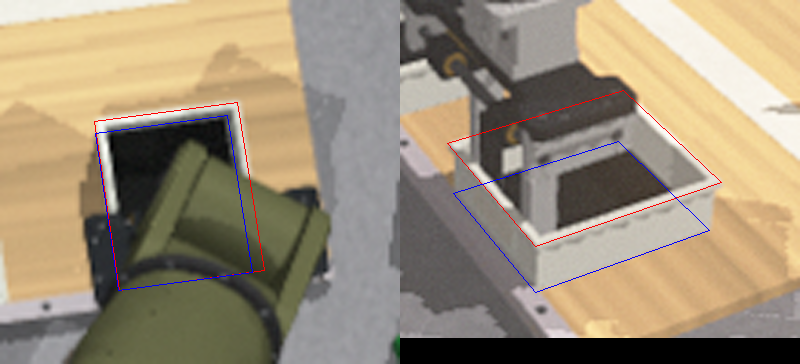

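```bash
python3 -m pendant '[{"rx":0,"ry":-0.5,"rz":0,"tx":-0.08,"ty":0,"tz":-0.12,"grip":-0.17},{"rx":0,"ry":-0.95,"rz":0,"tx":0.13,"ty":0,"tz":-0.08,"grip":-0.17},{"rx":0,"ry":-0.95,"rz":0,"tx":0.14,"ty":0,"tz":-0.06,"grip":-0.17},{"rx":0,"ry":-0.95,"rz":0,"tx":0.14,"ty":0,"tz":-0.06,"grip":-0.17},{"rx":0,"ry":-0.95,"rz":0,"tx":0.14,"ty":0,"tz":-0.06,"grip":-0.17},{"rx":0,"ry":-0.95,"rz":0,"tx":0.13,"ty":0,"tz":-0.06,"grip":-0.17},{"rx":0,"ry":-0.7,"rz":0,"tx":0.12,"ty":0,"tz":-0.06,"grip":-0.17}]'; python3 -c "
from h import *
now();plan(16,-113,35.5,25,n=2)"
```

```text
time_s: 14.48
ee_pos: [0.4269, -0.1747, 0.1449]
eef_rot: [-3.125, 0.403, -3.056]
force: [0.8, -1.0, -0.3]
grip_width: 0.0547
t14.48 tip_b(mm) [ 34.7 -97.3  45.7] tilt 23.1 yaw -2.47 roll -1.92 F [ 0.6 -1.1 -0.3] w 54.7 q [-0.55  0.22  2.08  0.44  0.54 -2.55]
rows 2 dist [-0.0191 -0.0216 -0.0115]
{"tx":0.296,"ty":-0.248,"tz":0.034,"rx":-0.244,"ry":-0.238,"rz":-0.280}
{"tx":0.302,"ty":-0.242,"tz":0.025,"rx":-0.244,"ry":-0.238,"rz":-0.280}
```

```bash
python3 -m pendant '[{"rx":0,"ry":0,"rz":0,"tx":-0.22,"ty":0,"tz":-0.52,"grip":-0.17},{"rx":0,"ry":0,"rz":0.9,"tx":-0.22,"ty":0,"tz":-0.52,"grip":-0.17},{"rx":0,"ry":0,"rz":1,"tx":0,"ty":0,"tz":0,"grip":-0.17},{"rx":0,"ry":0,"rz":1,"tx":0,"ty":0,"tz":0,"grip":-0.17},{"rx":0,"ry":0,"rz":1,"tx":0,"ty":0,"tz":0,"grip":-0.17},{"rx":0,"ry":0,"rz":1,"tx":0,"ty":0,"tz":0,"grip":-0.17},{"rx":0,"ry":0,"rz":1,"tx":0,"ty":0,"tz":0,"grip":-0.17},{"rx":0,"ry":0,"rz":1,"tx":0,"ty":0,"tz":0,"grip":-0.17}]'; python3 -c "
from h import *
now();over(0,-113,'o12.png',crop=((190,290,340,450),(240,350,310,440)))"
```

```text
time_s: 15.15
ee_pos: [0.423, -0.173, 0.1924]
eef_rot: [2.953, 0.357, 2.687]
force: [-0.2, -0.0, 0.1]
grip_width: 0.0548
t15.15 tip_b(mm) [ 30.9 -95.1  93.1] tilt 23.0 yaw -33.45 roll -1.89 F [-0.2 -0.   0.1] w 54.8 q [-0.55  0.12  2.06  0.37  0.66 -1.96]
```

View pics/o12.png

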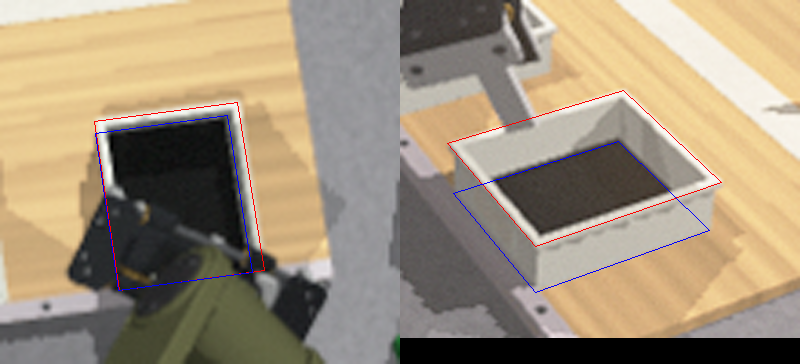

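```bash
python3 -m pendant '[{"rx":0,"ry":0,"rz":1,"tx":0,"ty":0,"tz":0,"grip":-0.17},{"rx":0,"ry":0,"rz":1,"tx":0,"ty":0,"tz":0,"grip":-0.17},{"rx":0,"ry":0,"rz":1,"tx":0,"ty":0,"tz":0,"grip":-0.17},{"rx":0,"ry":0,"rz":1,"tx":0,"ty":0,"tz":0,"grip":-0.17},{"rx":0,"ry":0,"rz":1,"tx":0,"ty":0,"tz":0,"grip":-0.17},{"rx":0,"ry":0,"rz":1,"tx":0,"ty":0,"tz":0,"grip":-0.17},{"rx":0,"ry":0,"rz":1,"tx":0,"ty":0,"tz":0,"grip":-0.17},{"rx":0,"ry":0,"rz":1,"tx":0,"ty":0,"tz":0,"grip":-0.17}]' >/dev/null
python3 -m pendant '[{"rx":0,"ry":0,"rz":1,"tx":0,"ty":0,"tz":0,"grip":-0.17},{"rx":0,"ry":0,"rz":1,"tx":0,"ty":0,"tz":0,"grip":-0.17},{"rx":0,"ry":0,"rz":1,"tx":0,"ty":0,"tz":0,"grip":-0.17},{"rx":0,"ry":0,"rz":1,"tx":0,"ty":0,"tz":0,"grip":-0.17},{"rx":0,"ry":0,"rz":1,"tx":0,"ty":0,"tz":0,"grip":-0.17},{"rx":0,"ry":0,"rz":1,"tx":0,"ty":0,"tz":0,"grip":-0.17},{"rx":0,"ry":0,"rz":1,"tx":0,"ty":0,"tz":0,"grip":-0.17},{"rx":0,"ry":0,"rz":1,"tx":0,"ty":0,"tz":0,"grip":-0.17}]' >/dev/null
python3 -m pendant '[{"rx":0,"ry":0,"rz":1,"tx":0,"ty":0,"tz":0,"grip":-0.17},{"rx":0,"ry":0,"rz":1,"tx":0,"ty":0,"tz":0,"grip":-0.17},{"rx":0,"ry":0,"rz":1,"tx":0,"ty":0,"tz":0,"grip":-0.17},{"rx":0,"ry":0,"rz":1,"tx":0,"ty":0,"tz":0,"grip":-0.17},{"rx":0,"ry":0,"rz":1,"tx":0,"ty":0,"tz":0,"grip":-0.17},{"rx":0,"ry":0,"rz":1,"tx":0,"ty":0,"tz":0,"grip":-0.17},{"rx":0,"ry":0,"rz":1,"tx":0,"ty":0,"tz":0,"grip":-0.17},{"rx":0,"ry":0,"rz":1,"tx":0,"ty":0,"tz":0,"grip":-0.17}]' >/dev/null
python3 -m pendant '[{"rx":0,"ry":0,"rz":1,"tx":0,"ty":0,"tz":0,"grip":-0.17},{"rx":0,"ry":0,"rz":1,"tx":0,"ty":0,"tz":0,"grip":-0.17},{"rx":0,"ry":0,"rz":1,"tx":0,"ty":0,"tz":0,"grip":-0.17},{"rx":0,"ry":0,"rz":1,"tx":0,"ty":0,"tz":0,"grip":-0.17},{"rx":0,"ry":0,"rz":1,"tx":0,"ty":0,"tz":0,"grip":-0.17},{"rx":0,"ry":0,"rz":1,"tx":0,"ty":0,"tz":0,"grip":-0.17},{"rx":0,"ry":0,"rz":1,"tx":0,"ty":0,"tz":0,"grip":-0.17},{"rx":0,"ry":0,"rz":1,"tx":0,"ty":0,"tz":0,"grip":-0.17}]'
sed -i 's/^    yt=np.cross(zt,xt)/    xt=xt*FLIP; yt=np.cross(zt,xt)/; s/^BY=/FLIP=-1\nBY=/' h.py
python3 -c "
from h import *
now();plan(24,-113,60,25)"
```

```text
time_s: 17.92
ee_pos: [0.4156, -0.1732, 0.1881]
eef_rot: [2.978, -0.351, 0.507]
force: [-0.1, -0.1, -0.0]
grip_width: 0.0552
t17.92 tip_b(mm) [ 22.1 -93.7  88.2] tilt 22.0 yaw -158.38 roll -1.52 F [-0.1 -0.1 -0. ] w 55.2 q [-0.56  0.12  2.07  0.36  0.66  0.28]
rows 6 dist [ 0.0001 -0.022  -0.0302]
{"tx":-0.085,"ty":0.063,"tz":0.115,"rx":0.041,"ry":0.133,"rz":0.845}
{"tx":-0.082,"ty":0.068,"tz":0.114,"rx":0.041,"ry":0.133,"rz":0.845}
{"tx":-0.079,"ty":0.073,"tz":0.113,"rx":0.041,"ry":0.133,"rz":0.845}
{"tx":-0.075,"ty":0.078,"tz":0.112,"rx":0.041,"ry":0.133,"rz":0.845}
{"tx":-0.072,"ty":0.082,"tz":0.111,"rx":0.041,"ry":0.133,"rz":0.845}
{"tx":-0.068,"ty":0.087,"tz":0.110,"rx":0.041,"ry":0.133,"rz":0.845}
```

```bash
python3 -m pendant '[{"rx":0.04,"ry":0.13,"rz":0.85,"tx":-0.08,"ty":0.06,"tz":0.11,"grip":-0.17},{"rx":0.04,"ry":0.13,"rz":0.85,"tx":-0.08,"ty":0.07,"tz":0.11,"grip":-0.17},{"rx":0.04,"ry":0.13,"rz":0.85,"tx":-0.08,"ty":0.07,"tz":0.11,"grip":-0.17},{"rx":0.04,"ry":0.13,"rz":0.85,"tx":-0.08,"ty":0.08,"tz":0.11,"grip":-0.17},{"rx":0.04,"ry":0.13,"rz":0.85,"tx":-0.07,"ty":0.08,"tz":0.11,"grip":-0.17},{"rx":0.04,"ry":0.13,"rz":0.85,"tx":-0.07,"ty":0.09,"tz":0.11,"grip":-0.17}]'
python3 -c "
from h import *
now();plan(22,-113,36,25,n=3)"
```

```text
time_s: 18.42
ee_pos: [0.4146, -0.1957, 0.1577]
eef_rot: [-3.141, -0.437, 0.128]
force: [-0.8, -0.1, 1.2]
grip_width: 0.0551
t18.42 tip_b(mm) [  22.9 -113.3   59.8] tilt 25.0 yaw 179.94 roll 0.01 F [-0.8  0.   1.2] w 55.1 q [-0.63  0.2   2.08  0.54  0.61  0.4 ]
rows 3 dist [-0.0009  0.0002 -0.0238]
{"tx":-0.091,"ty":-0.003,"tz":0.177,"rx":-0.001,"ry":-0.001,"rz":-0.005}
{"tx":-0.091,"ty":-0.003,"tz":0.177,"rx":-0.001,"ry":-0.001,"rz":-0.005}
{"tx":-0.091,"ty":-0.003,"tz":0.177,"rx":-0.001,"ry":-0.001,"rz":-0.005}
```

```bash
python3 -m pendant '[{"rx":0,"ry":0,"rz":0,"tx":-0.09,"ty":0,"tz":0.18,"grip":-0.17},{"rx":0,"ry":0,"rz":0,"tx":-0.09,"ty":0,"tz":0.18,"grip":-0.17},{"rx":0,"ry":0,"rz":0,"tx":-0.09,"ty":0,"tz":0.18,"grip":-0.17}]'
python3 -c "
from h import *
now();seq([0,3,6,9,12,15,18])"
```

```text
time_s: 18.67
ee_pos: [0.4135, -0.1964, 0.1321]
eef_rot: [3.139, -0.436, 0.135]
force: [0.2, -0.3, -1.3]
grip_width: 0.0547
t18.67 tip_b(mm) [  21.7 -113.9   34.2] tilt 25.0 yaw -179.68 roll -0.03 F [ 0.1 -0.3 -1.3] w 54.7 q [-0.64  0.25  2.1   0.59  0.55  0.33]
0 [  10.3 -113.9   35.4] tx -0.247 ty -0.001 tz -0.148
3 [   8.7 -113.9   35.5] tx -0.033 ty -0.000 tz -0.019
6 [   7.2 -113.9   35.5] tx -0.034 ty -0.000 tz -0.017
9 [   5.7 -113.9   35.5] tx -0.035 ty -0.000 tz -0.015
12 [   4.2 -113.9   35.3] tx -0.036 ty -0.000 tz -0.013
15 [   2.7 -113.9   35.1] tx -0.036 ty -0.000 tz -0.010
18 [   1.2 -113.9   34.7] tx -0.037 ty -0.000 tz -0.008
```

```bash
python3 -m pendant '[{"rx":0,"ry":0,"rz":0,"tx":-0.1,"ty":0,"tz":-0.07,"grip":-0.17},{"rx":0,"ry":0,"rz":0,"tx":-0.09,"ty":0,"tz":-0.05,"grip":-0.17},{"rx":0,"ry":0,"rz":0,"tx":-0.07,"ty":0,"tz":-0.03,"grip":-0.17},{"rx":0,"ry":0,"rz":0,"tx":-0.05,"ty":0,"tz":-0.02,"grip":-0.17},{"rx":0,"ry":0,"rz":0,"tx":-0.04,"ty":0,"tz":-0.02,"grip":-0.17},{"rx":0,"ry":0,"rz":0,"tx":-0.04,"ty":0,"tz":-0.01,"grip":-0.17},{"rx":0,"ry":0,"rz":0,"tx":-0.04,"ty":0,"tz":-0.01,"grip":-0.17}]'
python3 -c "
from h import *
now();seq([12,15,18,21,24,28,32,36,40]);over(14,-113,'o13.png',crop=((190,290,340,450),(220,340,300,440)))"
```

```text
time_s: 19.25
ee_pos: [0.3932, -0.1987, 0.1323]
eef_rot: [3.134, -0.437, 0.145]
force: [5.2, 0.8, -0.9]
grip_width: 0.0548
t19.25 tip_b(mm) [   1.3 -113.6   34.4] tilt 25.0 yaw -179.10 roll -0.05 F [ 5.3  0.1 -0.9] w 54.8 q [-0.67  0.22  2.14  0.61  0.56  0.27]
12 [   4.2 -113.6   35.3] tx 0.075 ty 0.001 tz 0.010
15 [   2.7 -113.6   35.1] tx -0.036 ty -0.001 tz -0.010
18 [   1.2 -113.6   34.7] tx -0.037 ty -0.001 tz -0.008
21 [  -0.3 -113.6   34.3] tx -0.037 ty -0.001 tz -0.006
24 [  -1.7 -113.6   33.8] tx -0.037 ty -0.001 tz -0.004
28 [  -3.5 -113.6   33. ] tx -0.050 ty -0.001 tz -0.002
32 [  -5.3 -113.6   32.1] tx -0.050 ty -0.001 tz 0.003
36 [  -7.  -113.6   31. ] tx -0.049 ty -0.001 tz 0.007
40 [  -8.5 -113.6   29.8] tx -0.048 ty -0.001 tz 0.011
```

View pics/o13.png

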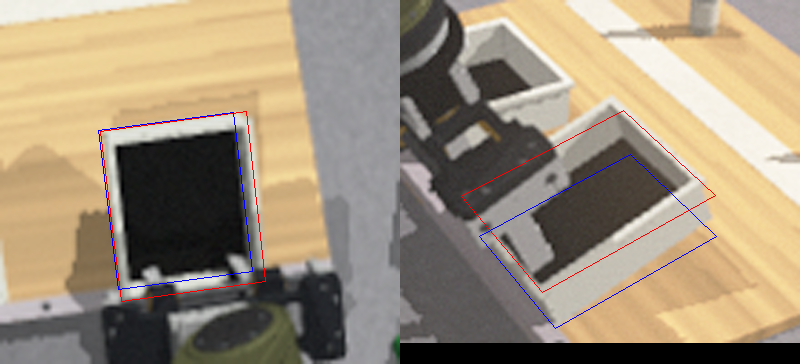

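```bash
python3 -m pendant '[{"rx":0,"ry":0,"rz":0.1,"tx":-0.035,"ty":0,"tz":-0.006,"grip":-0.17},{"rx":0,"ry":0,"rz":0.1,"tx":-0.037,"ty":0,"tz":-0.004,"grip":-0.17},{"rx":0,"ry":0,"rz":0,"tx":-0.05,"ty":0,"tz":-0.002,"grip":-0.17},{"rx":0,"ry":0,"rz":0,"tx":-0.05,"ty":0,"tz":0.003,"grip":-0.17},{"rx":0,"ry":0,"rz":0,"tx":-0.05,"ty":0,"tz":0.007,"grip":-0.17},{"rx":0,"ry":0,"rz":0,"tx":-0.05,"ty":0,"tz":0.011,"grip":-0.17}]'
python3 -c "
from h import *
now();seq([42,46,50,54,58,62]);over(41,-113,'o14.png',crop=((190,290,340,450),(220,340,300,440)))"
```

```text
time_s: 19.85
ee_pos: [0.3835, -0.2002, 0.1277]
eef_rot: [3.14, -0.438, 0.129]
force: [3.5, 0.9, 3.7]
grip_width: 0.0546
t19.85 tip_b(mm) [  -8.4 -113.9   29.9] tilt 25.1 yaw 179.98 roll -0.08 F [3.6 0.4 3.7] w 54.6 q [-0.69  0.22  2.16  0.64  0.55  0.24]
42 [  -9.2 -113.9   29.2] tx -0.026 ty -0.000 tz 0.007
46 [ -10.6 -113.9   27.8] tx -0.045 ty -0.000 tz 0.017
50 [ -11.8 -113.9   26.2] tx -0.043 ty -0.000 tz 0.022
54 [ -12.7 -113.9   24.6] tx -0.040 ty -0.000 tz 0.026
58 [ -13.5 -113.9   22.9] tx -0.035 ty -0.000 tz 0.031
62 [ -14.  -113.9   21.1] tx -0.030 ty -0.000 tz 0.037
```

View pics/o14.png

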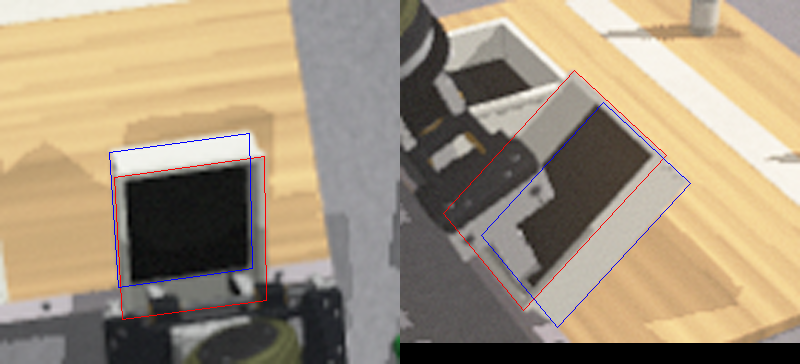

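```bash
python3 -m pendant '[{"rx":0,"ry":0,"rz":0,"tx":-0.05,"ty":0,"tz":0.013,"grip":-0.17},{"rx":0,"ry":0,"rz":0,"tx":-0.045,"ty":0,"tz":0.02,"grip":-0.17},{"rx":0,"ry":0,"rz":0,"tx":-0.04,"ty":0,"tz":0.028,"grip":-0.17},{"rx":0,"ry":0,"rz":0,"tx":-0.035,"ty":0,"tz":0.03,"grip":-0.17},{"rx":0,"ry":0,"rz":0,"tx":-0.03,"ty":0,"tz":0.03,"grip":-0.17}]'
cat >> h.py <<'E'
def sidefit(s,near,far,yb):
    a=aty(s,*near,yb);b=aty(s,*far,yb);print(a.round(1),b.round(1),'ang %.1f len %.1f'%(np.degrees(np.arctan2(b[2]-a[2],b[0]-a[0])),np.linalg.norm(b-a)))
E
python3 -c "
from h import *
now();over(65,-113,'o15.png',x0=-3.5,crop=((220,300,350,430),(220,340,300,420)))"
```

```text
time_s: 20.37
ee_pos: [0.3775, -0.201, 0.1192]
eef_rot: [3.14, -0.437, 0.129]
force: [-0.2, 0.9, 3.7]
grip_width: 0.055
t20.37 tip_b(mm) [ -14.5 -113.9   21.3] tilt 25.1 yaw 179.97 roll -0.08 F [-0.1  0.9  3.7] w 55.0 q [-0.7   0.23  2.17  0.66  0.53  0.2 ]
```

View pics/o15.png

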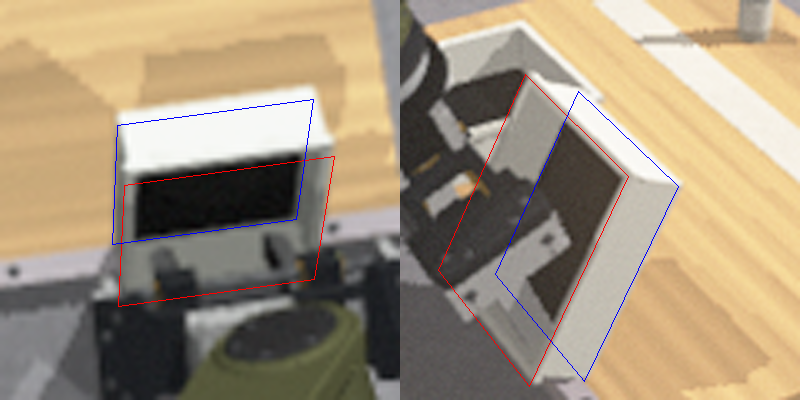

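```bash
python3 -m pendant '[{"rx":0,"ry":0,"rz":0,"tx":-0.02,"ty":0,"tz":0.012,"grip":-0.17},{"rx":0,"ry":0,"rz":0,"tx":-0.02,"ty":0,"tz":0.012,"grip":-0.17},{"rx":0,"ry":0,"rz":0,"tx":-0.02,"ty":0,"tz":0.014,"grip":-0.17},{"rx":0,"ry":0,"rz":0,"tx":0,"ty":0,"tz":0,"grip":-0.17}]'
python3 -c "
from h import *
now();over(70,-113,'o16.png',x0=-5.5,crop=((220,300,350,430),(220,340,300,420)))"
```

```text
time_s: 20.8
ee_pos: [0.3757, -0.2011, 0.1161]
eef_rot: [3.141, -0.436, 0.128]
force: [1.1, -0.8, 0.1]
grip_width: 0.0548
t20.80 tip_b(mm) [ -16.4 -113.7   18.2] tilt 25.0 yaw 179.95 roll -0.05 F [ 1.  -0.9  0.1] w 54.8 q [-0.71  0.23  2.18  0.67  0.53  0.18]
```

View pics/o16.png

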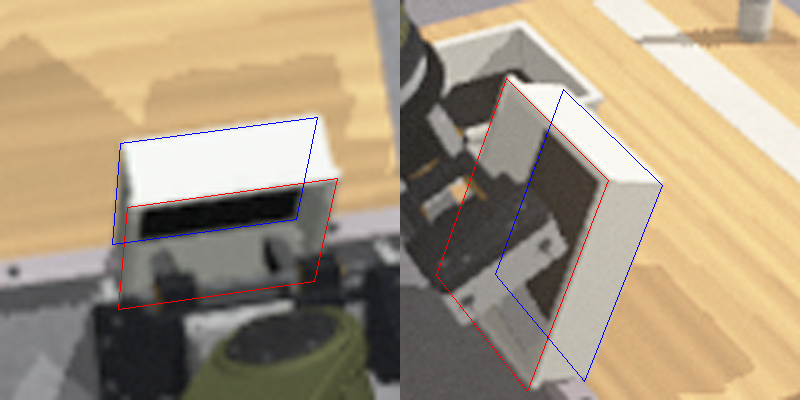

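```bash
python3 -m pendant '[{"rx":0,"ry":0,"rz":0,"tx":-0.013,"ty":0,"tz":0.013,"grip":-0.17},{"rx":0,"ry":0,"rz":0,"tx":-0.013,"ty":0,"tz":0.013,"grip":-0.17},{"rx":0,"ry":0,"rz":0,"tx":0,"ty":0,"tz":0,"grip":-0.17}]'
python3 -c "
from h import *
now();over(74,-113,'o17.png',x0=-7,crop=((220,300,350,430),(220,340,300,420)))
s=ctrl.camera('side');cv2.imwrite('pics/s17.png',cv2.resize(s['pixels'][225:325,320:420],(600,600),interpolation=cv2.INTER_CUBIC))"
```

```text
time_s: 21.15
ee_pos: [0.3753, -0.2012, 0.1148]
eef_rot: [3.141, -0.436, 0.128]
force: [0.6, 0.9, 1.1]
grip_width: 0.055
t21.15 tip_b(mm) [ -16.9 -113.8   16.9] tilt 25.0 yaw 179.96 roll -0.05 F [0.7 0.8 1.1] w 55.0 q [-0.71  0.24  2.18  0.68  0.52  0.18]
```

View pics/o17.png

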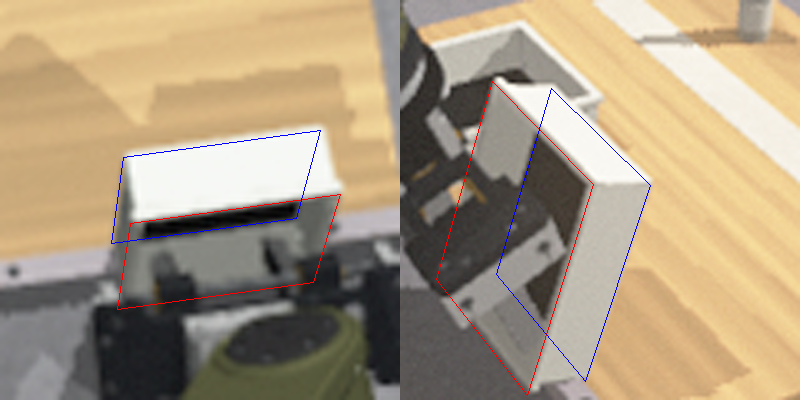

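View pics/s17.png

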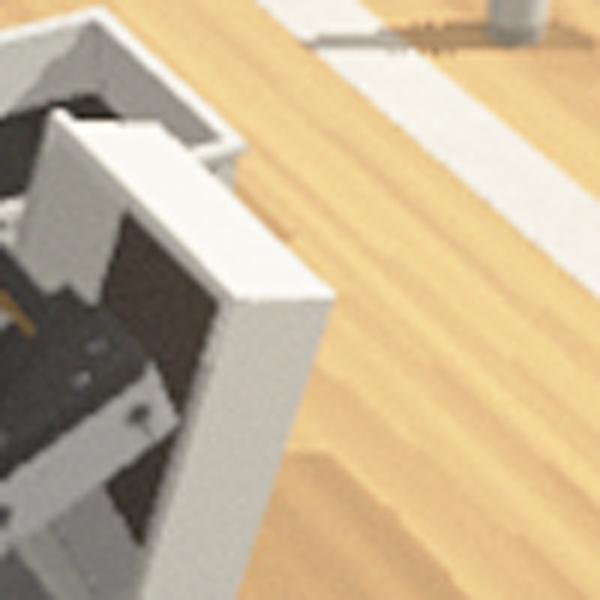

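```bash
python3 - <<'E'
from h import *
s=ctrl.camera('side');k=400/120
f=lambda x,y:(300+(x-400)/k-.5,220+y/k-.5)
sidefit(s,f(533,389),f(596,183),-171);sidefit(s,f(586,380),f(652,184),-168)
print(bf(LIP))
E
```

```text
[ -31.9 -171.    10.6] [   3.3 -171.   139.3] ang 74.7 len 133.4
[   4.2 -168.     0.3] [  40.6 -168.   124.9] ang 73.7 len 129.8
[0. 0. 0.]
```

```bash
python3 -m pendant '[{"rx":0,"ry":0,"rz":0,"tx":-0.004,"ty":0,"tz":0.005,"grip":-0.17},{"rx":0,"ry":0,"rz":0,"tx":0,"ty":0,"tz":0,"grip":-0.17},{"rx":0,"ry":0,"rz":0,"tx":0,"ty":0,"tz":0,"grip":-0.17},{"rx":0,"ry":0,"rz":0,"tx":0,"ty":0,"tz":0,"grip":-0.17},{"rx":0,"ry":0,"rz":0,"tx":0,"ty":0,"tz":0,"grip":-0.17},{"rx":0,"ry":0,"rz":0,"tx":0,"ty":0,"tz":0,"grip":-0.17},{"rx":0,"ry":0,"rz":0,"tx":0,"ty":0,"tz":0,"grip":-0.17},{"rx":0,"ry":0,"rz":0,"tx":0,"ty":0,"tz":0,"grip":-0.17}]'
python3 -c "
from h import *
now();snap('side','side18.png');snap('top','top18.png');over(75,-113,'o18.png',x0=-7.5,crop=((220,300,350,430),(220,340,300,420)))"
```

```text
time_s: 22.02
ee_pos: [0.3753, -0.2012, 0.1148]
eef_rot: [3.141, -0.437, 0.129]
force: [0.6, 0.1, 1.1]
grip_width: 0.0551
t22.02 tip_b(mm) [ -16.8 -113.8   16.9] tilt 25.0 yaw 179.97 roll -0.06 F [0.6 0.  1.1] w 55.1 q [-0.71  0.24  2.18  0.68  0.52  0.18]
```

View pics/o18.png

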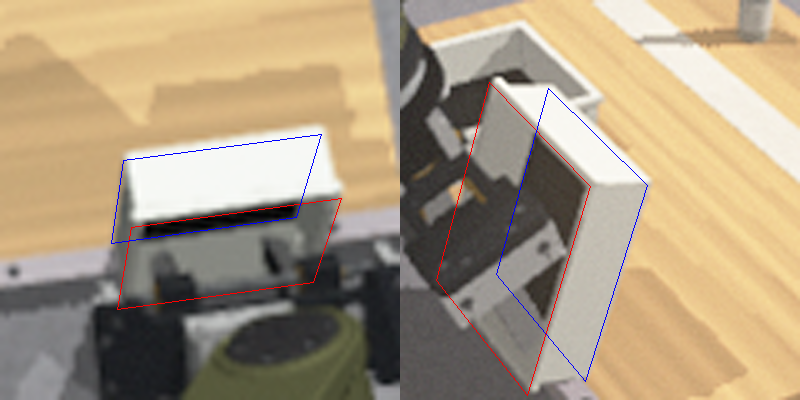

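View pics/side18.png

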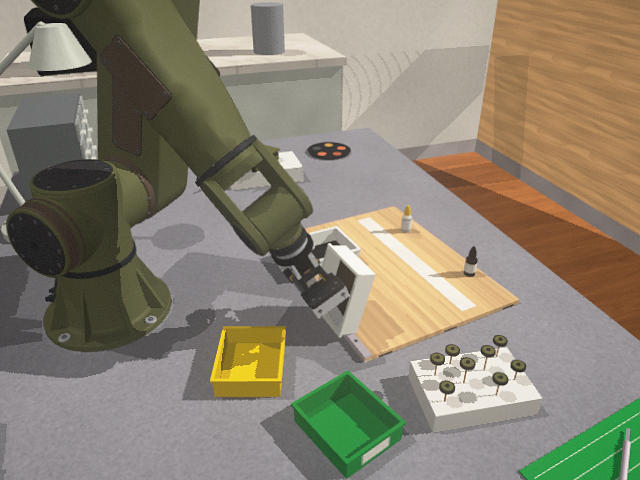

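Held at about 74° for more than a second, and again neither camera sees the underside. I'll let the right tray down gently.

```bash
python3 -m pendant '[{"rx":0,"ry":0,"rz":0,"tx":0.017,"ty":0,"tz":-0.016,"grip":-0.17},{"rx":0,"ry":0,"rz":0,"tx":0.019,"ty":0,"tz":-0.017,"grip":-0.17},{"rx":0,"ry":0,"rz":0,"tx":0.019,"ty":0,"tz":-0.017,"grip":-0.17},{"rx":0,"ry":0,"rz":0,"tx":0.023,"ty":0,"tz":-0.017,"grip":-0.17},{"rx":0,"ry":0,"rz":0,"tx":0.023,"ty":0,"tz":-0.017,"grip":-0.17},{"rx":0,"ry":0,"rz":0,"tx":0.023,"ty":0,"tz":-0.017,"grip":-0.17},{"rx":0,"ry":0,"rz":0,"tx":0.023,"ty":0,"tz":-0.017,"grip":-0.17},{"rx":0,"ry":0,"rz":0,"tx":0.023,"ty":0,"tz":-0.017,"grip":-0.17}]'; python3 -c "
from h import *
now()"; python3 -m pendant '[{"rx":0,"ry":0,"rz":0,"tx":0.03,"ty":0,"tz":-0.018,"grip":-0.17},{"rx":0,"ry":0,"rz":0,"tx":0.03,"ty":0,"tz":-0.015,"grip":-0.17},{"rx":0,"ry":0,"rz":0,"tx":0.03,"ty":0,"tz":-0.012,"grip":-0.17},{"rx":0,"ry":0,"rz":0,"tx":0.03,"ty":0,"tz":-0.01,"grip":-0.17},{"rx":0,"ry":0,"rz":0,"tx":0.03,"ty":0,"tz":-0.008,"grip":-0.17},{"rx":0,"ry":0,"rz":0,"tx":0.03,"ty":0,"tz":-0.006,"grip":-0.17},{"rx":0,"ry":0,"rz":0,"tx":0.03,"ty":0,"tz":-0.004,"grip":-0.17},{"rx":0,"ry":0,"rz":0,"tx":0.03,"ty":0,"tz":0,"grip":-0.17}]'; python3 -c "
from h import *
now();over(25,-113,'o19.png',crop=((190,290,340,450),(220,340,300,440)))"
```

```text
time_s: 22.88
ee_pos: [0.3801, -0.2007, 0.1238]
eef_rot: [3.14, -0.438, 0.129]
force: [3.7, 0.5, 1.2]
grip_width: 0.0551
t22.88 tip_b(mm) [ -11.8 -114.    25.9] tilt 25.1 yaw 179.96 roll -0.08 F [ 3.7 -0.   1.2] w 55.1 q [-0.7   0.22  2.16  0.65  0.54  0.22]
time_s: 23.55
ee_pos: [0.3887, -0.1997, 0.1314]
eef_rot: [3.14, -0.439, 0.129]
force: [4.9, 0.6, -0.1]
grip_width: 0.0551
t23.55 tip_b(mm) [  -3.2 -114.1   33.6] tilt 25.1 yaw 179.97 roll -0.11 F [ 4.9 -0.  -0.1] w 55.1 q [-0.68  0.22  2.15  0.62  0.55  0.26]
```

View pics/o19.png

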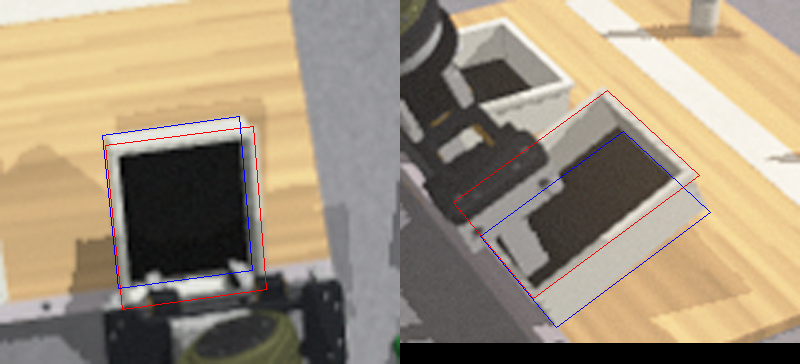

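```bash
python3 -m pendant '[{"rx":0,"ry":0,"rz":0,"tx":0.028,"ty":0,"tz":0.004,"grip":-0.17},{"rx":0,"ry":0,"rz":0,"tx":0.028,"ty":0,"tz":0.004,"grip":-0.17},{"rx":0,"ry":0,"rz":0,"tx":0.028,"ty":0,"tz":0.006,"grip":-0.17},{"rx":0,"ry":0,"rz":0,"tx":0.028,"ty":0,"tz":0.007,"grip":-0.17},{"rx":0,"ry":0,"rz":0,"tx":0.028,"ty":0,"tz":0.008,"grip":-0.17},{"rx":0,"ry":0,"rz":0,"tx":0.028,"ty":0,"tz":0.01,"grip":-0.17},{"rx":0,"ry":0,"rz":0,"tx":0.028,"ty":0,"tz":0.011,"grip":-0.17},{"rx":0,"ry":0,"rz":0,"tx":0.028,"ty":0,"tz":0.012,"grip":-0.17}]'; python3 -m pendant '[{"rx":0,"ry":0,"rz":0,"tx":0.022,"ty":0,"tz":0.01,"grip":-0.17},{"rx":0,"ry":0,"rz":0,"tx":0.022,"ty":0,"tz":0.01,"grip":-0.17},{"rx":0,"ry":0,"rz":0,"tx":0.022,"ty":0,"tz":0.01,"grip":-0.17},{"rx":0,"ry":0,"rz":0,"tx":0.022,"ty":0,"tz":0.01,"grip":-0.17},{"rx":0,"ry":0,"rz":0,"tx":0.022,"ty":0,"tz":0.01,"grip":-0.17},{"rx":0,"ry":0,"rz":0,"tx":0.022,"ty":0,"tz":0.01,"grip":-0.17},{"rx":0,"ry":0,"rz":0,"tx":0.022,"ty":0,"tz":0.01,"grip":-0.17},{"rx":0,"ry":0,"rz":0,"tx":0.03,"ty":0,"tz":0.012,"grip":-0.17}]'; python3 -m pendant '[{"rx":0,"ry":0,"rz":0,"tx":0.04,"ty":0,"tz":0.016,"grip":-0.17},{"rx":0,"ry":0,"rz":0,"tx":0.08,"ty":0,"tz":0.03,"grip":-0.17},{"rx":0,"ry":0,"rz":0,"tx":0.1,"ty":0,"tz":0.04,"grip":-0.17}]';python3 -c "
from h import *
now();over(0,-113,'o20.png',crop=((190,290,340,450),(220,340,300,440)))"
```

```text
time_s: 24.32
ee_pos: [0.3992, -0.1985, 0.1341]
eef_rot: [3.139, -0.44, 0.129]
force: [2.5, 2.9, 4.0]
grip_width: 0.0546
time_s: 24.98
ee_pos: [0.4077, -0.1972, 0.1337]
eef_rot: [3.14, -0.439, 0.129]
force: [0.3, 0.2, -0.2]
grip_width: 0.0552
time_s: 25.23
ee_pos: [0.4167, -0.1957, 0.1334]
eef_rot: [3.141, -0.437, 0.128]
force: [0.0, 0.2, -0.1]
grip_width: 0.055
t25.23 tip_b(mm) [  24.9 -113.6   35.5] tilt 25.0 yaw 179.94 roll -0.03 F [ 0.1  0.2 -0.1] w 55.0 q [-0.63  0.25  2.09  0.59  0.55  0.35]
```

View pics/o20.png

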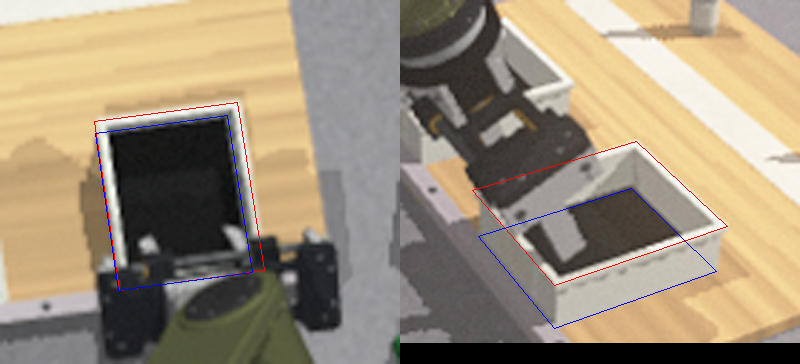

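Both trays are flat again after being tipped in order. I still have to learn which is stamped. The side camera can see an underside only if it faces right (-y), so I'll pinch the right tray's right wall with the fingers. Then I'll raise that side gently with its left bottom edge staying on the board, look, and lay it back.

```bash
python3 -c "
from h import *
plan(50,-140,85,0,n=7)"
```

```text
rows 7 dist [ 0.0686 -0.0177  0.0585]
{"tx":0.301,"ty":0.094,"tz":-0.090,"rx":0.001,"ry":-0.894,"rz":-0.001}
{"tx":0.295,"ty":0.094,"tz":-0.108,"rx":0.001,"ry":-0.894,"rz":-0.001}
{"tx":0.288,"ty":0.094,"tz":-0.127,"rx":0.001,"ry":-0.894,"rz":-0.001}
{"tx":0.279,"ty":0.094,"tz":-0.144,"rx":0.001,"ry":-0.894,"rz":-0.001}
{"tx":0.270,"ty":0.094,"tz":-0.161,"rx":0.001,"ry":-0.894,"rz":-0.001}
{"tx":0.259,"ty":0.094,"tz":-0.178,"rx":0.001,"ry":-0.894,"rz":-0.001}
{"tx":0.247,"ty":0.094,"tz":-0.194,"rx":0.001,"ry":-0.894,"rz":-0.001}
```

```bash
python3 -m pendant '[{"rx":0,"ry":0,"rz":0,"tx":0.32,"ty":0,"tz":-0.68,"grip":-0.17},{"rx":0,"ry":-0.89,"rz":0,"tx":0.3,"ty":0.1,"tz":-0.1,"grip":0},{"rx":0,"ry":-0.89,"rz":0,"tx":0.3,"ty":0.1,"tz":-0.1,"grip":0},{"rx":0,"ry":-0.89,"rz":0,"tx":0.3,"ty":0.1,"tz":-0.1,"grip":0.15},{"rx":0,"ry":-0.89,"rz":0,"tx":0.3,"ty":0.1,"tz":-0.1,"grip":0.15},{"rx":0,"ry":-0.89,"rz":0,"tx":0.3,"ty":0.1,"tz":-0.1,"grip":0.15},{"rx":0,"ry":-0.89,"rz":0,"tx":0.3,"ty":0.1,"tz":-0.1,"grip":0.15},{"rx":0,"ry":-0.89,"rz":0,"tx":0.25,"ty":0.1,"tz":-0.1,"grip":0.15}]' 15;python3 -c "
from h import *
now();plan(65,-166.5,60,0)"
```

```text
time_s: 26.0
ee_pos: [0.4925, -0.2148, 0.213]
eef_rot: [3.138, 0.021, 0.122]
force: [-1.2, 0.3, -0.1]
grip_width: 0.0402
t26.00 tip_b(mm) [  54.6 -142.7  106. ] tilt -1.2 yaw 179.61 roll -0.22 F [-1.2  0.4 -0.1] w 40.2 q [-0.47  0.37  1.65 -0.02  1.14  0.98]
rows 2 dist [ 0.0114 -0.0229 -0.046 ]
{"tx":0.119,"ty":0.299,"tz":0.573,"rx":0.028,"ry":0.152,"rz":-0.048}
{"tx":0.112,"ty":0.301,"tz":0.574,"rx":0.028,"ry":0.152,"rz":-0.048}
```

```bash
python3 -m pendant '[{"rx":0.03,"ry":0.15,"rz":-0.05,"tx":0.12,"ty":0.3,"tz":0.57,"grip":0.15},{"rx":0.03,"ry":0.15,"rz":-0.05,"tx":0.11,"ty":0.3,"tz":0.57,"grip":0.15},{"rx":0,"ry":0,"rz":0,"tx":0,"ty":0,"tz":0,"grip":0.15}]' 15;python3 -c "
from h import *
now();plan(65,-166.5,15,0,n=3);over(0,-113,'o21.png',crop=((190,290,340,450),(220,340,300,440)))"
```

```text
time_s: 26.25
ee_pos: [0.5076, -0.2382, 0.1677]
eef_rot: [3.139, 0.001, 0.133]
force: [0.2, 0.6, -1.6]
grip_width: 0.0399
t26.25 tip_b(mm) [  68.6 -167.7   60.7] tilt -0.0 yaw -179.80 roll -0.14 F [ 0.3  0.6 -1.6] w 39.9 q [-0.5   0.47  1.62 -0.    1.05  0.94]
rows 3 dist [-0.0037  0.0005 -0.0457]
{"tx":-0.030,"ty":-0.009,"tz":0.381,"rx":0.012,"ry":0.003,"rz":0.017}
{"tx":-0.030,"ty":-0.009,"tz":0.381,"rx":0.012,"ry":0.003,"rz":0.017}
{"tx":-0.030,"ty":-0.008,"tz":0.381,"rx":0.012,"ry":0.003,"rz":0.017}
```

View pics/o21.png

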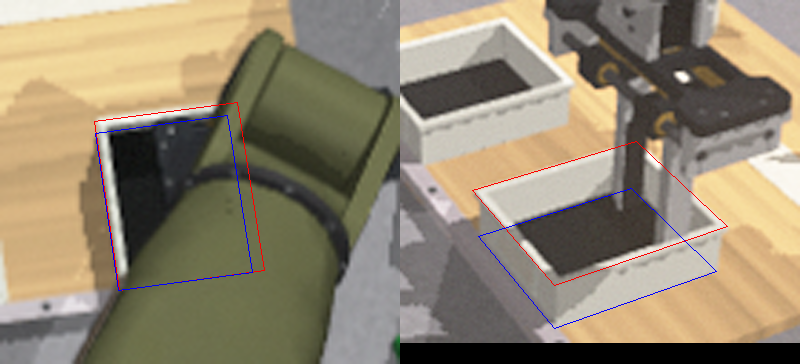

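```bash
python3 -m pendant '[{"rx":0,"ry":0,"rz":0.02,"tx":-0.03,"ty":0,"tz":0.38,"grip":0.15},{"rx":0,"ry":0,"rz":0.02,"tx":-0.03,"ty":0,"tz":0.38,"grip":0.15},{"rx":0,"ry":0,"rz":0.02,"tx":-0.03,"ty":0,"tz":0.34,"grip":0.15},{"rx":0,"ry":0,"rz":0,"tx":0,"ty":0,"tz":0,"grip":0.6},{"rx":0,"ry":0,"rz":0,"tx":0,"ty":0,"tz":0,"grip":1},{"rx":0,"ry":0,"rz":0,"tx":0,"ty":0,"tz":0,"grip":1},{"rx":0,"ry":0,"rz":0,"tx":0,"ty":0,"tz":0,"grip":1}]' 15;python3 -c "
from h import *
now()"
```

```text
time_s: 26.93
ee_pos: [0.505, -0.2366, 0.1353]
eef_rot: [3.132, -0.008, 0.128]
force: [-0.9, -0.8, -0.6]
grip_width: 0.0166
t26.93 tip_b(mm) [  67.  -166.5   28.4] tilt 0.5 yaw 179.96 roll -0.56 F [-1.  -0.7 -0.6] w 16.6 q [-0.5   0.51  1.66 -0.    0.97  0.94]
```

```bash
python3 -m pendant '[{"rx":0,"ry":0,"rz":0,"tx":0,"ty":0,"tz":0.2,"grip":0.6},{"rx":0,"ry":0,"rz":0,"tx":0,"ty":0,"tz":0,"grip":1},{"rx":0,"ry":0,"rz":0,"tx":0,"ty":0,"tz":0,"grip":1},{"rx":0,"ry":0,"rz":0,"tx":0,"ty":0,"tz":0,"grip":1},{"rx":0,"ry":0,"rz":0,"tx":0,"ty":0,"tz":0,"grip":1}]' 15;python3 -c "
from h import *
now();over(0,-113,'o22.png',crop=((190,290,340,450),(220,340,300,440)))"
```

```text
time_s: 27.35
ee_pos: [0.5058, -0.2369, 0.1292]
eef_rot: [3.13, -0.011, 0.128]
force: [-0.6, 0.4, 0.4]
grip_width: 0.0058
t27.35 tip_b(mm) [  68.1 -167.1   22.2] tilt 0.6 yaw 179.96 roll -0.68 F [-0.6  0.5  0.4] w 5.8 q [-0.5   0.52  1.66 -0.    0.95  0.94]
```

View pics/o22.png

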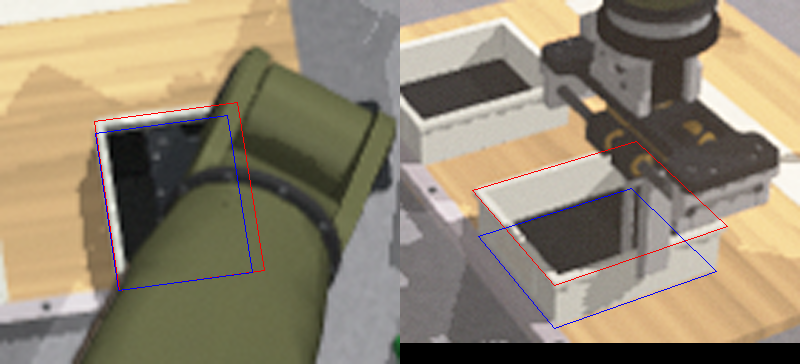

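```bash
cat >> h.py <<'E'
def piv(py,pz,deg):
    o,p,M=state();P=LIP+RB@np.array([0,py,pz])/1000
    Rw=R.from_rotvec(RB@np.array([-np.radians(deg),0,0])).as_matrix()
    q=P+RB@np.array([(RB.T@(p-P))[0],0,0]);d=Rw@(p-q)+q-p
    rv=R.from_matrix(M.T@Rw@M).as_rotvec();s=M.T@d/.04;print('deg',deg,'t',s.round(3),'r',(np.degrees(rv)/4).round(3))
E
python3 -c "
from h import *
piv(-58,0,4);piv(-58,0,2)"
```

```text
deg 4 t [ 0.002 -0.212 -0.184] r [-1.     0.001 -0.011]
deg 2 t [ 0.001 -0.105 -0.094] r [-0.5    0.    -0.006]
```

```bash
python3 -m pendant '[{"rx":-0.5,"ry":0,"rz":0,"tx":0,"ty":-0.105,"tz":-0.09,"grip":1},{"rx":-0.75,"ry":0,"rz":0,"tx":0,"ty":-0.16,"tz":-0.14,"grip":1},{"rx":-0.75,"ry":0,"rz":0,"tx":0,"ty":-0.16,"tz":-0.14,"grip":1},{"rx":-0.75,"ry":0,"rz":0,"tx":0,"ty":-0.16,"tz":-0.14,"grip":1}]' 15;python3 -c "
from h import *
now();piv(-58,0,4);over(0,-113,'o23.png',crop=((190,290,340,450),(220,340,300,440)))"
```

```text
time_s: 27.78
ee_pos: [0.5022, -0.2129, 0.1472]
eef_rot: [2.934, -0.012, 0.125]
force: [0.3, 1.4, 0.7]
grip_width: 0.0061
t27.78 tip_b(mm) [  67.6 -161.7   42.3] tilt 0.6 yaw 179.76 roll -11.91 F [0.5 1.4 0.7] w 6.1 q [-0.41  0.44  1.74 -0.23  0.86  1.17]
deg 4 t [ 0.001 -0.211 -0.185] r [-1.     0.007 -0.011]
```

View pics/o23.png

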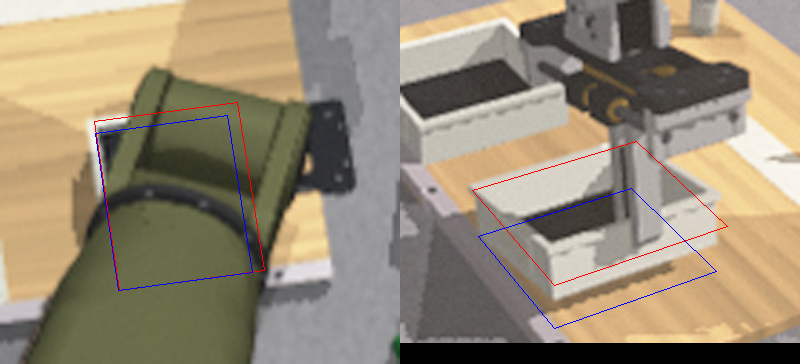

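```bash
python3 -m pendant '[{"rx":-0.95,"ry":0,"rz":0,"tx":0,"ty":-0.2,"tz":-0.175,"grip":1},{"rx":-0.95,"ry":0,"rz":0,"tx":0,"ty":-0.2,"tz":-0.175,"grip":1},{"rx":-0.95,"ry":0,"rz":0,"tx":0,"ty":-0.2,"tz":-0.175,"grip":1},{"rx":-0.95,"ry":0,"rz":0,"tx":0,"ty":-0.2,"tz":-0.175,"grip":1},{"rx":-0.95,"ry":0,"rz":0,"tx":0,"ty":-0.2,"tz":-0.175,"grip":1}]' 15;python3 -c "
from h import *
now();piv(-58,0,4);over(0,-113,'o24.png',crop=((190,290,340,450),(200,340,280,440)))"
```

```text
time_s: 28.3
ee_pos: [0.496, -0.1652, 0.1673]
eef_rot: [2.601, -0.012, 0.122]
force: [-0.0, 0.8, 0.1]
grip_width: 0.0059
t28.30 tip_b(mm) [  67.1 -143.5   74.1] tilt 0.4 yaw 179.60 roll -30.96 F [0.1 0.8 0.1] w 5.9 q [-0.23  0.37  1.84 -0.69  0.84  1.67]
deg 4 t [-0.001 -0.21  -0.187] r [-1.     0.012 -0.007]
```

View pics/o24.png

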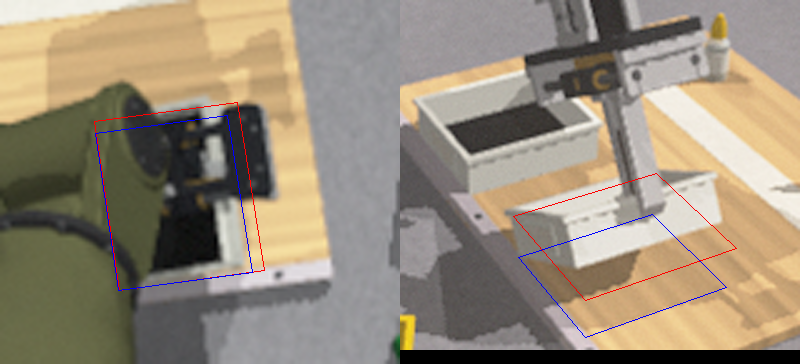

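```bash
python3 -m pendant '[{"rx":-0.9,"ry":0,"rz":0,"tx":0,"ty":-0.19,"tz":-0.167,"grip":1},{"rx":-0.9,"ry":0,"rz":0,"tx":0,"ty":-0.19,"tz":-0.167,"grip":1},{"rx":-0.9,"ry":0,"rz":0,"tx":0,"ty":-0.19,"tz":-0.167,"grip":1}]' 15;python3 -c "
from h import *
now();piv(-58,0,4);s=snap('side','side25.png');cv2.imwrite('pics/c25.png',cv2.resize(s['pixels'][220:340,310:450],(700,600),interpolation=cv2.INTER_CUBIC))"
```

```text
time_s: 28.65
ee_pos: [0.4927, -0.1373, 0.1711]
eef_rot: [2.419, -0.009, 0.119]
force: [-1.2, 0.4, 0.1]
grip_width: 0.006
t28.65 tip_b(mm) [  66.9 -129.6   88.3] tilt 0.0 yaw 179.43 roll -41.41 F [-1.1  0.6  0.1] w 6.0 q [-0.13  0.38  1.88 -0.93  0.92  1.93]
deg 4 t [-0.003 -0.209 -0.188] r [-1.     0.013 -0.   ]
```

View pics/c25.png

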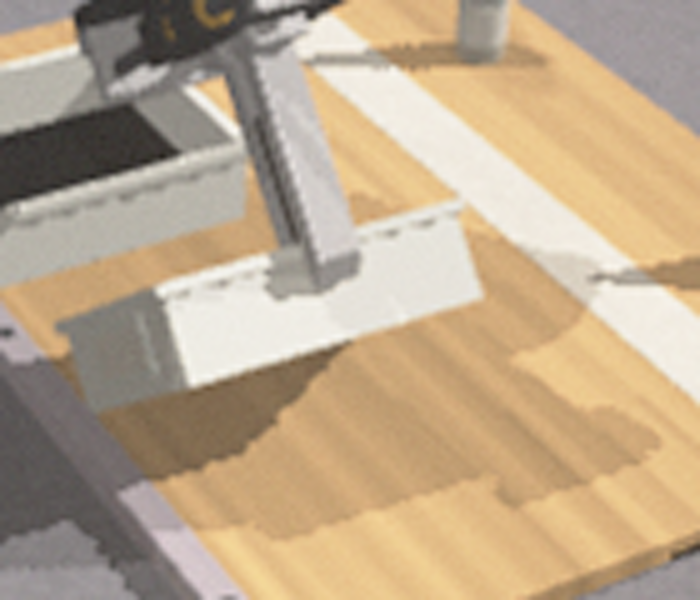

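```bash
python3 -m pendant '[{"rx":-0.75,"ry":0.01,"rz":0,"tx":0,"ty":-0.157,"tz":-0.14,"grip":1},{"rx":-0.75,"ry":0.01,"rz":0,"tx":0,"ty":-0.157,"tz":-0.14,"grip":1},{"rx":-0.7,"ry":0.01,"rz":0,"tx":0,"ty":-0.147,"tz":-0.13,"grip":1},{"rx":0,"ry":0,"rz":0,"tx":0,"ty":0,"tz":0,"grip":1}]' 15;python3 -c "
from h import *
now();piv(-58,0,4);s=snap('side','side26.png');cv2.imwrite('pics/c26.png',cv2.resize(s['pixels'][220:340,310:450],(700,600),interpolation=cv2.INTER_CUBIC))"
```

```text
time_s: 29.03
ee_pos: [0.4942, -0.1079, 0.1777]
eef_rot: [2.293, 0.012, 0.103]
force: [0.5, -1.9, -2.5]
grip_width: 0.0053
t29.03 tip_b(mm) [  69.4 -109.2  103.6] tilt -2.4 yaw 178.50 roll -48.59 F [ 0.3 -1.9 -2.5] w 5.3 q [-0.03  0.4   1.87 -1.03  1.05  2.06]
deg 4 t [-0.007 -0.228 -0.187] r [-1.     0.008  0.028]
```

View pics/c26.png

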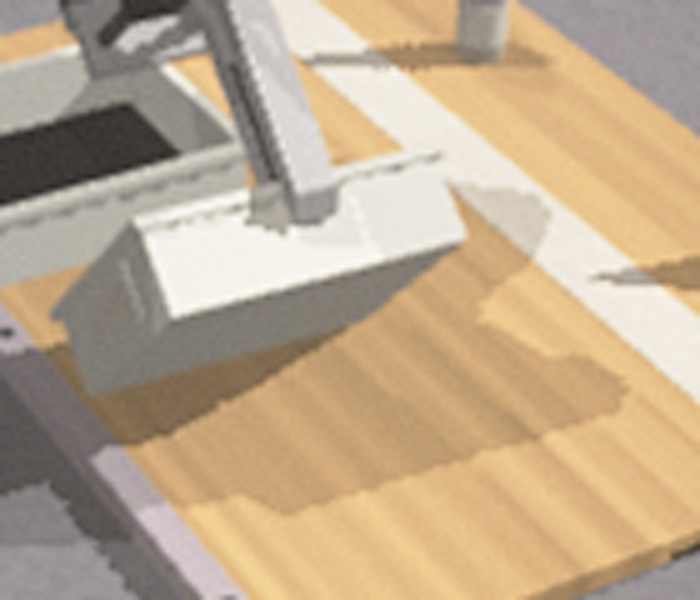

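```bash
python3 -c "
from h import *
o,p,M=state()
print((M.T@RB@np.array([-2,-5,-7])/40).round(3))
im=cv2.imread('pics/side26.png')[255:305,320:410];im=cv2.convertScaleAbs(im,alpha=1.6)
cv2.imwrite('pics/c27.png',cv2.resize(im,(800,444),interpolation=cv2.INTER_CUBIC))"
```

```text
[-0.045 -0.048  0.211]
```

View pics/c27.png

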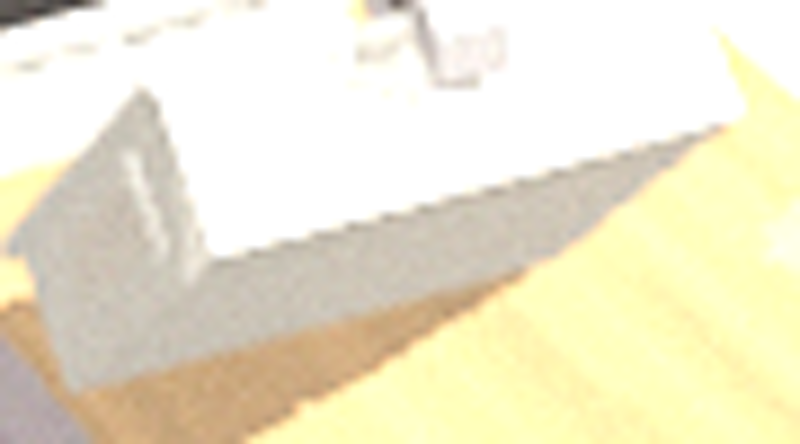

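The raised underside of the right tray (crop px from (200,260) to (720,130), down to (80,385)) is uniformly light grey, with no ring or dot. So the stamped one is the left tray. Now I'll lay the right tray back down.

```bash
python3 -m pendant '[{"rx":0,"ry":0,"rz":0,"tx":-0.02,"ty":-0.02,"tz":0.1,"grip":1},{"rx":0.3,"ry":0,"rz":0,"tx":-0.02,"ty":0.05,"tz":0.14,"grip":1},{"rx":0.5,"ry":-0.02,"rz":0,"tx":0,"ty":0.105,"tz":0.093,"grip":1},{"rx":0.7,"ry":-0.02,"rz":0,"tx":0,"ty":0.147,"tz":0.13,"grip":1}]';python3 -c "
from h import *
now();
o,p,M=state();a=np.radians(41.4-.6)
piv(-58,0,-4);s=snap('side','side28.png');cv2.imwrite('pics/c28.png',cv2.resize(s['pixels'][220:340,310:450],(700,600),interpolation=cv2.INTER_CUBIC))"
```

```text
time_s: 29.42
ee_pos: [0.494, -0.1342, 0.1709]
eef_rot: [2.41, 0.018, 0.1]
force: [0.4, 0.6, -0.1]
grip_width: 0.0059
t29.42 tip_b(mm) [  65.4 -127.3   88.7] tilt -2.5 yaw 178.33 roll -41.87 F [ 0.4  0.5 -0.1] w 5.9 q [-0.11  0.39  1.86 -0.92  0.97  1.93]
deg -4 t [0.009 0.197 0.2  ] r [ 0.999 -0.01  -0.033]
```

View pics/c28.png

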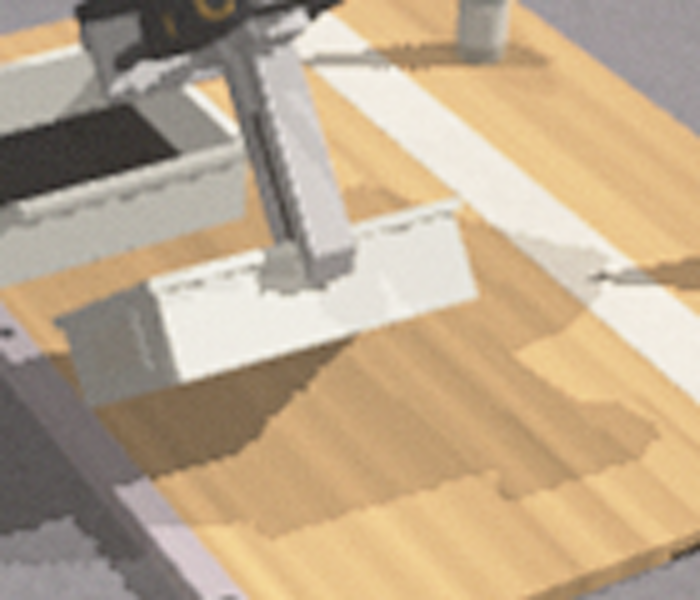

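```bash
python3 -m pendant '[{"rx":0.9,"ry":0.08,"rz":-0.05,"tx":0,"ty":0.183,"tz":0.175,"grip":1},{"rx":0.9,"ry":0.08,"rz":-0.05,"tx":0,"ty":0.183,"tz":0.172,"grip":1},{"rx":0.9,"ry":0.08,"rz":-0.05,"tx":0,"ty":0.185,"tz":0.17,"grip":1},{"rx":0.9,"ry":0.08,"rz":-0.05,"tx":0,"ty":0.185,"tz":0.17,"grip":1},{"rx":0.9,"ry":0.08,"rz":-0.05,"tx":0,"ty":0.185,"tz":0.17,"grip":1}]';python3 -c "
from h import *
now();piv(-58,0,-4)"
```

```text
time_s: 29.88
ee_pos: [0.499, -0.1903, 0.1632]
eef_rot: [2.743, -0.004, 0.127]
force: [0.5, 1.5, -2.7]
grip_width: 0.0056
t29.88 tip_b(mm) [  66.5 -156.5   63.8] tilt 0.1 yaw 179.85 roll -22.83 F [ 0.7  1.4 -2.7] w 5.6 q [-0.32  0.39  1.79 -0.49  0.84  1.43]
deg -4 t [0.    0.198 0.209] r [ 1.    -0.004  0.002]
```

```bash
python3 -m pendant '[{"rx":0.3,"ry":0,"rz":0,"tx":0,"ty":0.045,"tz":0.11,"grip":1},{"rx":0.7,"ry":0,"rz":0,"tx":0,"ty":0.14,"tz":0.14,"grip":1},{"rx":0.7,"ry":0,"rz":0,"tx":0,"ty":0.14,"tz":0.135,"grip":1},{"rx":0.7,"ry":0,"rz":0,"tx":0,"ty":0.14,"tz":0.135,"grip":1}]';python3 -c "
from h import *
now();piv(-60,0,-4);over(0,-113,'o30.png',crop=((190,290,340,450),(220,340,300,440)))"
```

```text
time_s: 30.22
ee_pos: [0.5011, -0.2204, 0.149]
eef_rot: [2.921, -0.01, 0.121]
force: [0.1, 0.6, 0.2]
grip_width: 0.0058
t30.22 tip_b(mm) [  65.2 -170.1   44.4] tilt 0.4 yaw 179.54 roll -12.62 F [0.2 0.6 0.2] w 5.8 q [-0.42  0.44  1.73 -0.24  0.86  1.18]
deg -4 t [0.    0.196 0.211] r [ 1.    -0.01   0.008]
```

View pics/o30.png

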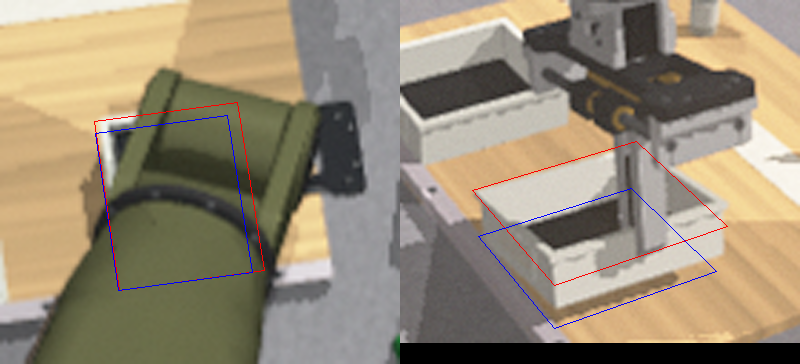

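```bash
python3 -m pendant '[{"rx":0.7,"ry":0,"rz":0,"tx":0,"ty":0.14,"tz":0.14,"grip":1},{"rx":0.6,"ry":0,"rz":0,"tx":0,"ty":0.12,"tz":0.12,"grip":1},{"rx":0.5,"ry":0,"rz":0,"tx":0,"ty":0.1,"tz":0.1,"grip":1},{"rx":0.4,"ry":0,"rz":0,"tx":0,"ty":0.08,"tz":0.08,"grip":1},{"rx":0.3,"ry":0,"rz":0,"tx":0,"ty":0.06,"tz":0.06,"grip":1}]';python3 -c "
from h import *
now();over(0,-121,'o31.png',crop=((190,290,340,450),(220,340,300,440)))"
```

```text
time_s: 30.73
ee_pos: [0.5033, -0.2453, 0.1323]
eef_rot: [3.092, -0.011, 0.115]
force: [1.6, 1.0, 1.6]
grip_width: 0.0062
t30.73 tip_b(mm) [  64.4 -178.7   25.5] tilt 0.6 yaw 179.21 roll -2.86 F [1.7 0.8 1.6] w 6.2 q [-0.51  0.51  1.66 -0.04  0.93  0.97]
```

View pics/o31.png

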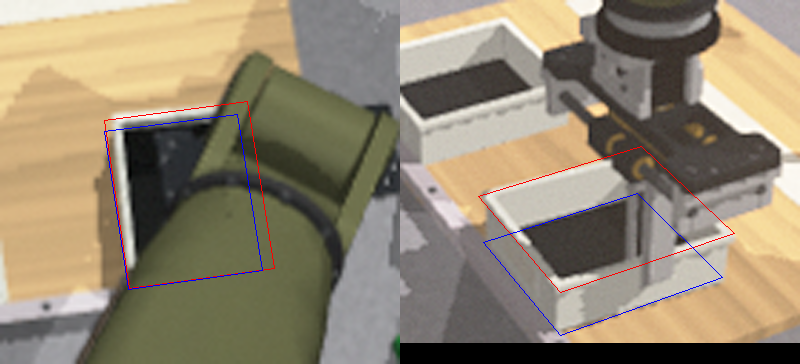

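```bash
python3 -m pendant '[{"rx":0.25,"ry":0,"rz":0,"tx":0,"ty":0.05,"tz":0.05,"grip":1},{"rx":0.2,"ry":0,"rz":0,"tx":0,"ty":0.04,"tz":0.04,"grip":1},{"rx":0,"ry":0,"rz":0,"tx":0,"ty":0,"tz":0,"grip":0.75},{"rx":0,"ry":0,"rz":0,"tx":0,"ty":0,"tz":0,"grip":0.5},{"rx":0,"ry":0,"rz":0,"tx":0,"ty":0,"tz":0,"grip":0.3}]' 15;python3 -c "
from h import *
now()"
```

```text
time_s: 31.25
ee_pos: [0.5035, -0.2487, 0.1297]
eef_rot: [3.121, -0.01, 0.116]
force: [0.1, 0.2, 0.0]
grip_width: 0.0216
t31.25 tip_b(mm) [  64.1 -179.3   22.8] tilt 0.5 yaw 179.26 roll -1.17 F [0.2 0.1 0. ] w 21.6 q [-0.52  0.52  1.65 -0.01  0.95  0.94]
```

```bash
python3 -m pendant '[{"rx":0,"ry":0,"rz":0,"tx":0,"ty":0,"tz":-0.4,"grip":0.3},{"rx":0,"ry":0,"rz":0,"tx":0,"ty":0,"tz":-0.9,"grip":0.3},{"rx":0,"ry":0,"rz":0,"tx":0,"ty":0,"tz":-0.7,"grip":0}]' 15;python3 -c "
from h import *
now();plan(95,94,90,0,n=8);over(0,-121,'o32.png',crop=((190,290,340,450),(220,340,300,440)))"
```

```text
time_s: 31.5
ee_pos: [0.5003, -0.2458, 0.2053]
eef_rot: [3.128, 0.002, 0.117]
force: [-0.0, -0.1, 0.6]
grip_width: 0.0369
t31.50 tip_b(mm) [  60.2 -175.3   98.3] tilt -0.1 yaw 179.29 roll -0.78 F [-0.  -0.1  0.6] w 36.9 q [-0.52  0.41  1.61 -0.01  1.11  0.94]
rows 8 dist [-2.000e-04  2.702e-01 -8.300e-03]
{"tx":0.098,"ty":-0.839,"tz":0.014,"rx":0.024,"ry":0.003,"rz":-0.022}
{"tx":0.099,"ty":-0.839,"tz":0.016,"rx":0.024,"ry":0.003,"rz":-0.022}
{"tx":0.100,"ty":-0.839,"tz":0.017,"rx":0.024,"ry":0.003,"rz":-0.022}
{"tx":0.102,"ty":-0.838,"tz":0.019,"rx":0.024,"ry":0.003,"rz":-0.022}
{"tx":0.103,"ty":-0.838,"tz":0.020,"rx":0.024,"ry":0.003,"rz":-0.022}
{"tx":0.104,"ty":-0.838,"tz":0.022,"rx":0.024,"ry":0.003,"rz":-0.022}
{"tx":0.106,"ty":-0.838,"tz":0.023,"rx":0.024,"ry":0.003,"rz":-0.022}
{"tx":0.107,"ty":-0.838,"tz":0.024,"rx":0.024,"ry":0.003,"rz":-0.022}
```

View pics/o32.png

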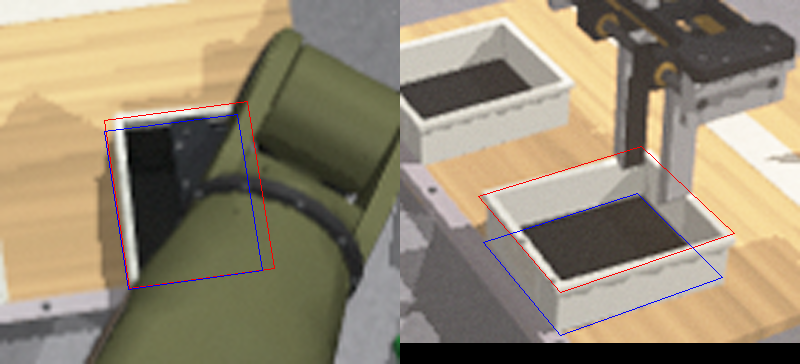

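```bash
python3 -m pendant '[{"rx":0.03,"ry":0,"rz":-0.02,"tx":0.1,"ty":-0.84,"tz":0.01,"grip":-0.17},{"rx":0.03,"ry":0,"rz":-0.02,"tx":0.1,"ty":-0.84,"tz":0.01,"grip":-0.17},{"rx":0.03,"ry":0,"rz":-0.02,"tx":0.1,"ty":-0.84,"tz":0.01,"grip":-0.17},{"rx":0.02,"ry":0,"rz":-0.02,"tx":0.1,"ty":-0.84,"tz":0.01,"grip":-0.17},{"rx":0.02,"ry":0,"rz":-0.02,"tx":0.1,"ty":-0.84,"tz":0.02,"grip":-0.17},{"rx":0.02,"ry":0,"rz":-0.02,"tx":0.1,"ty":-0.84,"tz":0.02,"grip":-0.17},{"rx":0.02,"ry":0,"rz":-0.02,"tx":0.1,"ty":-0.84,"tz":0.02,"grip":-0.17},{"rx":0.02,"ry":0,"rz":-0.02,"tx":0.1,"ty":-0.84,"tz":0.02,"grip":-0.17}]' 15;python3 -c "
from h import *
now();plan(92,94,50,0);over(0,94,'o33.png')"
```

```text
time_s: 32.27
ee_pos: [0.4976, 0.0305, 0.1942]
eef_rot: [3.135, 0.001, 0.121]
force: [0.2, -0.0, 0.9]
grip_width: 0.0548
t32.27 tip_b(mm) [93.2 99.7 87.3] tilt -0.1 yaw 179.53 roll -0.39 F [ 0.2 -0.1  0.9] w 54.8 q [-0.01  0.31  1.78 -0.01  1.05  1.44]
rows 1 dist [-0.0004 -0.0065 -0.0372]
{"tx":-0.029,"ty":0.153,"tz":0.932,"rx":0.097,"ry":0.018,"rz":-0.118}
```

View pics/o33.png

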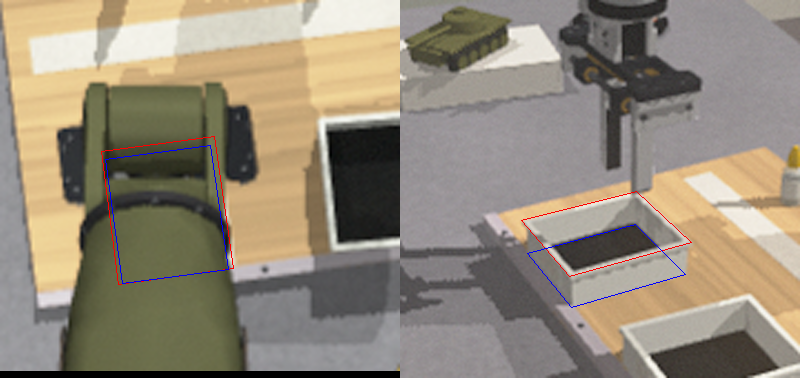

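```bash
python3 -m pendant '[{"rx":0.1,"ry":0,"rz":-0.1,"tx":0,"ty":0.14,"tz":0.7,"grip":-0.17},{"rx":0,"ry":0,"rz":0,"tx":0,"ty":0,"tz":0.6,"grip":-0.17},{"rx":0,"ry":0,"rz":0,"tx":0,"ty":0,"tz":0.3,"grip":-0.17},{"rx":0,"ry":0,"rz":0,"tx":0,"ty":0,"tz":0,"grip":-0.17}]' 15;python3 -c "
from h import *
now();plan(112,94,13,0,n=3)"
```

```text
time_s: 32.7
ee_pos: [0.4974, 0.0272, 0.1262]
eef_rot: [3.141, 0.002, 0.137]
force: [0.2, -0.1, 0.5]
grip_width: 0.055
t32.70 tip_b(mm) [92.5 97.  19.2] tilt -0.1 yaw -179.54 roll -0.03 F [ 0.2 -0.2  0.5] w 55.0 q [-0.02  0.42  1.82 -0.    0.9   1.42]
rows 3 dist [ 0.0196 -0.0005 -0.0062]
{"tx":0.161,"ty":0.027,"tz":0.052,"rx":0.002,"ry":0.008,"rz":0.038}
{"tx":0.161,"ty":0.026,"tz":0.052,"rx":0.002,"ry":0.008,"rz":0.038}
{"tx":0.161,"ty":0.026,"tz":0.052,"rx":0.002,"ry":0.008,"rz":0.038}
```

```bash
python3 -m pendant '[{"rx":0,"ry":0,"rz":0.04,"tx":0.16,"ty":0.03,"tz":0.05,"grip":-0.17},{"rx":0,"ry":0,"rz":0.04,"tx":0.16,"ty":0.03,"tz":0.05,"grip":-0.17},{"rx":0,"ry":0,"rz":0.04,"tx":0.16,"ty":0.02,"tz":0.02,"grip":-0.17},{"rx":0,"ry":0,"rz":0,"tx":0.16,"ty":0,"tz":0,"grip":-0.17},{"rx":0,"ry":0,"rz":0,"tx":0.18,"ty":0,"tz":0,"grip":-0.17},{"rx":0,"ry":0,"rz":0,"tx":0.18,"ty":0,"tz":0,"grip":-0.17},{"rx":0,"ry":0,"rz":0,"tx":0.18,"ty":0,"tz":0,"grip":-0.17},{"rx":0,"ry":0,"rz":0,"tx":0.18,"ty":0,"tz":0,"grip":-0.17}]' 15;python3 -c "
from h import *
now();plan(225,96,13,0,n=9);over(0,94,'o34.png',x0=18)"
```

```text
time_s: 33.37
ee_pos: [0.5574, 0.0297, 0.1229]
eef_rot: [3.14, 0.001, 0.126]
force: [-0.1, -0.3, -0.1]
grip_width: 0.0546
t33.37 tip_b(mm) [152.5  91.7  15.9] tilt -0.0 yaw 179.84 roll -0.08 F [-0.1 -0.2 -0.1] w 54.6 q [-0.01  0.53  1.65 -0.    0.96  1.43]
rows 9 dist [ 0.0713  0.0135 -0.0029]
{"tx":0.201,"ty":-0.012,"tz":0.008,"rx":0.002,"ry":0.001,"rz":-0.004}
{"tx":0.201,"ty":-0.012,"tz":0.008,"rx":0.002,"ry":0.001,"rz":-0.004}
{"tx":0.201,"ty":-0.012,"tz":0.008,"rx":0.002,"ry":0.001,"rz":-0.004}
{"tx":0.201,"ty":-0.012,"tz":0.008,"rx":0.002,"ry":0.001,"rz":-0.004}
{"tx":0.201,"ty":-0.012,"tz":0.008,"rx":0.002,"ry":0.001,"rz":-0.004}
{"tx":0.201,"ty":-0.012,"tz":0.008,"rx":0.002,"ry":0.001,"rz":-0.004}
{"tx":0.201,"ty":-0.012,"tz":0.008,"rx":0.002,"ry":0.001,"rz":-0.004}
{"tx":0.201,"ty":-0.012,"tz":0.008,"rx":0.002,"ry":0.001,"rz":-0.004}
{"tx":0.201,"ty":-0.012,"tz":0.008,"rx":0.002,"ry":0.001,"rz":-0.004}
```

View pics/o34.png

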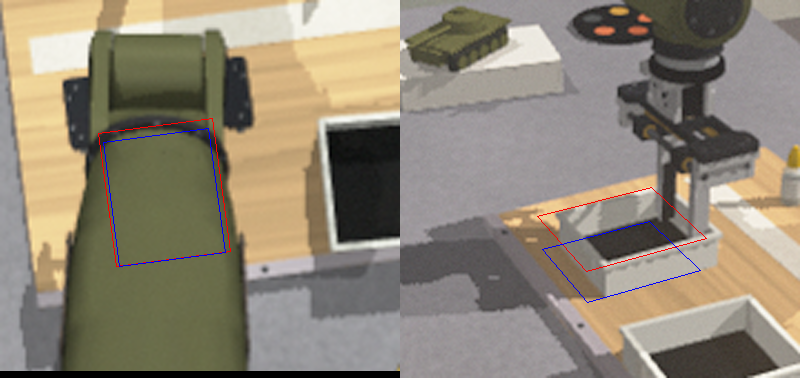

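```bash
python3 -m pendant '[{"rx":0,"ry":0,"rz":0,"tx":0.2,"ty":-0.01,"tz":0.03,"grip":-0.17},{"rx":0,"ry":0,"rz":0,"tx":0.2,"ty":-0.01,"tz":0.03,"grip":-0.17},{"rx":0,"ry":0,"rz":0,"tx":0.2,"ty":-0.01,"tz":0.02,"grip":-0.17},{"rx":0,"ry":0,"rz":0,"tx":0.2,"ty":0,"tz":0.01,"grip":-0.17},{"rx":0,"ry":0,"rz":0,"tx":0.2,"ty":0,"tz":0.01,"grip":-0.17},{"rx":0,"ry":0,"rz":0,"tx":0.2,"ty":0,"tz":0.01,"grip":-0.17},{"rx":0,"ry":0,"rz":0,"tx":0.2,"ty":0,"tz":0.01,"grip":-0.17},{"rx":0,"ry":0,"rz":0,"tx":0.15,"ty":0,"tz":0.01,"grip":-0.17}]' 15;python3 -c "
from h import *
now();over(0,94,'o35.png',x0=90,crop=((150,290,260,400),(170,310,260,420)))"
```

```text
time_s: 34.13
ee_pos: [0.6222, 0.0397, 0.1173]
eef_rot: [3.14, 0.002, 0.127]
force: [-0.2, -0.4, 1.8]
grip_width: 0.0546
t34.13 tip_b(mm) [217.8  93.2  10.3] tilt -0.1 yaw 179.88 roll -0.08 F [-0.2 -0.4  1.8] w 54.6 q [ 0.01  0.66  1.45 -0.    1.03  1.45]
```

View pics/o35.png

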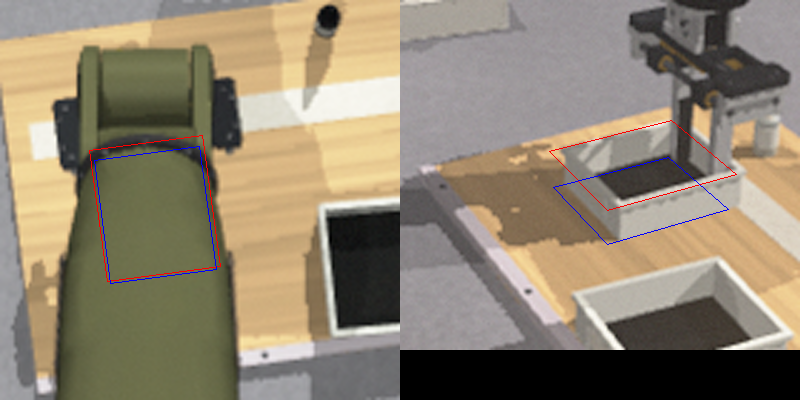

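```bash
python3 -m pendant '[{"rx":0,"ry":0,"rz":0,"tx":0.12,"ty":0,"tz":-0.04,"grip":-0.17},{"rx":0,"ry":0,"rz":0,"tx":0.1,"ty":0,"tz":-0.02,"grip":-0.17},{"rx":0,"ry":0,"rz":0,"tx":0.08,"ty":0,"tz":0,"grip":-0.17},{"rx":0,"ry":0,"rz":0,"tx":0.06,"ty":0,"tz":0,"grip":-0.17},{"rx":0,"ry":0,"rz":0,"tx":0,"ty":0,"tz":0,"grip":-0.17}]' 15;python3 -c "
from h import *
now();s=snap('side','side36.png');cv2.imwrite('pics/c36.png',cv2.resize(s['pixels'][200:300,300:430],(780,600),interpolation=cv2.INTER_CUBIC))"
```

```text
time_s: 34.65
ee_pos: [0.6371, 0.0417, 0.1194]
eef_rot: [3.14, 0.003, 0.127]
force: [-0.4, -0.4, 0.3]
grip_width: 0.0549
t34.65 tip_b(mm) [232.8  93.3  12.4] tilt -0.2 yaw 179.88 roll -0.07 F [-0.4 -0.3  0.3] w 54.9 q [ 0.01  0.69  1.4  -0.    1.06  1.45]
```

View pics/c36.png

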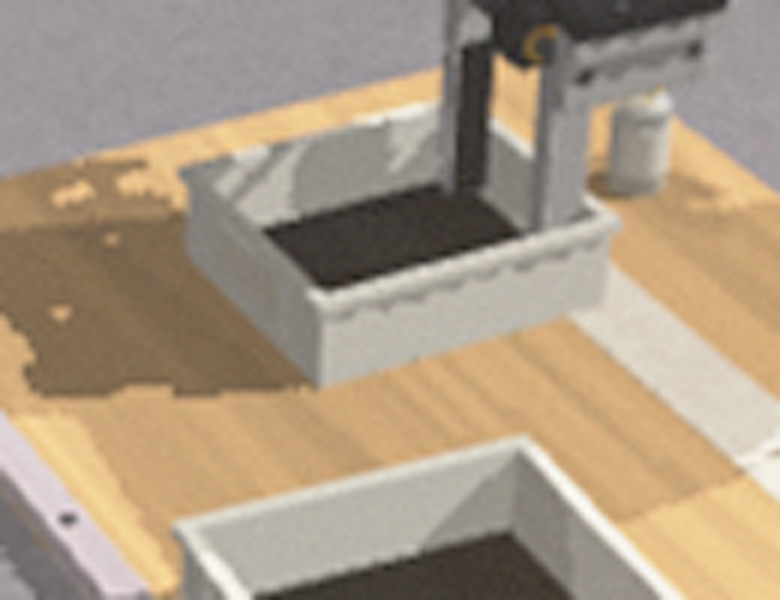

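```bash
python3 - <<'E'
from h import *
s=ctrl.camera('side')
for n,x,y in(('farR bottom',606,306),('nearR bottom',322,386),('tape near',572,318),('tape near2',738,465),('tape far',770,395)):
    print(n,bf(atz(s,300+x/6-.4,200+y/6-.4,.01)))
E
```

```text
farR bottom [247.2  37.9   0. ]
nearR bottom [118.4  39.6   0. ]
tape near [230.2  36.6   0. ]
tape near2 [229.  -74.8   0. ]
tape far [267.3 -42.9   0. ]
```

```bash
python3 -m pendant '[{"rx":0,"ry":0,"rz":0,"tx":0.03,"ty":0,"tz":0,"grip":-0.17},{"rx":0,"ry":0,"rz":0,"tx":0.02,"ty":0,"tz":0,"grip":-0.17},{"rx":0,"ry":0,"rz":0,"tx":0,"ty":0,"tz":0,"grip":-0.17},{"rx":0,"ry":0,"rz":0,"tx":-0.2,"ty":0,"tz":0,"grip":-0.17},{"rx":0,"ry":0,"rz":0,"tx":-0.3,"ty":0,"tz":-0.1,"grip":-0.17},{"rx":0,"ry":0,"rz":0,"tx":0,"ty":0,"tz":-0.8,"grip":-0.17},{"rx":0,"ry":0,"rz":0,"tx":0,"ty":0,"tz":-0.9,"grip":-0.17},{"rx":0,"ry":0,"rz":0,"tx":-0.2,"ty":0,"tz":-0.9,"grip":-0.17}]' 15; python3 -m pendant '[{"rx":0,"ry":0,"rz":0,"tx":-0.5,"ty":-0.7,"tz":-0.7,"grip":-0.17},{"rx":0,"ry":0,"rz":0,"tx":-0.6,"ty":-0.7,"tz":-0.4,"grip":-0.17},{"rx":0,"ry":0,"rz":0,"tx":-0.7,"ty":-0.7,"tz":0,"grip":-0.17},{"rx":0,"ry":0,"rz":0,"tx":-0.7,"ty":-0.7,"tz":0,"grip":-0.17},{"rx":0,"ry":0,"rz":0,"tx":-0.7,"ty":-0.7,"tz":0,"grip":-0.17},{"rx":0,"ry":0,"rz":0,"tx":-0.7,"ty":-0.7,"tz":0,"grip":-0.17},{"rx":0,"ry":0,"rz":0,"tx":-0.5,"ty":-0.7,"tz":0,"grip":-0.17},{"rx":0,"ry":0,"rz":0,"tx":0,"ty":-0.5,"tz":0,"grip":-0.17}]';python3 -c "
from h import *
now();s=snap('side','side37.png');c=snap('top','top37.png');cv2.imwrite('pics/c37.png',cv2.resize(c['pixels'][135:300,250:440],(684,594),interpolation=cv2.INTER_CUBIC))"
```

```text
time_s: 35.42
ee_pos: [0.6083, 0.0383, 0.2225]
eef_rot: [-3.141, 0.017, 0.127]
force: [0.4, 0.5, 0.0]
grip_width: 0.0549
time_s: 36.08
ee_pos: [0.4013, 0.2316, 0.278]
eef_rot: [-3.14, -0.002, 0.12]
force: [0.3, -0.4, -1.0]
grip_width: 0.0554
t36.08 tip_b(mm) [ 23.9 312.3 171. ] tilt 0.1 yaw 179.45 roll 0.08 F [ 0.2 -0.4 -1. ] w 55.4 q [0.44 0.13 1.79 0.   1.22 1.89]
```

View pics/c37.png

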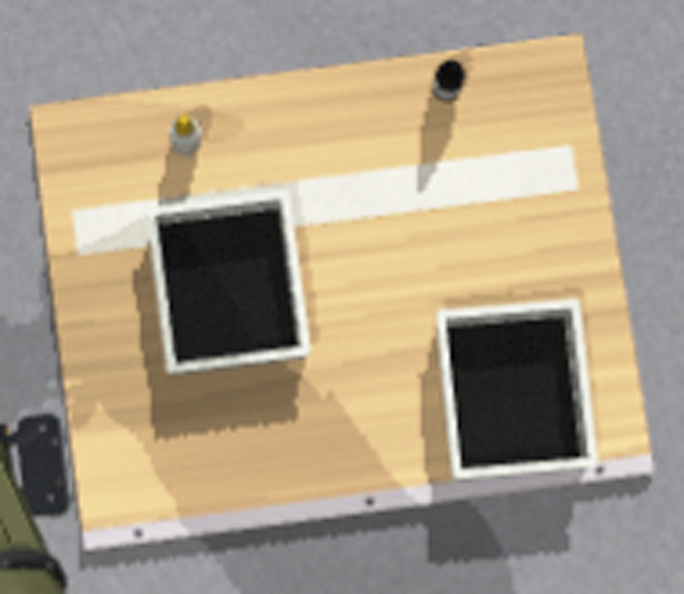

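View pics/side37.png

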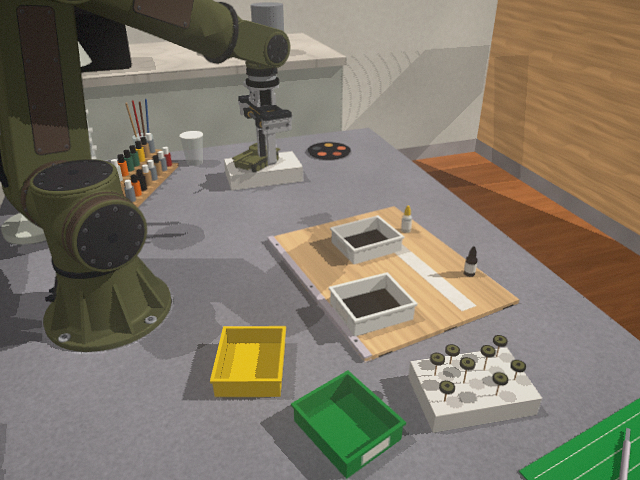

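```bash
python3 - <<'E'
from h import *
c=ctrl.camera('top');s=ctrl.camera('side')
f=lambda x,y,z:bf(atz(c,250+x/3.6,135+y/3.6,z))
for n,L,z in(('pushed',[(151,206),(291,186),(308,354),(171,373)],.05),('other',[(438,312),(577,297),(596,461),(456,479)],.05),('tape',[(73,211),(572,147),(578,188),(80,254)],.01)):
    P=np.array([f(x,y,z) for x,y in L]);print(n,P[:,:2].tolist(),'c',P.mean(0)[:2],'yaw',np.degrees(np.arctan2(P[1]-P[2],1)[0]) if 0 else [round(float(np.degrees(np.arctan2((P[i]-P[j])[1],(P[i]-P[j])[0]))),1) for i,j in((0,3),(1,2))],[round(float(np.degrees(np.arctan2(-(P[i]-P[j])[0],(P[i]-P[j])[1]))),1) for i,j in((0,1),(3,2))])
cv2.imwrite('pics/c38.png',cv2.resize(s['pixels'][200:290,320:440],(800,600),interpolation=cv2.INTER_CUBIC))
E
```

```text
pushed [[251.7, 144.9], [252.9, 29.9], [114.1, 35.4], [113.6, 146.5]] c [183.075  89.175] yaw [-0.7, -2.3] [0.6, 0.3]
other [[134.0, -73.4], [131.2, -186.9], [-2.5, -181.3], [-1.6, -67.7]] c [  65.275 -127.325] yaw [-2.4, -2.4] [-1.4, -0.5]
tape [[265.2, 210.0], [263.9, -210.3], [228.6, -209.7], [228.3, 208.7]] c [246.5    -0.325] yaw [2.0, -1.0] [-0.2, 0.0]
```

View pics/c38.png

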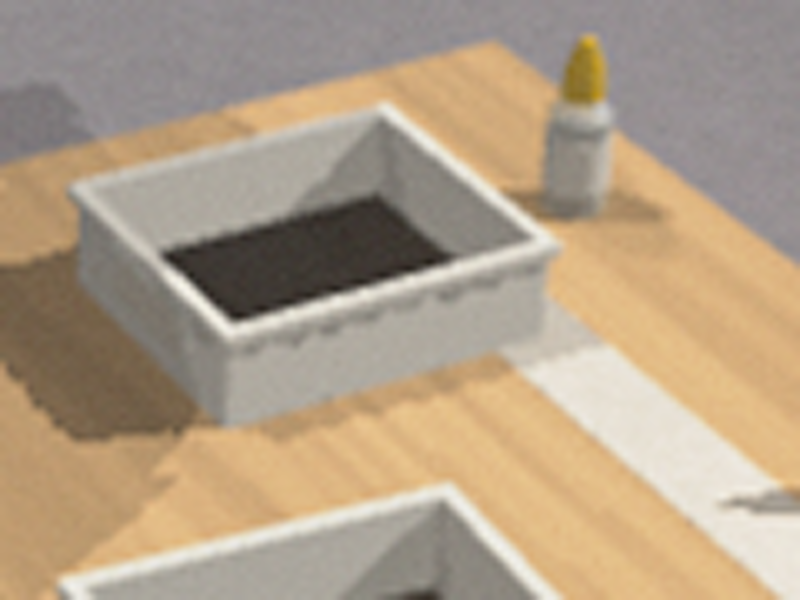

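The left tray's far edge is at about 248 mm, with the tape spanning 228–266 mm, and it is square. The other tray is flat behind the line and the robot is clear. Handing in.

```bash
python3 -c "
from station import ctrl
print(ctrl.hand_in())"
```

```text
the job is handed in; nothing more can be done
None
```

I tipped both trays in the order asked and pushed the left one to the tape line. I never saw the stamp itself: I chose the left tray because the right one is blank underneath. I handed in at about 36 s.

**Tipping:** I tipped the left tray and then the right one against the near lip, pressing the near wall with the fingers. Camera fits put them at about 75° and 74°. I held each for about a second and lowered it step by step.

**Finding the stamp:** Neither camera can see an underside that faces away from the robot. After both tips, I pinched the right tray's right wall and raised that side about 48°. The side camera showed a plain underside with no ring or dot, so the stamp must be under the left tray.

**Last checks:**
- **Left tray:** it is flat and square to within about 1–2°. Its far edge is about 248 mm from the lip, and the tape spans roughly 229–267 mm.
- **Right tray:** it is flat behind the line, against the lip.
- **Bystanders:** the droppers, the wheel block and the model look undisturbed.

**What went less well:**
- **Possible lift:** near the top of the extra look, a wrist joint reached its range. The arm's position was then about 8 mm too high and the tool seemed to carry the tray's whole weight. Its left edge may have come off the board for about 0.2 s. I cannot rule that out, and it would break the no-lifting rule.
- **Sideways shift:** the extra look moved the right tray about 10–14 mm to the right.
- **Early tip:** while I drew the right tray to the lip, it tipped up roughly 15° and came back down in about 0.3 s, before its proper tip.

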